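# Square the model buildings in the slide-jaw fixture and line them up on the drying shelf

## Robot

A 6-joint arm with a two-finger parallel gripper is mounted at the origin on the work surface. World frame = base frame: x ahead of the robot, y to its left, z up, the work surface at z = 0. Lengths are in mm, angles in rad, forces in N, time in s.
With the tool pointing down it reaches from about 350 to 875 mm from the base axis. Payload 4.2 kg.
Tool frame: the origin (TCP) lies on the centre line of the jaws, within the pads' length; the fingertips stand 22 mm ahead of it and the grasp point (between the pads) lies 3 mm ahead of it (arm.nose_length is the distance from the TCP to the fingertips, in mm); z points along the fingers, x is the direction in which the jaws open and shut, and the axes are right-handed (so a half turn about z gives the same grasp; the last joint's range is limited). The gripper opens to 85 mm and grips with 20 to 120 N. Pads are 22 mm wide; open, the fingers measure 114 mm over their backs; the gripper's body (76 mm by 85 mm) begins 54 mm behind the grasp point. The pads swing forward as they close: fully open they stand 13 mm farther back than shut.
Start: joints at [-1.024, 0.385, 0.008, 0, -1.194, -0.259], TCP at [177.418, -599.268, 253.312] pointing down, gripper open.
Joint ranges: [-3.14, 3.14], [-1.21, 2.06], [-1.07, 1.41], [-3.16, 2.05], [-2.99, -0.16], [-3.1, 3.1]. Speed limits (rad/s): [2.79, 2.79, 3.14, 3.14, 3.14, 3.14].

## Interface

Orientations are given as a unit quaternion [x, y, z, w].
In Python, from bench import telemetry, get_image, workorder, nets, arm gives the robot as it stands.
- The arm moves only by the tool apply_moves, never from a script. Its argument "steps" is a list of rows, each an object with "hand": the opening, from 0 (shut) to 1 (fully open); "xyz": the shift along the tool's x, y, z in cm, a list of three; "delta_rot": the turn, a rotation vector about the tool's x, y, z in rad, a list of three. In form: [{"hand": hand, "xyz": [x, y, z], "delta_rot": [wx, wy, wz]}, ...]. A call has 1 to 12 rows; each row is the pose to reach, as a shift and turn from the pose commanded when the call began, along the tool's axes at that moment; what a row does not reach only later rows make up. A row lasts 1/12 s, in which the tool goes at most 41.7 mm and 7.16 degrees, less where a joint would pass 70% of its speed; a pose out of reach is approached as far as the arm can. A call with a gripper value outside its range is refused whole. The fingers move at their own pace and stop on an object; the grip force is fixed at half the most. Time passes only in rows, so rows that repeat a pose let the fingers close. It gives the time, the measured TCP pose, the force and the opening at its end, in the units of the state.
- telemetry.read_state(): the state, without advancing time (a new reading comes with each control period).
- get_image(name): name is "scene" or "top" or "wrist"; returns a dict with "frame" (400x640x3 uint8, blue, green, red), "fx", "fy", "cx", "cy" (pixels), "distortion" ([k1, k2, p1, p2, k3] as OpenCV has them; the pictures are not rectified), "origin" and "orientation" of the camera in the world. Camera axes: x right, y down, z forward; pixel columns grow to the right and rows downward; lengths in mm; the calibration is good to about 2 mm. A picture is of the moment at which its call begins. There is no depth.
- workorder.job_done(): hands the job in, once; it reports no verdict.
Trained networks look in a picture, given as the dict that the camera call returned (one of the last four; its "shot" number tells which), for a name from the list of things; names that differ only in an ending like _2 or _b are one class to them, and where a whole thing is asked for, a point or a joint stands for the part that bears it (a point fixed in the world has none). Each returns a list of dicts, best first, with "confidence" (0 to 1); they miss things now and then, are a little off and sometimes report something else, mostly with a low value. They report only what shows in the picture. A call takes as long as a camera call.
- nets.recognise(picture, label): "xyz" ([x, y, z] in mm, in world coordinates, good to about 4 mm: the middle of the surface that is visible of it).
- nets.outline_of(picture, label): "pixels" (400x640 bool, what is visible of it).
- nets.pinpoint(picture, label): "xyz" ([x, y, z] in mm, in world coordinates, good to about 4 mm: a listed point, or the origin of a listed thing).
The state is a dict: "clock": time; "joints": joint angles; "joint_vel": joint speeds; "joint_efforts": joint torques, N m; "position": TCP position; "ee_rot": TCP orientation; "contact_force": force on the tool from outside, world axes, zero at the start; "wrist_torque": the same for the moment, N m; "gripper_width": finger opening in mm.
Only numpy, scipy, OpenCV 4.12 (cv2) and the standard library are available. Lean on these libraries where they do the work, as an engineer would, in place of code of your own. Each camera call takes 0.05 s, during which the arm holds its last target.

## Task

Square each freshly glued model building in the slide-jaw fixture, finishing one before the next and working from the longest to the shortest: stand it in the middle of the bed between the jaws and squeeze it firmly for a second across its long walls, then open the jaw, turn the building a quarter turn and squeeze it just as firmly across its end walls. Stand all the squared buildings upright on the drying shelf in one neat row, side by side along the middle of the shelf with their long walls parallel to its short edges, and no more than a finger's width (about 20 mm) between neighbours. Two or three of the buildings are there; leave the glue, the jar and the screwdriver alone.

Things in the scene. Friction and masses are not known exactly. Their poses are not given: they have to be found in the camera images.
- long_hall: Grey flat-roofed model building, walls 112 mm long (own x), 50 wide (own y), 50 high. Centred on the roof a raised lantern to grip by, 69 mm long (x), 28 wide (y), 34 high; its top is 84 mm above the underside. About 240 g. Origin: centre of the underside, z up. Starts upright on the green cutting mat; may be absent (None).
- middle_hall: Grey flat-roofed model building, walls 92 mm long (own x), 50 wide (own y), 50 high. Centred on the roof a raised lantern to grip by, 57 mm long (x), 28 wide (y), 34 high; its top is 84 mm above the underside. About 200 g. Origin: centre of the underside, z up. Starts upright on the green cutting mat; may be absent (None).
- short_hall: Grey flat-roofed model building, walls 72 mm long (own x), 50 wide (own y), 50 high. Centred on the roof a raised lantern to grip by, 45 mm long (x), 28 wide (y), 34 high; its top is 84 mm above the underside. About 160 g. Origin: centre of the underside, z up. Starts upright on the green cutting mat; may be absent (None).
- fixture: Slide-jaw fixture screwed to the table. Aluminium bed: own x -45 to 45 mm, own y -150 to 110 mm, top 14 mm above the table. Two steel jaws on it, faces square to own y, 60 mm wide (x -30 to 30), 34 mm high above the bed; buildings stand on the bed between them. Origin: on the table, midway between the jaw faces when fully open. y = sliding direction.
- fixed_jaw: Fixed steel jaw at the fixture's +y end, 60 x 30 x 34 mm, working face at fixture y = +75 mm. Its frame is the same as the fixture's (origin not on the jaw itself).
- jaw (a joint): Sliding steel jaw, m: 0 = fully open (face at fixture y = -75 mm), grows as it closes towards the fixed jaw, up to 0.110; clear opening between jaws = 0.150 - value. No spring, stays where left; 4 N friction, light damping. Starts at 0 to 0.10. Firm means over 3 N on the building for a moment: push the post with 12 to 20 N and hold.
- jaw_grip (a point): Grip point of the sliding jaw, in the black upright post on it: 20 mm thick in fixture x, 14 mm in fixture y, from the jaw's top (48 mm above the table) up to 93 mm. The point is on the post's axis, 74 mm above the table, 35 mm behind the jaw's working face.
- shelf: Low plywood drying shelf fixed to the table, top 40 mm above the table, 200 mm deep (own x) and 280 mm wide (own y). Origin: on the table under its centre. The row runs along own y over the middle of the depth (x near 0), buildings' length along own x.
- glue: Bystander: white glue bottle 48 mm in diameter, 140 mm high. Leave alone. Origin: centre of underside.
- jar: Bystander: glass jar with a red lid, 64 mm in diameter, 80 mm high. Leave alone. Origin: centre of underside.
- screwdriver: Bystander: screwdriver 170 mm long lying on the table beyond the fixture. Leave alone.

How it is judged:
By the outcome, as a careful person would: the job done as asked, in the order asked, and still so for the second after the job is handed in, with the robot touching nothing.
Of long_hall, middle_hall, short_hall only 2 to 3 are there at a start; the rules pass over those that are not, and their reading is None.
At some moment in a run one of long_hall, middle_hall, short_hall may be knocked a few centimetres aside while the robot is not near it.
It also fails if it takes over 210 s, if anything falls off the work surface, if the arm or the gripper's body presses on something with over 40 N, if the wrist force passes 120 N, or if a joint passes its speed limit or range.

## Working session

There is one attempt and no reset: what is moved stays moved. The work goes in short steps, Python scripts to look and compute and a tool call to move; the robot and the scene stay as the last step left them, time stands still between calls to the robot, and variables do not carry over. Pictures are saved under pics/ and viewed, and the job is handed in when it is done.

Besides the shell and the picture viewer there is one more tool, called after "Call:" as name(argument=value, ...) on one line, values as JSON. apply_moves: Moves the arm, as the interface text tells. Its arguments: {"type":"object","properties":{"steps":{"type":"array"}},"required":["steps"]}

```bash
ls; mkdir -p pics
cat > h.py <<'E'
import numpy as np, cv2
from bench import telemetry, get_image, workorder, nets, arm
from scipy.spatial.transform import Rotation as R
def save(p,n): cv2.imwrite('pics/'+n+'.png',p['frame'])
def st():
    s=telemetry.read_state(); print('t',round(s['clock'],2),'p',np.round(s['position'],1),'q',np.round(s['ee_rot'],4),'F',np.round(s['contact_force'],1),'w',round(s['gripper_width'],1)); print('R',np.round(R.from_quat(s['ee_rot']).as_matrix(),3).tolist(),'j',np.round(s['joints'],3)); return s
E
python3 - <<'E'
from h import *
st()
for c in ['scene','top','wrist']:
    p=get_image(c); save(p,c+'0'); print(c,p['fx'],np.round(p['origin'],1),np.round(p['orientation'],3),p['distortion'])
    if c=='wrist': continue
    for l in ['long_hall','middle_hall','short_hall','fixture','fixed_jaw','jaw_grip','shelf','glue','jar','screwdriver']:
        print(l,[(np.round(d['xyz'],1).tolist(),round(d['confidence'],2)) for d in nets.pinpoint(p,l)])
E
```

```text
pics
t 0.0 p [ 177.3 -598.8  252.2] q [ 5.985e-01  8.011e-01  6.000e-04 -9.000e-04] F [ 0.2 -0.8 -0.2] w 85.3
R [[-0.284, 0.959, -0.001], [0.959, 0.284, 0.002], [0.002, -0.0, -1.0]] j [-1.024e+00  3.860e-01  7.000e-03 -1.000e-03 -1.194e+00 -2.590e-01]
scene 466.7298920639317 [975.6 347.7 940.6] [ 0.399  0.871 -0.257 -0.123] [-0.12134881  0.          0.          0.          0.        ]
long_hall [([413.3, -327.0, 2.1], 0.73)]
middle_hall [([562.5, -361.7, 3.1], 0.81)]
short_hall [([620.2, -144.3, -0.6], 0.82), ([449.8, -16.3, 0.5], 0.36)]
fixture [([604.5, 62.0, 0.8], 0.72), ([453.1, -15.5, 1.3], 0.71), ([621.2, -144.4, -5.4], 0.19)]
fixed_jaw []
jaw_grip [([464.4, -60.0, 73.6], 0.55), ([605.3, 61.4, -0.7], 0.42)]
shelf [([463.6, 367.0, -2.1], 0.6)]
glue [([683.5, 93.5, -1.5], 0.96)]
jar [([709.2, -327.0, 1.0], 0.64)]
screwdriver [([608.0, 64.1, -0.1], 0.65)]
top 366.1898920447736 [429.8   8.1 921.2] [-0.706  0.706 -0.05   0.033] [-0.04511767  0.          0.          0.          0.        ]
long_hall [([420.0, -323.2, 5.3], 0.73)]
middle_hall [([563.7, -364.9, -0.3], 0.89)]
short_hall [([625.6, -142.4, -0.3], 0.95)]
fixture [([448.4, -15.3, 0.1], 0.83), ([421.3, -324.1, 0.2], 0.44)]
fixed_jaw [([703.6, -323.4, -1.0], 0.57), ([469.8, 367.6, 1.9], 0.44)]
jaw_grip [([462.6, -65.4, 75.3], 0.94)]
shelf [([470.5, 363.5, 6.1], 0.9)]
glue [([686.2, 97.7, 0.7], 0.91)]
jar [([707.5, -324.0, -0.2], 0.92)]
screwdriver [([604.4, 61.3, 1.0], 0.57)]
wrist 360.09001139234016 [ 113.9 -619.1  373.3] [0.593 0.794 0.106 0.079] [-0.01183621  0.          0.          0.          0.        ]
```

View pics/top0.png

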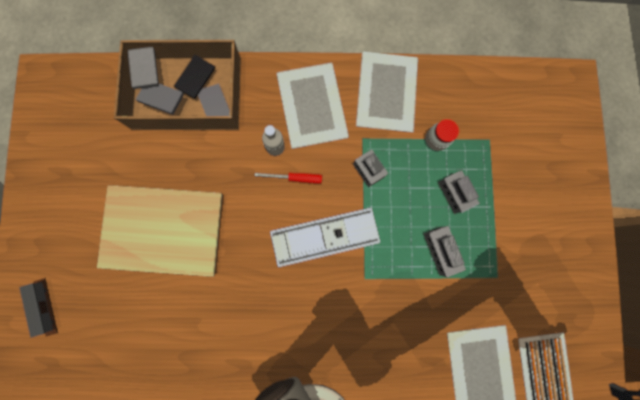

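View pics/scene0.png

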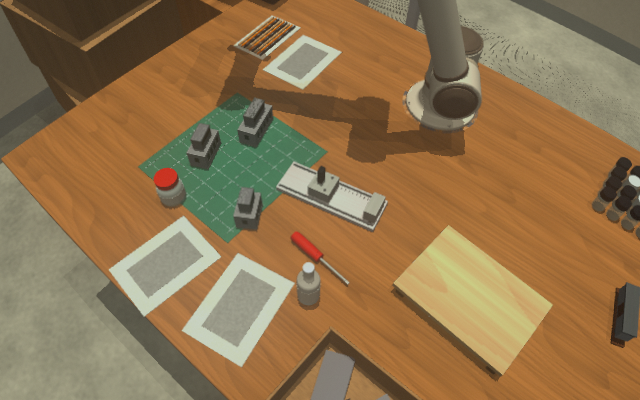

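The top view shows three halls on the mat: short (371,167), middle (461,191) and long (446,251). The fixture is at (325,237) with its jaw part-closed and the post at (338,233), and the shelf is at (160,230). Next I'll get precise poses by fitting silhouettes.

```bash
cat >> h.py <<'E'
from scipy.optimize import minimize
def proj(p,X):
    Rm=R.from_quat(p['orientation']).as_matrix()
    Xc=(np.asarray(X,float)-p['origin'])@Rm
    K=np.array([[p['fx'],0,p['cx']],[0,p['fy'],p['cy']],[0,0,1.]])
    return cv2.projectPoints(Xc.reshape(-1,1,3),np.zeros(3),np.zeros(3),K,np.array(p['distortion']))[0].reshape(-1,2)
def ray(p,uv,z):
    K=np.array([[p['fx'],0,p['cx']],[0,p['fy'],p['cy']],[0,0,1.]])
    n=cv2.undistortPoints(np.array(uv,float).reshape(-1,1,2),K,np.array(p['distortion'])).reshape(-1,2)
    d=np.c_[n,np.ones(len(n))]@R.from_quat(p['orientation']).as_matrix().T
    o=np.array(p['origin']); return o+d*((z-o[2])/d[:,2])[:,None]
def box(x0,x1,y0,y1,z0,z1): return np.array([[x,y,z] for x in(x0,x1) for y in(y0,y1) for z in(z0,z1)],float)
def place(b,x,y,th,z=0):
    c,s=np.cos(th),np.sin(th); return b@np.array([[c,s,0],[-s,c,0],[0,0,1]])+[x,y,z]
DIM=dict(long_hall=(112,69),middle_hall=(92,57),short_hall=(72,45))
def model(n):
    if n in DIM:
        L,l=DIM[n]; return [box(-L/2,L/2,-25,25,0,50),box(-l/2,l/2,-14,14,50,84)]
    if n=='shelf': return [box(-100,100,-140,140,0,40)]
    if n=='fixture': return [box(-45,45,-150,110,0,14),box(-30,30,75,105,14,48)]
def sil(p,bs,x,y,th,z):
    S=4; m=np.zeros((400*S//2,640*S//2),np.uint8)
    m=np.zeros((800,1280),np.uint8)
    for b in bs:
        h=cv2.convexHull(((proj(p,place(b,x,y,th,z))+.5)*2-.5).astype(np.float32))
        cv2.fillPoly(m,[np.round(h*16).astype(np.int32)],255,shift=4,lineType=cv2.LINE_AA)
    return cv2.resize(m,(640,400),interpolation=cv2.INTER_AREA)/255.
def fit(ps,masks,bs,x,y,ths,z=0):
    best=None
    def cost(v):
        c=0
        for p,m in zip(ps,masks):
            s=sil(p,bs,v[0],v[1],v[2]/50,z); c+=1-np.minimum(s,m).sum()/np.maximum(s,m).sum()
        return c/len(ps)
    for t in ths:
        r=minimize(cost,[x,y,t*50],method='Nelder-Mead',options=dict(initial_simplex=[[x,y,t*50],[x+8,y,t*50],[x,y+8,t*50],[x,y,t*50+8]],xatol=.1,fatol=1e-4))
        if best is None or r.fun<best.fun: best=r
    return best.x[0],best.x[1],best.x[2]/50,best.fun
def near(p,l,xy=None):
    """mask best matching"""
    o=nets.outline_of(p,l)
    if not o: return None
    if xy is None: return o[0]['pixels'].astype(float)
    best=None
    for d in o:
        v,u=np.nonzero(d['pixels']); g=ray(p,[[u.mean(),v.mean()]],30)[0]
        e=np.hypot(g[0]-xy[0],g[1]-xy[1])
        if best is None or e<best[0]: best=(e,d['pixels'].astype(float))
    return best[1] if best[0]<70 else None
def locate(n,cams=('top','scene'),xy=None,z=0,ths=None,each=True):
    ps,ms=[],[]
    for c in cams:
        p=get_image(c)
        if xy is None:
            r=nets.pinpoint(p,n)
            if not r: continue
            xy=r[0]['xyz'][:2]
        m=near(p,n,xy)
        if m is not None: ps.append(p);ms.append(m)
        if each and m is not None:
            r=fit([p],[m],model(n),xy[0],xy[1],ths if ths is not None else np.arange(0,3.14,.5),z); print('  ',n,c,np.round(r,3))
    r=fit(ps,ms,model(n),xy[0],xy[1],ths if ths is not None else np.arange(0,3.14,.5),z)
    print(n,'xy',np.round(r[:2],1),'th',round(r[2],3),'cost',round(r[3],3)); return r
E
python3 - <<'E'
from h import *
print('nose',arm.nose_length)
for n,xy in [('long_hall',(417,-325)),('middle_hall',(563,-363)),('short_hall',(623,-143))]: locate(n,xy=xy)
locate('shelf',xy=(467,365),ths=[-.05])
locate('fixture',xy=(449,-15),ths=[.2])
for c in ('top','scene'):
    p=get_image(c)
    for l in('fixture','jaw','jaw_grip','fixed_jaw','shelf'):
        for d in nets.outline_of(p,l):
            v,u=np.nonzero(d['pixels']); print(c,l,round(d['confidence'],2),len(u),u.min(),u.max(),v.min(),v.max())
E
```

```text
nose 22.0
   long_hall top [ 4.16341e+02 -3.24596e+02  3.55000e-01  3.30000e-02]
   long_hall scene [ 4.16958e+02 -3.23722e+02  3.55000e-01  3.50000e-02]
long_hall xy [ 416.5 -324.3] th 0.349 cost 0.036
   middle_hall top [ 5.62013e+02 -3.67058e+02  4.61000e-01  4.50000e-02]
   middle_hall scene [ 5.63415e+02 -3.66451e+02  3.66300e+00  5.40000e-02]
middle_hall xy [ 563.3 -366.6] th 3.621 cost 0.057
   short_hall top [ 6.20950e+02 -1.44796e+02  3.70800e+00  4.30000e-02]
   short_hall scene [ 6.23734e+02 -1.45093e+02  6.44000e-01  9.90000e-02]
short_hall xy [ 622. -145.] th 0.587 cost 0.079
   shelf top [ 4.66949e+02  3.69886e+02 -7.50000e-02  5.30000e-02]
   shelf scene [ 4.64223e+02  3.68159e+02 -7.40000e-02  7.70000e-02]
shelf xy [466.5 368.2] th -0.076 cost 0.067
   fixture top [ 4.47574e+02 -1.28660e+01  2.18000e-01  3.60000e-02]
fixture xy [447.6 -12.9] th 0.218 cost 0.036
top fixture 0.64 3758 270 379 208 265
top fixture 0.5 373 271 289 234 260
top jaw 0.68 541 322 347 221 249
top jaw 0.52 3718 271 378 208 264
top jaw_grip 0.59 591 321 348 221 249
top fixed_jaw 0.89 330 272 289 234 260
top shelf 0.84 9528 97 220 187 275
top shelf 0.26 736 354 387 152 186
scene fixture 0.86 3543 277 385 163 230
scene jaw 0.95 676 309 338 167 202
scene jaw_grip 0.7 717 308 338 167 202
scene fixed_jaw 0.66 405 363 384 193 221
scene shelf 0.66 12083 393 551 225 375
scene shelf 0.53 743 308 338 166 203
```

```bash
cat >> h.py <<'E'
def jawfit(x,y,th,v0,cams=('top','scene')):
    out=[]
    for c in cams:
        p=get_image(c); o=[d for d in nets.outline_of(p,'jaw') if 300<d['pixels'].sum()<1500]
        if not o: continue
        m=o[0]['pixels'].astype(float); best=(9,0)
        for v in np.arange(0,111,1.):
            f=-75+v
            s=sil(p,[box(-30,30,f-50,f,14,48),box(-10,10,f-42,f-28,48,93)],x,y,th,0)
            e=1-np.minimum(s,m).sum()/np.maximum(s,m).sum()
            if e<best[0]: best=(round(e,3),v)
        print('jaw',c,best); out.append(best[1])
    return out
E
python3 - <<'E'
from h import *
p=get_image('scene'); q=get_image('top')
ms=nets.outline_of(p,'fixture')[0]['pixels'].astype(float)
mt=[d for d in nets.outline_of(q,'fixture') if d['pixels'].sum()>2000][0]['pixels'].astype(float)
def cost(v,both=True,L=50):
    e=0
    bs=model('fixture'); f=-75+v[3]; bs=bs+[box(-30,30,f-50,f,14,48),box(-10,10,f-42,f-28,48,93)]
    for a,m in ((p,ms),(q,mt)):
        s=sil(a,bs,v[0],v[1],v[2]/50,0); e+=1-np.minimum(s,m).sum()/np.maximum(s,m).sum()
    return e/2
v0=np.array([447.6,-12.9,.218*50,60])
r=minimize(cost,v0,method='Nelder-Mead',options=dict(initial_simplex=[v0]+[v0+8*np.eye(4)[i] for i in range(4)]))
print(r.x,r.x[2]/50,r.fun)
x,y,t=r.x[0],r.x[1],r.x[2]/50
jawfit(x,y,t,60)
for a,n in((p,'sc1'),(q,'top1')):
    im=a['frame'].copy()
    f=-75+r.x[3]
    for b in model('fixture')+[box(-30,30,f-50,f,14,48),box(-10,10,f-42,f-28,48,93)]:
        h=cv2.convexHull(proj(a,place(b,x,y,t)).astype(np.float32)); cv2.polylines(im,[h.astype(int)],1,(0,0,255),1)
    for nme,(X,Y,T) in dict(long_hall=(416.5,-324.3,.349),middle_hall=(563.3,-366.6,.479),short_hall=(622,-145,.587),shelf=(466.5,368.2,-.076)).items():
        for b in model(nme): cv2.polylines(im,[cv2.convexHull(proj(a,place(b,X,Y,T)).astype(np.float32)).astype(int)],1,(0,255,255),1)
    im=cv2.resize(im[120:320,:] if n=='top1' else im[60:260,100:420],None,fx=1.25 if n=='top1' else 2.5,fy=1.25 if n=='top1' else 2.5,interpolation=cv2.INTER_CUBIC)
    cv2.imwrite('pics/'+n+'.png',im)
E
```

```text
[449.14277707 -13.60861811  11.3658668   61.08176392] 0.22731733605279364 0.055207686389057764
jaw top (np.float64(0.119), np.float64(59.0))
jaw scene (np.float64(0.116), np.float64(58.0))
```

View pics/sc1.png

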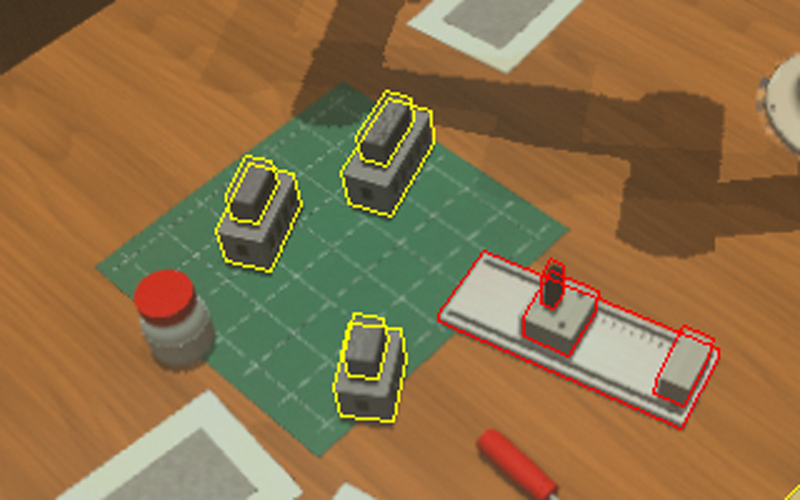

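View pics/top1.png

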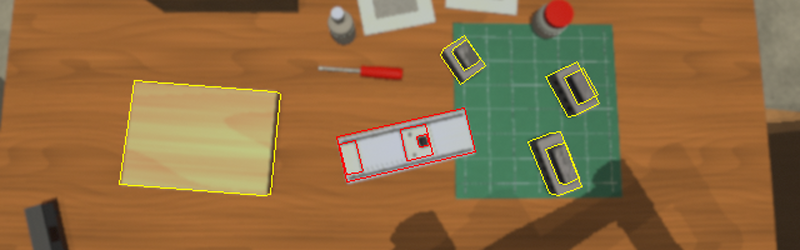

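```bash
cat >> h.py <<'E'
FX=(448.3,-13.3,.222); SH=(466.5,368.2,-.076)
def fw(x,y,F=FX):
    c,s=np.cos(F[2]),np.sin(F[2]); return np.array([F[0]+c*x-s*y,F[1]+s*x+c*y])
def wf(x,y,F=FX):
    c,s=np.cos(F[2]),np.sin(F[2]); dx,dy=x-F[0],y-F[1]; return np.array([c*dx+s*dy,-s*dx+c*dy])
def go(x,y,z,ang,half=True):
    """delta from the current pose; ang rad = world heading of tool x, mod pi if half"""
    s=telemetry.read_state(); Rm=R.from_quat(s['ee_rot']).as_matrix()
    d=(np.array([x,y,z])-s['position'])
    cur=np.arctan2(Rm[1,0],Rm[0,0]); P=np.pi if half else 2*np.pi
    da=(ang-cur+P/2)%P-P/2
    T=R.from_euler('z',cur+da).as_matrix()@np.diag([1,-1,-1.])
    rv=R.from_matrix(Rm.T@T).as_rotvec()
    dt=Rm.T@d/10
    print('xyz',np.round(dt,2).tolist(),'rot',np.round(rv,3).tolist(),'rows',round(max(np.linalg.norm(dt)/4.17,np.degrees(np.linalg.norm(rv))/7.16),1),'j6',round(s['joints'][5],2),'F',np.round(s['contact_force'],1),'w',round(s['gripper_width'],1),'p',np.round(s['position'],1),'t',round(s['clock'],1))
E
python3 - <<'E'
from h import *
a=FX[2]+np.pi/2
p=fw(0,-50); print(p); go(*p,150,a); go(*p,80,a)
E
```

```text
[459.30904901 -62.07295193]
xyz [43.51, 42.28, 10.33] rot [0.0, 0.0, 0.066] rows 14.8 j6 -0.26 F [-0.2  0.8 -1.1] w 85.2 p [ 177.4 -599.3  253.3] t 3.1
xyz [43.51, 42.28, 17.33] rot [0.0, 0.0, 0.066] rows 15.1 j6 -0.26 F [-0.2  0.8 -1.1] w 85.2 p [ 177.4 -599.3  253.3] t 3.1
```

Call:
apply_moves(steps=[{"hand": 0.5, "xyz": [43.5, 42.3, 5], "delta_rot": [0, 0, 0.066]}, {"hand": 0.5, "xyz": [43.5, 42.3, 5], "delta_rot": [0, 0, 0.066]}, {"hand": 0.5, "xyz": [43.5, 42.3, 5], "delta_rot": [0, 0, 0.066]}, {"hand": 0.5, "xyz": [43.5, 42.3, 5], "delta_rot": [0, 0, 0.066]}, {"hand": 0.5, "xyz": [43.5, 42.3, 5], "delta_rot": [0, 0, 0.066]}, {"hand": 0.5, "xyz": [43.5, 42.3, 5], "delta_rot": [0, 0, 0.066]}, {"hand": 0.5, "xyz": [43.5, 42.3, 5], "delta_rot": [0, 0, 0.066]}, {"hand": 0.5, "xyz": [43.5, 42.3, 5], "delta_rot": [0, 0, 0.066]}, {"hand": 0.5, "xyz": [43.5, 42.3, 5], "delta_rot": [0, 0, 0.066]}, {"hand": 0.5, "xyz": [43.5, 42.3, 5], "delta_rot": [0, 0, 0.066]}, {"hand": 0.5, "xyz": [43.5, 42.3, 5], "delta_rot": [0, 0, 0.066]}, {"hand": 0.5, "xyz": [43.5, 42.3, 5], "delta_rot": [0, 0, 0.066]}])

```text
clock: 4.15
position: [409.7, -156.1, 212.7]
ee_rot: [0.624, 0.781, 0.0, 0.001]
contact_force: [-0.2, 0.1, 0.7]
gripper_width: 42.7
```

Run:
```python
from h import *
a=FX[2]+np.pi/2
p=fw(0,-50); go(*p,130,a)
```

```text
xyz [8.09, 6.9, 8.27] rot [0.001, 0.0, 0.0] rows 3.2 j6 -1.36 F [-0.2  0.1  0.7] w 42.7 p [ 409.7 -156.1  212.7] t 4.2
```

Call:
apply_moves(steps=[{"hand": 0.5, "xyz": [8.1, 6.9, 8.3], "delta_rot": [0, 0, 0]}, {"hand": 0.5, "xyz": [8.1, 6.9, 8.3], "delta_rot": [0, 0, 0]}, {"hand": 0.5, "xyz": [8.1, 6.9, 8.3], "delta_rot": [0, 0, 0]}, {"hand": 0.5, "xyz": [8.1, 6.9, 8.3], "delta_rot": [0, 0, 0]}, {"hand": 0.5, "xyz": [8.1, 6.9, 8.3], "delta_rot": [0, 0, 0]}])

```text
clock: 4.57
position: [458.5, -62.4, 127.5]
ee_rot: [0.623, 0.782, -0.002, -0.001]
contact_force: [-0.0, -0.7, 0.3]
gripper_width: 43.0
```

Run:
```python
from h import *
a=FX[2]+np.pi/2
w=get_image('wrist'); save(w,'w1'); s=get_image('scene'); cv2.imwrite('pics/s2.png',cv2.resize(s['frame'][60:260,200:450],None,fx=2.5,fy=2.5))
print([(np.round(d['xyz'],1),d['confidence']) for d in nets.pinpoint(w,'jaw_grip')])
p=fw(0,-50); go(*p,80,a)
```

```text
[(array([457.5, -56. ,  74.9]), 0.68)]
xyz [0.22, 0.1, 5.01] rot [0.001, 0.0, -0.001] rows 1.2 j6 -1.56 F [0.8 0.  0.7] w 43.1 p [458.8 -64.5 130.1] t 4.7
```

View pics/w1.png

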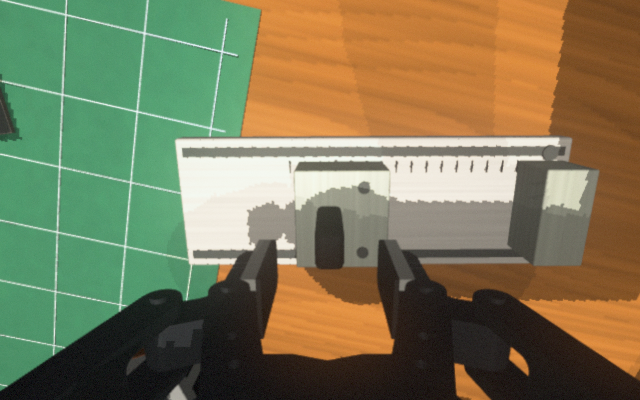

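View pics/s2.png

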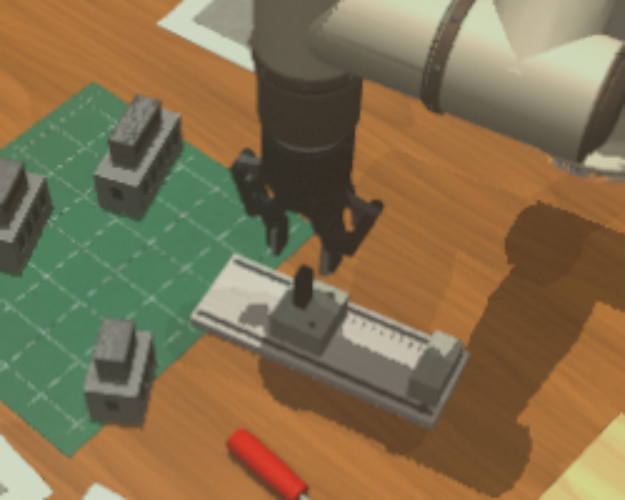

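The wrist view shows the post at columns 315–343, between the fingers at 265 and 390, so it's centred. I'll descend and grip it.

Call:
apply_moves(steps=[{"hand": 0.5, "xyz": [0.2, 0.1, 3], "delta_rot": [0, 0, 0]}, {"hand": 0.5, "xyz": [0.2, 0.1, 5], "delta_rot": [0, 0, 0]}, {"hand": 0.5, "xyz": [0.2, 0.1, 5], "delta_rot": [0, 0, 0]}, {"hand": 0.1, "xyz": [0.2, 0.1, 5], "delta_rot": [0, 0, 0]}, {"hand": 0.1, "xyz": [0.2, 0.1, 5], "delta_rot": [0, 0, 0]}, {"hand": 0.1, "xyz": [0.2, 0.1, 5], "delta_rot": [0, 0, 0]}, {"hand": 0.1, "xyz": [0.2, 0.1, 5], "delta_rot": [0, 0, 0]}])

```text
clock: 5.3
position: [460.1, -62.1, 81.1]
ee_rot: [0.624, 0.781, 0.001, 0.001]
contact_force: [-1.6, -2.0, 7.2]
gripper_width: 13.1
```

Run:
```python
from h import *
a=FX[2]+np.pi/2
s=st(); print('fixture',wf(*s['position'][:2]))
p=fw(0,-108); go(*p,80,a)
```

```text
t 5.3 p [460.1 -62.1  81.1] q [0.6241 0.7813 0.001  0.0013] F [-1.6 -2.   7.2] w 13.1
R [[-0.221, 0.975, 0.003], [0.975, 0.221, -0.0], [-0.001, 0.003, -1.0]] j [ 2.180e-01  3.300e-01 -6.010e-01  1.000e-03 -6.370e-01 -1.567e+00]
fixture [  0.80316297 -50.20350242]
xyz [-5.78, -0.09, 0.11] rot [0.003, 0.001, 0.001] rows 1.4 j6 -1.57 F [-1.6 -2.   7.2] w 13.1 p [460.1 -62.1  81.1] t 5.3
```

Call:
apply_moves(steps=[{"hand": 0.1, "xyz": [-0.6, 0, 0], "delta_rot": [0, 0, 0]}, {"hand": 0.1, "xyz": [-1.4, 0, 0], "delta_rot": [0, 0, 0]}, {"hand": 0.1, "xyz": [-2.4, 0, 0], "delta_rot": [0, 0, 0]}, {"hand": 0.1, "xyz": [-3.4, 0, 0], "delta_rot": [0, 0, 0]}, {"hand": 0.1, "xyz": [-4.4, 0, 0], "delta_rot": [0, 0, 0]}, {"hand": 0.1, "xyz": [-5.2, 0, 0], "delta_rot": [0, 0, 0]}, {"hand": 0.1, "xyz": [-5.8, 0, 0], "delta_rot": [0, 0, 0]}, {"hand": 0.1, "xyz": [-5.8, 0, 0], "delta_rot": [0, 0, 0]}, {"hand": 0.1, "xyz": [-5.8, 0, 0], "delta_rot": [0, 0, 0]}])

```text
clock: 6.05
position: [473.5, -119.0, 81.1]
ee_rot: [0.624, 0.781, 0.001, 0.002]
contact_force: [-0.6, -3.8, 4.9]
gripper_width: 12.9
```

Run:
```python
from h import *
a=FX[2]+np.pi/2
s=st(); print('fixture',wf(*s['position'][:2]))
```

```text
t 6.05 p [ 473.5 -119.    81.1] q [0.6241 0.7813 0.0009 0.0019] F [-0.6 -3.8  4.9] w 12.9
R [[-0.221, 0.975, 0.004], [0.975, 0.221, -0.001], [-0.002, 0.004, -1.0]] j [ 0.088  0.362 -0.545  0.002 -0.66  -1.438]
fixture [   1.26221147 -108.68950025]
```

Call:
apply_moves(steps=[{"hand": 0.5, "xyz": [0, 0, 0], "delta_rot": [0, 0, 0]}, {"hand": 0.5, "xyz": [0, 0, 0], "delta_rot": [0, 0, 0]}, {"hand": 0.5, "xyz": [0, 0, 0], "delta_rot": [0, 0, 0]}, {"hand": 0.5, "xyz": [0, 0, -4], "delta_rot": [0, 0, 0]}, {"hand": 0.5, "xyz": [0, 0, -8], "delta_rot": [0, 0, 0]}, {"hand": 0.5, "xyz": [0, 0, -8], "delta_rot": [0, 0, 0]}])

```text
clock: 6.55
position: [476.5, -118.4, 166.1]
ee_rot: [0.624, 0.782, 0.004, 0.006]
contact_force: [1.2, 1.1, 0.8]
gripper_width: 43.0
```

Run:
```python
from h import *
s=st()
print(jawfit(*FX,0))
x,y,t,_=locate('long_hall',xy=(416.5,-324.3),ths=[.35])
go(x,y,150,t+np.pi/2)
```

```text
t 6.55 p [ 476.5 -118.4  166.1] q [0.6236 0.7817 0.004  0.0059] F [1.2 1.1 0.8] w 43.0
R [[-0.222, 0.975, 0.014], [0.975, 0.222, -0.001], [-0.004, 0.014, -1.0]] j [ 0.089  0.24  -0.449  0.003 -0.868 -1.438]
jaw top (np.float64(1.0), np.float64(0.0))
[np.float64(0.0)]
   long_hall top [ 4.12205e+02 -3.25575e+02  3.34000e-01  1.34000e-01]
   long_hall scene [ 4.16848e+02 -3.24456e+02  4.32000e-01  7.90000e-02]
long_hall xy [ 414.  -325.3] th 0.375 cost 0.119
xyz [-18.93, -10.13, 0.82] rot [-0.003, -0.001, -0.154] rows 5.2 j6 -1.44 F [ 0.6  0.6 -0.1] w 42.6 p [ 471.2 -118.3  158. ] t 7.0
```

Call:
apply_moves(steps=[{"hand": 0.7, "xyz": [-18.9, -9.9, 0.8], "delta_rot": [0, 0, -0.128]}, {"hand": 0.7, "xyz": [-18.9, -9.9, 0.8], "delta_rot": [0, 0, -0.128]}, {"hand": 0.7, "xyz": [-18.9, -9.9, 0.8], "delta_rot": [0, 0, -0.128]}, {"hand": 0.7, "xyz": [-18.9, -9.9, 0.8], "delta_rot": [0, 0, -0.128]}, {"hand": 0.7, "xyz": [-18.9, -9.9, 0.8], "delta_rot": [0, 0, -0.128]}, {"hand": 0.7, "xyz": [-18.9, -9.9, 0.8], "delta_rot": [0, 0, -0.128]}, {"hand": 0.7, "xyz": [-18.9, -9.9, 0.8], "delta_rot": [0, 0, -0.128]}, {"hand": 0.7, "xyz": [-18.9, -9.9, 0.8], "delta_rot": [0, 0, -0.128]}])

```text
clock: 7.62
position: [416.3, -324.7, 150.3]
ee_rot: [0.574, 0.819, -0.0, -0.001]
contact_force: [-0.3, -0.8, -0.7]
gripper_width: 60.1
```

```bash
cat >> h.py <<'E'
def over(p,n,x,y,t,z,fn,sc=1):
    im=p['frame'].copy()
    for b in model(n):
        pts=proj(p,place(b,x,y,t,z)); 
        for i in range(8):
            for j in range(i):
                if (b[i]!=b[j]).sum()==1: cv2.line(im,tuple(map(int,np.round(pts[i]))),tuple(map(int,np.round(pts[j]))),(0,255,255),1)
    cv2.imwrite('pics/'+fn+'.png',im)
E
python3 - <<'E'
from h import *
s=st()
w=get_image('wrist'); over(w,'long_hall',416.5,-324.3,.349,0,'w2')
go(416.5,-324.3,77,.349+np.pi/2)
E
```

```text
t 7.62 p [ 416.3 -324.7  150.3] q [ 5.741e-01  8.188e-01 -1.000e-04 -1.000e-03] F [-0.3 -0.8 -0.7] w 60.1
R [[-0.341, 0.94, -0.002], [0.94, 0.341, 0.001], [0.001, -0.001, -1.0]] j [-0.355  0.324 -0.371 -0.    -0.878 -0.868]
xyz [-0.03, -0.02, 7.36] rot [-0.001, -0.001, 0.001] rows 1.8 j6 -0.87 F [-0.3  0.3 -1.1] w 59.6 p [ 416.7 -324.   150.6] t 7.7
```

View pics/w2.png

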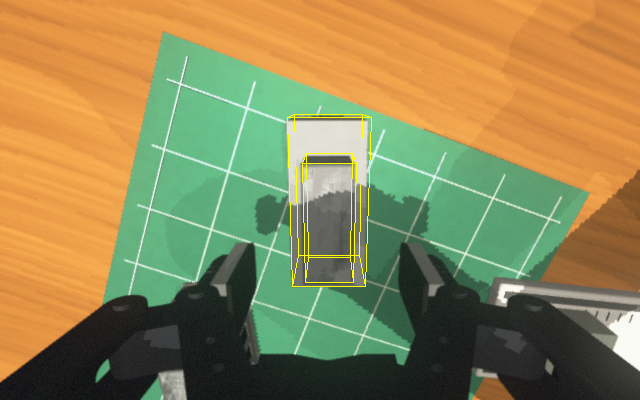

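The wireframe matches the lantern at (330,220) almost exactly. I'll descend and grip.

Call:
apply_moves(steps=[{"hand": 0.7, "xyz": [0, 0, 4], "delta_rot": [0, 0, 0]}, {"hand": 0.7, "xyz": [0, 0, 7.3], "delta_rot": [0, 0, 0]}, {"hand": 0.7, "xyz": [0, 0, 7.3], "delta_rot": [0, 0, 0]}, {"hand": 0.1, "xyz": [0, 0, 7.3], "delta_rot": [0, 0, 0]}, {"hand": 0.1, "xyz": [0, 0, 7.3], "delta_rot": [0, 0, 0]}, {"hand": 0.1, "xyz": [0, 0, 7.3], "delta_rot": [0, 0, 0]}, {"hand": 0.1, "xyz": [0, 0, 7.3], "delta_rot": [0, 0, 0]}, {"hand": 0.1, "xyz": [0, 0, 7.3], "delta_rot": [0, 0, 0]}])

```text
clock: 8.33
position: [418.7, -324.6, 80.4]
ee_rot: [0.573, 0.82, 0.001, 0.002]
contact_force: [1.0, 3.4, 5.2]
gripper_width: 26.7
```

Run:
```python
from h import *
s=st()
go(*s['position'][:2],177,.349+np.pi/2)
go(*fw(0,0),177,.222+np.pi/2)
```

```text
t 8.33 p [ 418.7 -324.6   80.4] q [5.729e-01 8.196e-01 6.000e-04 2.400e-03] F [1.  3.4 5.2] w 26.7
R [[-0.344, 0.939, 0.005], [0.939, 0.344, -0.002], [-0.003, 0.004, -1.0]] j [-0.353  0.419 -0.445  0.    -0.702 -0.867]
xyz [-0.03, 0.04, -9.66] rot [0.004, 0.003, 0.002] rows 2.3 j6 -0.87 F [1.  3.4 5.2] w 26.7 p [ 418.7 -324.6   80.4] t 8.3
xyz [28.19, 13.51, -9.7] rot [0.004, 0.003, 0.129] rows 7.8 j6 -0.87 F [1.  3.4 5.2] w 26.7 p [ 418.7 -324.6   80.4] t 8.3
```

Call:
apply_moves(steps=[{"hand": 0.1, "xyz": [0, 0, -4], "delta_rot": [0, 0, 0]}, {"hand": 0.1, "xyz": [0, 0, -8], "delta_rot": [0, 0, 0]}, {"hand": 0.1, "xyz": [2, 1, -9.7], "delta_rot": [0, 0, 0.02]}, {"hand": 0.1, "xyz": [5, 2.5, -9.7], "delta_rot": [0, 0, 0.05]}, {"hand": 0.1, "xyz": [8.5, 4.1, -9.7], "delta_rot": [0, 0, 0.08]}, {"hand": 0.1, "xyz": [12, 5.8, -9.7], "delta_rot": [0, 0, 0.129]}, {"hand": 0.1, "xyz": [15.5, 7.4, -9.7], "delta_rot": [0, 0, 0.129]}, {"hand": 0.1, "xyz": [19, 9.1, -9.7], "delta_rot": [0, 0, 0.129]}, {"hand": 0.1, "xyz": [22.5, 10.8, -9.7], "delta_rot": [0, 0, 0.129]}, {"hand": 0.1, "xyz": [25.5, 12.2, -9.7], "delta_rot": [0, 0, 0.129]}, {"hand": 0.1, "xyz": [28.2, 13.5, -9.7], "delta_rot": [0, 0, 0.129]}, {"hand": 0.1, "xyz": [28.2, 13.5, -9.7], "delta_rot": [0, 0, 0.129]}])

```text
clock: 9.33
position: [447.8, -9.6, 175.9]
ee_rot: [0.623, 0.782, 0.001, 0.001]
contact_force: [0.7, 0.6, -2.6]
gripper_width: 27.1
```

Run:
```python
from h import *
s=st()
w=get_image('wrist'); save(w,'w3')
go(*fw(0,0),120,.222+np.pi/2)
go(*fw(0,0),97,.222+np.pi/2)
```

```text
t 9.33 p [447.8  -9.6 175.9] q [6.229e-01 7.823e-01 1.200e-03 5.000e-04] F [ 0.7  0.6 -2.6] w 27.1
R [[-0.224, 0.975, 0.002], [0.975, 0.224, 0.001], [0.001, 0.003, -1.0]] j [ 3.430e-01  1.610e-01 -5.220e-01 -1.000e-03 -8.840e-01 -1.688e+00]
xyz [-0.23, 0.07, 5.57] rot [0.001, -0.0, 0.003] rows 1.3 j6 -1.69 F [ 0.2 -0.2 -1.8] w 26.9 p [447.1 -11.2 175.7] t 9.4
xyz [-0.23, 0.06, 7.87] rot [0.001, -0.0, 0.003] rows 1.9 j6 -1.69 F [ 0.2 -0.2 -1.8] w 26.9 p [447.1 -11.2 175.7] t 9.4
```

View pics/w3.png

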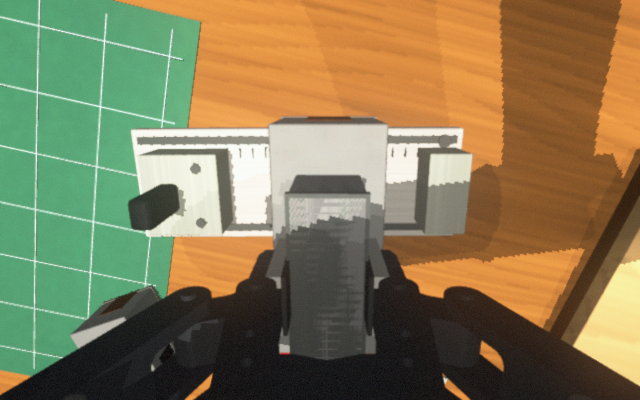

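Call:
apply_moves(steps=[{"hand": 0.1, "xyz": [-0.2, 0.1, 4], "delta_rot": [0, 0, 0]}, {"hand": 0.1, "xyz": [-0.2, 0.1, 7], "delta_rot": [0, 0, 0]}, {"hand": 0.1, "xyz": [-0.2, 0.1, 7.6], "delta_rot": [0, 0, 0]}, {"hand": 0.1, "xyz": [-0.2, 0.1, 7.8], "delta_rot": [0, 0, 0]}, {"hand": 0.1, "xyz": [-0.2, 0.1, 7.8], "delta_rot": [0, 0, 0]}, {"hand": 0.1, "xyz": [-0.2, 0.1, 7.8], "delta_rot": [0, 0, 0]}])

```text
clock: 9.88
position: [449.8, -15.2, 98.7]
ee_rot: [0.625, 0.781, 0.001, 0.001]
contact_force: [1.0, 0.1, -1.9]
gripper_width: 27.1
```

Call:
apply_moves(steps=[{"hand": 0.1, "xyz": [0, 0, 0.1], "delta_rot": [0, 0, 0]}, {"hand": 0.1, "xyz": [0, 0, 0.15], "delta_rot": [0, 0, 0]}, {"hand": 0.1, "xyz": [0, 0, 0.15], "delta_rot": [0, 0, 0]}])

```text
clock: 10.13
position: [448.9, -14.9, 96.6]
ee_rot: [0.625, 0.781, 0.001, 0.001]
contact_force: [0.2, -0.3, -3.2]
gripper_width: 27.0
```

Call:
apply_moves(steps=[{"hand": 0.1, "xyz": [0, 0, 0.1], "delta_rot": [0, 0, 0]}, {"hand": 0.1, "xyz": [0, 0, 0.2], "delta_rot": [0, 0, 0]}, {"hand": 0.1, "xyz": [0, 0, 0.2], "delta_rot": [0, 0, 0]}])

```text
clock: 10.38
position: [448.7, -14.9, 94.5]
ee_rot: [0.625, 0.781, 0.0, 0.0]
contact_force: [-3.7, 0.3, 4.4]
gripper_width: 26.8
```

Call:
apply_moves(steps=[{"hand": 0.6, "xyz": [0, 0, 0], "delta_rot": [0, 0, 0]}, {"hand": 0.6, "xyz": [0, 0, 0], "delta_rot": [0, 0, 0]}, {"hand": 0.6, "xyz": [0, 0, 0], "delta_rot": [0, 0, 0]}, {"hand": 0.6, "xyz": [0, 0, -4], "delta_rot": [0, 0, 0]}, {"hand": 0.6, "xyz": [0, 0, -7.5], "delta_rot": [0, 0, 0]}, {"hand": 0.5, "xyz": [-4, 0, -7.5], "delta_rot": [0, 0, 0]}, {"hand": 0.5, "xyz": [-8, 0, -7.5], "delta_rot": [0, 0, 0]}, {"hand": 0.5, "xyz": [-10.7, 0, -7.5], "delta_rot": [0, 0, 0]}, {"hand": 0.5, "xyz": [-10.7, 0, -7.5], "delta_rot": [0, 0, 0]}])

```text
clock: 11.13
position: [472.9, -122.6, 168.9]
ee_rot: [0.626, 0.779, 0.0, 0.001]
contact_force: [0.5, 0.2, 0.5]
gripper_width: 42.9
```

Run:
```python
from h import *
s=st(); print(wf(*s['position'][:2]))
go(*fw(0.5,-109),80,.222+np.pi/2)
w=get_image('wrist'); save(w,'w4')
```

```text
t 11.13 p [ 472.9 -122.6  168.9] q [6.265e-01 7.794e-01 1.000e-04 6.000e-04] F [0.5 0.2 0.5] w 42.9
R [[-0.215, 0.977, 0.001], [0.977, 0.215, -0.001], [-0.001, 0.001, -1.0]] j [ 8.000e-02  2.380e-01 -4.420e-01  1.000e-03 -8.900e-01 -1.435e+00]
[-2.78644614e-02 -1.12032051e+02]
xyz [0.31, 0.04, 8.89] rot [0.001, 0.001, -0.005] rows 2.1 j6 -1.43 F [0.5 0.2 0.5] w 42.9 p [ 472.9 -122.6  168.9] t 11.1
```

View pics/w4.png

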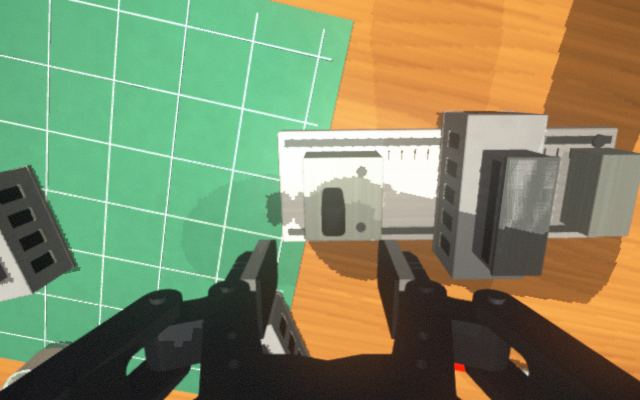

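The hall stands upright and square at (490,190), with the post at (333,212). I'll grip the post now.

Call:
apply_moves(steps=[{"hand": 0.5, "xyz": [0.3, 0, 4], "delta_rot": [0, 0, 0]}, {"hand": 0.5, "xyz": [0.3, 0, 7.5], "delta_rot": [0, 0, 0]}, {"hand": 0.5, "xyz": [0.3, 0, 8.8], "delta_rot": [0, 0, 0]}, {"hand": 0.5, "xyz": [0.3, 0, 8.8], "delta_rot": [0, 0, 0]}, {"hand": 0.1, "xyz": [0.3, 0, 8.8], "delta_rot": [0, 0, 0]}, {"hand": 0.1, "xyz": [0.3, 0, 8.8], "delta_rot": [0, 0, 0]}, {"hand": 0.1, "xyz": [0.3, 0, 8.8], "delta_rot": [0, 0, 0]}, {"hand": 0.1, "xyz": [0.3, 0, 8.8], "delta_rot": [0, 0, 0]}, {"hand": 0.1, "xyz": [0.3, 0, 8.8], "delta_rot": [0, 0, 0]}])

```text
clock: 11.93
position: [472.4, -116.3, 82.2]
ee_rot: [0.624, 0.781, 0.001, 0.001]
contact_force: [-0.6, -0.5, 4.3]
gripper_width: 13.2
```

Run:
```python
from h import *
s=st(); print(wf(*s['position'][:2]))
go(*fw(0.5,75-50-35-4),80,.222+np.pi/2)
```

```text
t 11.93 p [ 472.4 -116.3   82.2] q [0.6244 0.7811 0.001  0.0013] F [-0.6 -0.5  4.3] w 13.2
R [[-0.22, 0.975, 0.003], [0.975, 0.22, -0.0], [-0.001, 0.003, -1.0]] j [ 9.300e-02  3.580e-01 -5.470e-01  1.000e-03 -6.620e-01 -1.443e+00]
[   0.81539095 -105.82208158]
xyz [9.18, -0.03, 0.21] rot [0.003, 0.001, -0.0] rows 2.2 j6 -1.44 F [-0.6 -0.5  4.3] w 13.2 p [ 472.4 -116.3   82.2] t 11.9
```

Call:
apply_moves(steps=[{"hand": 0.1, "xyz": [0.6, 0, 0], "delta_rot": [0, 0, 0]}, {"hand": 0.1, "xyz": [1.4, 0, 0], "delta_rot": [0, 0, 0]}, {"hand": 0.1, "xyz": [2.2, 0, 0], "delta_rot": [0, 0, 0]}, {"hand": 0.1, "xyz": [3.0, 0, 0], "delta_rot": [0, 0, 0]}, {"hand": 0.1, "xyz": [3.6, 0, 0], "delta_rot": [0, 0, 0]}, {"hand": 0.1, "xyz": [4.0, 0, 0], "delta_rot": [0, 0, 0]}, {"hand": 0.1, "xyz": [4.4, 0, 0], "delta_rot": [0, 0, 0]}, {"hand": 0.1, "xyz": [4.8, 0, 0], "delta_rot": [0, 0, 0]}, {"hand": 0.1, "xyz": [5.2, 0, 0], "delta_rot": [0, 0, 0]}, {"hand": 0.1, "xyz": [5.6, 0, 0], "delta_rot": [0, 0, 0]}, {"hand": 0.1, "xyz": [6.0, 0, 0], "delta_rot": [0, 0, 0]}, {"hand": 0.1, "xyz": [6.4, 0, 0], "delta_rot": [0, 0, 0]}])

```text
clock: 12.93
position: [457.9, -54.3, 82.2]
ee_rot: [0.624, 0.781, 0.0, 0.001]
contact_force: [-0.0, -6.3, 8.1]
gripper_width: 13.2
```

Call:
apply_moves(steps=[{"hand": 0.1, "xyz": [0.4, 0, 0], "delta_rot": [0, 0, 0]}, {"hand": 0.1, "xyz": [0.8, 0, 0], "delta_rot": [0, 0, 0]}, {"hand": 0.1, "xyz": [1.2, 0, 0], "delta_rot": [0, 0, 0]}, {"hand": 0.1, "xyz": [1.6, 0, 0], "delta_rot": [0, 0, 0]}, {"hand": 0.1, "xyz": [2.0, 0, 0], "delta_rot": [0, 0, 0]}, {"hand": 0.1, "xyz": [2.4, 0, 0], "delta_rot": [0, 0, 0]}, {"hand": 0.1, "xyz": [2.7, 0, 0], "delta_rot": [0, 0, 0]}, {"hand": 0.1, "xyz": [2.7, 0, 0], "delta_rot": [0, 0, 0]}])

```text
clock: 13.6
position: [451.7, -27.6, 82.1]
ee_rot: [0.624, 0.781, 0.0, 0.001]
contact_force: [-1.1, -3.7, 8.5]
gripper_width: 13.1
```

Run:
```python
from h import *
s=st(); print(wf(*s['position'][:2]))
```

```text
t 13.6 p [451.7 -27.6  82.1] q [6.244e-01 7.811e-01 3.000e-04 8.000e-04] F [-1.1 -3.7  8.5] w 13.1
R [[-0.22, 0.975, 0.002], [0.975, 0.22, -0.001], [-0.001, 0.002, -1.0]] j [ 0.3    0.312 -0.627  0.002 -0.63  -1.651]
[  0.14828364 -14.71353174]
```

Call:
apply_moves(steps=[{"hand": 0.1, "xyz": [0.1, 0, 0], "delta_rot": [0, 0, 0]}, {"hand": 0.1, "xyz": [0.2, 0, 0], "delta_rot": [0, 0, 0]}, {"hand": 0.1, "xyz": [0.3, 0, 0], "delta_rot": [0, 0, 0]}])

```text
clock: 13.85
position: [451.1, -25.0, 82.1]
ee_rot: [0.624, 0.781, 0.0, 0.001]
contact_force: [-0.1, -5.2, 8.5]
gripper_width: 13.4
```

Call:
apply_moves(steps=[{"hand": 0.1, "xyz": [0.1, 0, 0], "delta_rot": [0, 0, 0]}, {"hand": 0.1, "xyz": [0.2, 0, 0], "delta_rot": [0, 0, 0]}])

```text
clock: 14.02
position: [450.6, -23.1, 82.1]
ee_rot: [0.624, 0.781, 0.0, 0.001]
contact_force: [-0.7, -5.9, 8.6]
gripper_width: 13.0
```

Call:
apply_moves(steps=[{"hand": 0.1, "xyz": [0.1, 0, 0], "delta_rot": [0, 0, 0]}, {"hand": 0.1, "xyz": [0.1, 0, 0], "delta_rot": [0, 0, 0]}])

```text
clock: 14.18
position: [450.5, -22.6, 82.1]
ee_rot: [0.624, 0.781, -0.0, 0.001]
contact_force: [1.0, -8.0, 8.1]
gripper_width: 12.9
```

Call:
apply_moves(steps=[{"hand": 0.1, "xyz": [0.1, 0, 0], "delta_rot": [0, 0, 0]}, {"hand": 0.1, "xyz": [0.1, 0, 0], "delta_rot": [0, 0, 0]}])

```text
clock: 14.35
position: [450.5, -22.6, 82.1]
ee_rot: [0.624, 0.781, -0.001, 0.002]
contact_force: [2.6, -15.8, 6.1]
gripper_width: 13.2
```

Call:
apply_moves(steps=[{"hand": 0.1, "xyz": [0.05, 0, 0], "delta_rot": [0, 0, 0]}, {"hand": 0.1, "xyz": [0.05, 0, 0], "delta_rot": [0, 0, 0]}])

```text
clock: 14.52
position: [450.5, -22.5, 82.2]
ee_rot: [0.624, 0.781, -0.001, 0.002]
contact_force: [3.4, -18.0, 5.5]
gripper_width: 13.2
```

Call:
apply_moves(steps=[{"hand": 0.1, "xyz": [0, 0, 0], "delta_rot": [0, 0, 0]}, {"hand": 0.1, "xyz": [0, 0, 0], "delta_rot": [0, 0, 0]}, {"hand": 0.1, "xyz": [0, 0, 0], "delta_rot": [0, 0, 0]}, {"hand": 0.1, "xyz": [0, 0, 0], "delta_rot": [0, 0, 0]}, {"hand": 0.1, "xyz": [0, 0, 0], "delta_rot": [0, 0, 0]}, {"hand": 0.1, "xyz": [0, 0, 0], "delta_rot": [0, 0, 0]}, {"hand": 0.1, "xyz": [0, 0, 0], "delta_rot": [0, 0, 0]}, {"hand": 0.1, "xyz": [0, 0, 0], "delta_rot": [0, 0, 0]}, {"hand": 0.1, "xyz": [0, 0, 0], "delta_rot": [0, 0, 0]}, {"hand": 0.1, "xyz": [0, 0, 0], "delta_rot": [0, 0, 0]}, {"hand": 0.1, "xyz": [0, 0, 0], "delta_rot": [0, 0, 0]}, {"hand": 0.1, "xyz": [0, 0, 0], "delta_rot": [0, 0, 0]}])

```text
clock: 15.52
position: [450.5, -22.5, 82.2]
ee_rot: [0.624, 0.781, -0.001, 0.002]
contact_force: [3.1, -18.6, 5.5]
gripper_width: 13.1
```

Run:
```python
from h import *
s=st(); print(wf(*s['position'][:2]))
p=get_image('scene'); cv2.imwrite('pics/s5.png',cv2.resize(p['frame'][60:260,200:450],None,fx=2.5,fy=2.5))
```

```text
t 15.52 p [450.5 -22.5  82.2] q [ 6.245e-01  7.811e-01 -6.000e-04  1.700e-03] F [  3.1 -18.6   5.5] w 13.1
R [[-0.22, 0.975, 0.002], [0.975, 0.22, -0.003], [-0.003, 0.001, -1.0]] j [ 0.314  0.31  -0.632  0.006 -0.628 -1.668]
[ 0.13647735 -9.4884165 ]
```

View pics/s5.png

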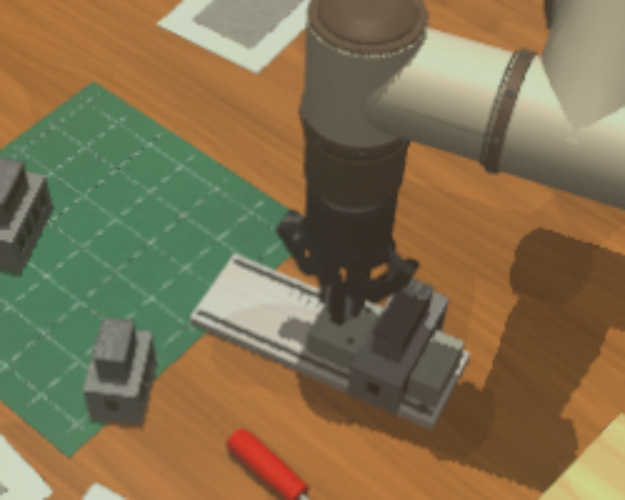

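The hall is squeezed between the jaws at 18.6 N for over a second. Now I'll open the jaw.

Call:
apply_moves(steps=[{"hand": 0.1, "xyz": [-0.4, 0, 0], "delta_rot": [0, 0, 0]}, {"hand": 0.1, "xyz": [-1.2, 0, 0], "delta_rot": [0, 0, 0]}, {"hand": 0.1, "xyz": [-2.2, 0, 0], "delta_rot": [0, 0, 0]}, {"hand": 0.1, "xyz": [-3.3, 0, 0], "delta_rot": [0, 0, 0]}, {"hand": 0.1, "xyz": [-4.4, 0, 0], "delta_rot": [0, 0, 0]}, {"hand": 0.1, "xyz": [-5.5, 0, 0], "delta_rot": [0, 0, 0]}, {"hand": 0.1, "xyz": [-6.6, 0, 0], "delta_rot": [0, 0, 0]}, {"hand": 0.1, "xyz": [-7.7, 0, 0], "delta_rot": [0, 0, 0]}, {"hand": 0.1, "xyz": [-8.8, 0, 0], "delta_rot": [0, 0, 0]}, {"hand": 0.1, "xyz": [-9.6, 0, 0], "delta_rot": [0, 0, 0]}, {"hand": 0.1, "xyz": [-10, 0, 0], "delta_rot": [0, 0, 0]}, {"hand": 0.1, "xyz": [-10, 0, 0], "delta_rot": [0, 0, 0]}])

```text
clock: 16.57
position: [472.8, -118.1, 82.2]
ee_rot: [0.625, 0.781, 0.001, 0.001]
contact_force: [0.1, -2.9, 5.9]
gripper_width: 13.1
```

Call:
apply_moves(steps=[{"hand": 0.5, "xyz": [0, 0, 0], "delta_rot": [0, 0, 0]}, {"hand": 0.5, "xyz": [0, 0, 0], "delta_rot": [0, 0, 0]}, {"hand": 0.5, "xyz": [0, 0, 0], "delta_rot": [0, 0, 0]}, {"hand": 0.5, "xyz": [0, 0, -4], "delta_rot": [0, 0, 0]}, {"hand": 0.5, "xyz": [0, 0, -8], "delta_rot": [0, 0, 0]}, {"hand": 0.5, "xyz": [4, 0, -8], "delta_rot": [0, 0, 0]}, {"hand": 0.5, "xyz": [8, 0, -8], "delta_rot": [0, 0, 0]}, {"hand": 0.5, "xyz": [12, 0, -8], "delta_rot": [0, 0, 0]}, {"hand": 0.6, "xyz": [15.7, 0, -8], "delta_rot": [0, 0, 0]}, {"hand": 0.6, "xyz": [15.7, 0, -8], "delta_rot": [0, 0, 0]}])

```text
clock: 17.4
position: [436.2, 39.7, 161.0]
ee_rot: [0.622, 0.783, 0.001, -0.0]
contact_force: [0.4, -0.1, -0.1]
gripper_width: 51.2
```

Run:
```python
from h import *
s=st(); print(wf(*s['position'][:2]))
w=get_image('wrist'); x,y=fw(0,50); over(w,'long_hall',x,y,.222,14,'w6')
go(*fw(0,50),94.5,.222+np.pi/2)
```

```text
t 17.4 p [436.2  39.7 161. ] q [ 6.223e-01  7.828e-01  7.000e-04 -0.000e+00] F [ 0.4 -0.1 -0.1] w 51.2
R [[-0.225, 0.974, 0.001], [0.974, 0.225, 0.001], [0.001, 0.001, -1.0]] j [ 4.640e-01  1.650e-01 -5.640e-01 -1.000e-03 -8.400e-01 -1.807e+00]
[-0.11210286 54.40563184]
xyz [-0.27, 0.02, 6.63] rot [0.0, -0.0, 0.005] rows 1.6 j6 -1.8 F [0.1 0.1 0.3] w 51.4 p [436.5  38.  160.8] t 17.4
```

View pics/w6.png

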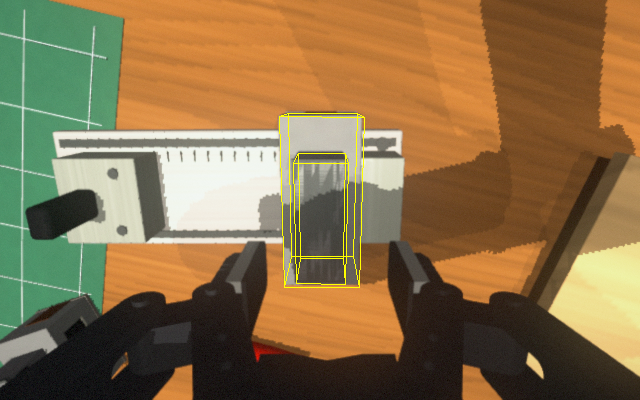

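Call:
apply_moves(steps=[{"hand": 0.6, "xyz": [-0.3, 0, 4], "delta_rot": [0, 0, 0]}, {"hand": 0.6, "xyz": [-0.3, 0, 6.6], "delta_rot": [0, 0, 0]}, {"hand": 0.6, "xyz": [-0.3, 0, 6.6], "delta_rot": [0, 0, 0]}, {"hand": 0.1, "xyz": [-0.3, 0, 6.6], "delta_rot": [0, 0, 0]}, {"hand": 0.1, "xyz": [-0.3, 0, 6.6], "delta_rot": [0, 0, 0]}, {"hand": 0.1, "xyz": [-0.3, 0, 6.6], "delta_rot": [0, 0, 0]}, {"hand": 0.1, "xyz": [-0.3, 0, 6.6], "delta_rot": [0, 0, 0]}, {"hand": 0.1, "xyz": [-0.3, 0, 5], "delta_rot": [0, 0, 0]}, {"hand": 0.1, "xyz": [-0.3, 0, 1], "delta_rot": [0, 0, 0]}, {"hand": 0.1, "xyz": [-2, 0, 0], "delta_rot": [0, 0, 0]}, {"hand": 0.1, "xyz": [-5, 0, 0], "delta_rot": [0, 0, 0]}, {"hand": 0.1, "xyz": [-5, 0, 0], "delta_rot": [0, 0, 0]}])

```text
clock: 18.45
position: [449.2, -15.8, 162.7]
ee_rot: [0.626, 0.78, 0.002, 0.001]
contact_force: [0.3, -1.1, -2.8]
gripper_width: 26.8
```

Call:
apply_moves(steps=[{"hand": 0.1, "xyz": [0, 0, 0], "delta_rot": [0, 0, -0.12]}, {"hand": 0.1, "xyz": [0, 0, 0], "delta_rot": [0, 0, -0.24]}, {"hand": 0.1, "xyz": [0, 0, 0], "delta_rot": [0, 0, -0.36]}, {"hand": 0.1, "xyz": [0, 0, 0], "delta_rot": [0, 0, -0.48]}, {"hand": 0.1, "xyz": [0, 0, 0], "delta_rot": [0, 0, -0.6]}, {"hand": 0.1, "xyz": [0, 0, 0], "delta_rot": [0, 0, -0.72]}, {"hand": 0.1, "xyz": [0, 0, 0], "delta_rot": [0, 0, -0.84]}, {"hand": 0.1, "xyz": [0, 0, 0], "delta_rot": [0, 0, -0.96]}, {"hand": 0.1, "xyz": [0, 0, 0], "delta_rot": [0, 0, -1.08]}, {"hand": 0.1, "xyz": [0, 0, 0], "delta_rot": [0, 0, -1.2]}, {"hand": 0.1, "xyz": [0, 0, 0], "delta_rot": [0, 0, -1.32]}, {"hand": 0.1, "xyz": [0, 0, 0], "delta_rot": [0, 0, -1.44]}])

```text
clock: 19.45
position: [447.9, -13.5, 161.2]
ee_rot: [-0.048, 0.999, 0.0, 0.0]
contact_force: [-0.2, 0.3, -2.3]
gripper_width: 26.9
```

Run:
```python
from h import *
s=st(); print(wf(*s['position'][:2]))
go(*fw(0,0),100,.222)
```

```text
t 19.45 p [447.9 -13.5 161.2] q [-4.770e-02  9.989e-01  2.000e-04  3.000e-04] F [-0.2  0.3 -2.3] w 26.9
R [[-0.995, -0.095, 0.001], [-0.095, 0.995, 0.0], [-0.001, 0.0, -1.0]] j [ 0.334  0.182 -0.541 -0.    -0.847 -0.239]
[-0.41333085 -0.15139386]
xyz [-0.04, 0.02, 6.12] rot [0.0, 0.001, -0.127] rows 1.5 j6 -0.24 F [-0.2  0.3 -2.3] w 26.9 p [447.9 -13.5 161.2] t 19.4
```

Call:
apply_moves(steps=[{"hand": 0.1, "xyz": [0, 0, 0], "delta_rot": [0, 0, -0.12]}, {"hand": 0.1, "xyz": [0, 0, 0], "delta_rot": [0, 0, -0.127]}, {"hand": 0.1, "xyz": [0, 0, 3], "delta_rot": [0, 0, -0.127]}, {"hand": 0.1, "xyz": [0, 0, 5.5], "delta_rot": [0, 0, -0.127]}, {"hand": 0.1, "xyz": [0, 0, 6.1], "delta_rot": [0, 0, -0.127]}, {"hand": 0.1, "xyz": [0, 0, 6.3], "delta_rot": [0, 0, -0.127]}, {"hand": 0.1, "xyz": [0, 0, 6.4], "delta_rot": [0, 0, -0.127]}, {"hand": 0.1, "xyz": [0, 0, 6.4], "delta_rot": [0, 0, -0.127]}])

```text
clock: 20.12
position: [449.2, -13.3, 97.8]
ee_rot: [-0.108, 0.994, 0.0, 0.001]
contact_force: [1.2, 0.4, -2.3]
gripper_width: 27.1
```

Run:
```python
from h import *
s=st(); print(wf(*s['position'][:2]))
go(*fw(0,0),94.5,.222)
```

```text
t 20.12 p [449.2 -13.3  97.8] q [-1.081e-01  9.941e-01  1.000e-04  1.100e-03] F [ 1.2  0.4 -2.3] w 27.1
R [[-0.977, -0.215, 0.002], [-0.215, 0.977, 0.0], [-0.002, -0.0, -1.0]] j [ 0.334  0.281 -0.618  0.001 -0.67  -0.118]
[ 0.84997293 -0.19326022]
xyz [0.09, 0.02, 0.33] rot [-0.0, 0.002, -0.005] rows 0.1 j6 -0.12 F [ 1.2  0.4 -2.3] w 27.1 p [449.2 -13.3  97.8] t 20.1
```

Call:
apply_moves(steps=[{"hand": 0.1, "xyz": [0, 0, 0.15], "delta_rot": [0, 0, -0.005]}, {"hand": 0.1, "xyz": [0, 0, 0.3], "delta_rot": [0, 0, -0.005]}, {"hand": 0.1, "xyz": [0, 0, 0.3], "delta_rot": [0, 0, -0.005]}])

```text
clock: 20.37
position: [449.2, -13.3, 95.5]
ee_rot: [-0.111, 0.994, 0.0, 0.001]
contact_force: [-2.5, 0.3, 6.6]
gripper_width: 27.3
```

Call:
apply_moves(steps=[{"hand": 0.6, "xyz": [0, 0, 0], "delta_rot": [0, 0, 0]}, {"hand": 0.6, "xyz": [0, 0, 0], "delta_rot": [0, 0, 0]}, {"hand": 0.6, "xyz": [0, 0, 0], "delta_rot": [0, 0, 0]}, {"hand": 0.6, "xyz": [0, 0, -4], "delta_rot": [0, 0, 0]}, {"hand": 0.6, "xyz": [0, 0, -7.5], "delta_rot": [0, 0, 0.12]}, {"hand": 0.5, "xyz": [0, -4, -7.5], "delta_rot": [0, 0, 0.24]}, {"hand": 0.5, "xyz": [0, -8, -7.5], "delta_rot": [0, 0, 0.36]}, {"hand": 0.5, "xyz": [0, -10.7, -7.5], "delta_rot": [0, 0, 0.48]}, {"hand": 0.5, "xyz": [0, -10.7, -7.5], "delta_rot": [0, 0, 0.6]}, {"hand": 0.5, "xyz": [0, -10.7, -7.5], "delta_rot": [0, 0, 0.72]}, {"hand": 0.5, "xyz": [0, -10.7, -7.5], "delta_rot": [0, 0, 0.84]}, {"hand": 0.5, "xyz": [0, -10.7, -7.5], "delta_rot": [0, 0, 0.96]}])

```text
clock: 21.37
position: [471.7, -118.3, 168.7]
ee_rot: [0.364, 0.931, -0.0, -0.0]
contact_force: [0.3, -0.9, 0.3]
gripper_width: 43.0
```

Call:
apply_moves(steps=[{"hand": 0.5, "xyz": [0, 0, 0], "delta_rot": [0, 0, 0.12]}, {"hand": 0.5, "xyz": [0, 0, 0], "delta_rot": [0, 0, 0.24]}, {"hand": 0.5, "xyz": [0, 0, 0], "delta_rot": [0, 0, 0.36]}, {"hand": 0.5, "xyz": [0, 0, 0], "delta_rot": [0, 0, 0.48]}, {"hand": 0.5, "xyz": [0, 0, 0], "delta_rot": [0, 0, 0.6]}, {"hand": 0.5, "xyz": [0, 0, 0], "delta_rot": [0, 0, 0.61]}])

```text
clock: 21.87
position: [471.8, -117.9, 168.8]
ee_rot: [0.625, 0.781, 0.0, 0.0]
contact_force: [0.8, 0.1, 0.2]
gripper_width: 42.7
```

Run:
```python
from h import *
s=st(); print(wf(*s['position'][:2]))
w=get_image('wrist'); x,y=fw(0,0); over(w,'long_hall',x,y,.222+np.pi/2,14,'w7')
go(*fw(0,-108.5),80,.222+np.pi/2)
```

```text
t 21.87 p [ 471.8 -117.9  168.8] q [0.6251 0.7806 0.     0.    ] F [0.8 0.1 0.2] w 42.7
R [[-0.219, 0.976, 0.0], [0.976, 0.219, -0.0], [-0.0, 0.0, -1.0]] j [ 0.09   0.235 -0.446  0.    -0.89  -1.44 ]
[  -0.1475585  -107.23234018]
xyz [-0.13, 0.01, 8.88] rot [0.0, 0.0, 0.002] rows 2.1 j6 -1.44 F [-0.1 -0.4  0.7] w 42.6 p [ 471.8 -117.9  168.8] t 21.9
```

View pics/w7.png

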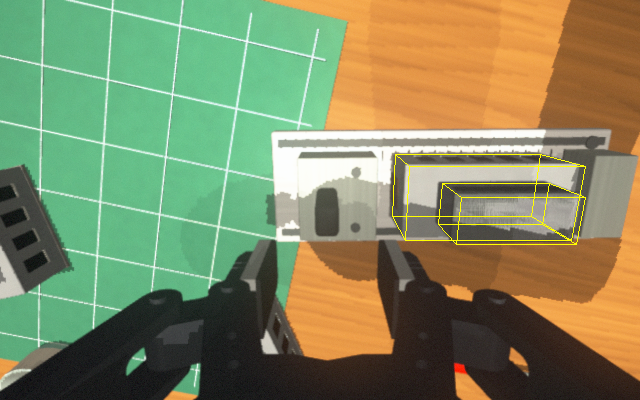

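The hall is turned and standing between the jaws, matching the overlay. The post is at (327,212).

Call:
apply_moves(steps=[{"hand": 0.5, "xyz": [-0.1, 0, 4], "delta_rot": [0, 0, 0]}, {"hand": 0.5, "xyz": [-0.1, 0, 7.5], "delta_rot": [0, 0, 0]}, {"hand": 0.5, "xyz": [-0.1, 0, 8.8], "delta_rot": [0, 0, 0]}, {"hand": 0.5, "xyz": [-0.1, 0, 8.8], "delta_rot": [0, 0, 0]}, {"hand": 0.1, "xyz": [-0.1, 0, 8.8], "delta_rot": [0, 0, 0]}, {"hand": 0.1, "xyz": [-0.1, 0, 8.8], "delta_rot": [0, 0, 0]}, {"hand": 0.1, "xyz": [-0.1, 0, 8.8], "delta_rot": [0, 0, 0]}, {"hand": 0.1, "xyz": [-0.1, 0, 8.8], "delta_rot": [0, 0, 0]}, {"hand": 0.1, "xyz": [-0.1, 0, 8.8], "delta_rot": [0, 0, 0]}])

```text
clock: 22.67
position: [473.2, -118.8, 82.2]
ee_rot: [0.624, 0.782, 0.001, 0.001]
contact_force: [0.6, 0.2, 4.0]
gripper_width: 13.0
```

Run:
```python
from h import *
s=st(); print(wf(*s['position'][:2]))
go(*fw(0.5,75-112-35-2),82,.222+np.pi/2)
```

```text
t 22.67 p [ 473.2 -118.8   82.2] q [0.6236 0.7818 0.0011 0.0015] F [0.6 0.2 4. ] w 13.0
R [[-0.222, 0.975, 0.004], [0.975, 0.222, -0.0], [-0.001, 0.004, -1.0]] j [ 8.800e-02  3.600e-01 -5.440e-01  1.000e-03 -6.630e-01 -1.435e+00]
[   1.08515551 -108.39452687]
xyz [3.44, -0.05, 0.02] rot [0.004, 0.001, 0.002] rows 0.8 j6 -1.44 F [0.6 0.2 4. ] w 13.0 p [ 473.2 -118.8   82.2] t 22.7
```

Call:
apply_moves(steps=[{"hand": 0.1, "xyz": [0.5, 0, 0], "delta_rot": [0, 0, 0]}, {"hand": 0.1, "xyz": [0.9, 0, 0], "delta_rot": [0, 0, 0]}, {"hand": 0.1, "xyz": [1.3, 0, 0], "delta_rot": [0, 0, 0]}, {"hand": 0.1, "xyz": [1.7, 0, 0], "delta_rot": [0, 0, 0]}, {"hand": 0.1, "xyz": [2.1, 0, 0], "delta_rot": [0, 0, 0]}, {"hand": 0.1, "xyz": [2.5, 0, 0], "delta_rot": [0, 0, 0]}, {"hand": 0.1, "xyz": [2.9, 0, 0], "delta_rot": [0, 0, 0]}, {"hand": 0.1, "xyz": [3.2, 0, 0], "delta_rot": [0, 0, 0]}, {"hand": 0.1, "xyz": [3.4, 0, 0], "delta_rot": [0, 0, 0]}, {"hand": 0.1, "xyz": [3.5, 0, 0], "delta_rot": [0, 0, 0]}, {"hand": 0.1, "xyz": [3.6, 0, 0], "delta_rot": [0, 0, 0]}, {"hand": 0.1, "xyz": [3.6, 0, 0], "delta_rot": [0, 0, 0]}])

```text
clock: 23.67
position: [465.1, -84.0, 82.2]
ee_rot: [0.624, 0.782, 0.001, 0.002]
contact_force: [0.4, -3.9, 7.7]
gripper_width: 13.2
```

Call:
apply_moves(steps=[{"hand": 0.1, "xyz": [0.1, 0, 0], "delta_rot": [0, 0, 0]}, {"hand": 0.1, "xyz": [0.1, 0, 0], "delta_rot": [0, 0, 0]}])

```text
clock: 23.83
position: [464.9, -83.1, 82.2]
ee_rot: [0.624, 0.782, 0.001, 0.002]
contact_force: [-0.4, -4.6, 7.3]
gripper_width: 13.4
```

Call:
apply_moves(steps=[{"hand": 0.1, "xyz": [0.1, 0, 0], "delta_rot": [0, 0, 0]}, {"hand": 0.1, "xyz": [0.1, 0, 0], "delta_rot": [0, 0, 0]}])

```text
clock: 24.0
position: [464.9, -83.0, 82.2]
ee_rot: [0.623, 0.782, 0.0, 0.002]
contact_force: [1.3, -11.0, 5.4]
gripper_width: 13.5
```

Call:
apply_moves(steps=[{"hand": 0.1, "xyz": [0.1, 0, 0], "delta_rot": [0, 0, 0]}, {"hand": 0.1, "xyz": [0.1, 0, 0], "delta_rot": [0, 0, 0]}])

```text
clock: 24.17
position: [464.9, -82.9, 82.2]
ee_rot: [0.623, 0.782, -0.0, 0.002]
contact_force: [3.9, -16.2, 4.3]
gripper_width: 13.3
```

Call:
apply_moves(steps=[{"hand": 0.1, "xyz": [0.05, 0, 0], "delta_rot": [0, 0, 0]}, {"hand": 0.1, "xyz": [0.05, 0, 0], "delta_rot": [0, 0, 0]}])

```text
clock: 24.33
position: [464.9, -82.9, 82.2]
ee_rot: [0.623, 0.782, -0.0, 0.003]
contact_force: [4.3, -19.3, 3.9]
gripper_width: 13.2
```

Call:
apply_moves(steps=[{"hand": 0.1, "xyz": [-0.02, 0, 0], "delta_rot": [0, 0, 0]}, {"hand": 0.1, "xyz": [-0.02, 0, 0], "delta_rot": [0, 0, 0]}, {"hand": 0.1, "xyz": [-0.02, 0, 0], "delta_rot": [0, 0, 0]}, {"hand": 0.1, "xyz": [-0.02, 0, 0], "delta_rot": [0, 0, 0]}, {"hand": 0.1, "xyz": [-0.02, 0, 0], "delta_rot": [0, 0, 0]}, {"hand": 0.1, "xyz": [-0.02, 0, 0], "delta_rot": [0, 0, 0]}, {"hand": 0.1, "xyz": [-0.02, 0, 0], "delta_rot": [0, 0, 0]}, {"hand": 0.1, "xyz": [-0.02, 0, 0], "delta_rot": [0, 0, 0]}, {"hand": 0.1, "xyz": [-0.02, 0, 0], "delta_rot": [0, 0, 0]}, {"hand": 0.1, "xyz": [-0.02, 0, 0], "delta_rot": [0, 0, 0]}, {"hand": 0.1, "xyz": [-0.02, 0, 0], "delta_rot": [0, 0, 0]}, {"hand": 0.1, "xyz": [-0.02, 0, 0], "delta_rot": [0, 0, 0]}])

```text
clock: 25.33
position: [464.9, -82.9, 82.2]
ee_rot: [0.624, 0.782, -0.0, 0.002]
contact_force: [4.3, -16.8, 3.5]
gripper_width: 13.1
```

Call:
apply_moves(steps=[{"hand": 0.1, "xyz": [-0.4, 0, 0], "delta_rot": [0, 0, 0]}, {"hand": 0.1, "xyz": [-1.2, 0, 0], "delta_rot": [0, 0, 0]}, {"hand": 0.1, "xyz": [-2.2, 0, 0], "delta_rot": [0, 0, 0]}, {"hand": 0.1, "xyz": [-3.2, 0, 0], "delta_rot": [0, 0, 0]}, {"hand": 0.1, "xyz": [-3.8, 0, 0], "delta_rot": [0, 0, 0]}, {"hand": 0.5, "xyz": [-3.8, 0, 0], "delta_rot": [0, 0, 0]}, {"hand": 0.5, "xyz": [-3.8, 0, 0], "delta_rot": [0, 0, 0]}, {"hand": 0.5, "xyz": [-3.8, 0, 0], "delta_rot": [0, 0, 0]}, {"hand": 0.5, "xyz": [-3.8, 0, -4], "delta_rot": [0, 0, 0]}, {"hand": 0.5, "xyz": [-3.8, 0, -8], "delta_rot": [0, 0, 0]}, {"hand": 0.5, "xyz": [-3.8, 0, -8], "delta_rot": [0, 0, 0]}])

```text
clock: 26.25
position: [476.0, -117.6, 167.4]
ee_rot: [0.623, 0.782, 0.004, 0.006]
contact_force: [0.5, 0.7, 0.2]
gripper_width: 42.6
```

Run:
```python
from h import *
s=st(); print(wf(*s['position'][:2]))
w=get_image('wrist'); x,y=fw(0,75-56); over(w,'long_hall',x,y,.222+np.pi/2,14,'w8')
go(*fw(0,19),160,.222,half=True)
```

```text
t 26.25 p [ 476.  -117.6  167.4] q [0.6232 0.7821 0.0038 0.0057] F [0.5 0.7 0.2] w 42.6
R [[-0.223, 0.975, 0.014], [0.975, 0.223, -0.001], [-0.004, 0.013, -1.0]] j [ 0.091  0.237 -0.448  0.003 -0.872 -1.439]
[   4.04500014 -107.78994919]
xyz [12.61, -0.21, 0.42] rot [0.005, 0.008, -1.569] rows 12.6 j6 -1.44 F [-0.1 -0.8 -1.1] w 42.8 p [ 474.1 -117.2  164.4] t 26.3
```

View pics/w8.png

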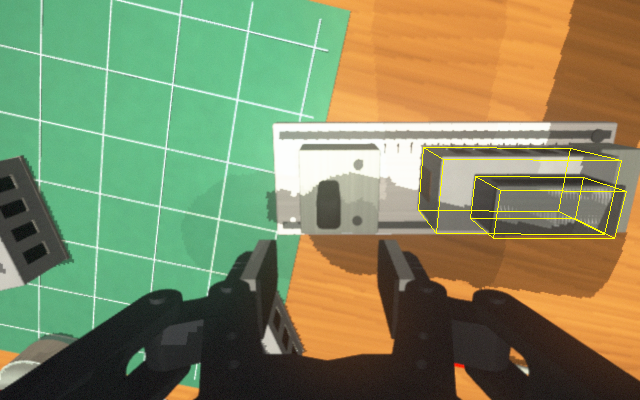

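Call:
apply_moves(steps=[{"hand": 0.6, "xyz": [1, 0, 0.4], "delta_rot": [0, 0, -0.12]}, {"hand": 0.6, "xyz": [3, 0, 0.4], "delta_rot": [0, 0, -0.24]}, {"hand": 0.6, "xyz": [6, 0, 0.4], "delta_rot": [0, 0, -0.36]}, {"hand": 0.6, "xyz": [9, 0, 0.4], "delta_rot": [0, 0, -0.48]}, {"hand": 0.6, "xyz": [12, 0, 0.4], "delta_rot": [0, 0, -0.6]}, {"hand": 0.6, "xyz": [12.6, -0.2, 0.4], "delta_rot": [0, 0, -0.72]}, {"hand": 0.6, "xyz": [12.6, -0.2, 0.4], "delta_rot": [0, 0, -0.84]}, {"hand": 0.6, "xyz": [12.6, -0.2, 0.4], "delta_rot": [0, 0, -0.96]}, {"hand": 0.6, "xyz": [12.6, -0.2, 0.4], "delta_rot": [0, 0, -1.08]}, {"hand": 0.6, "xyz": [12.6, -0.2, 0.4], "delta_rot": [0, 0, -1.2]}, {"hand": 0.6, "xyz": [12.6, -0.2, 0.4], "delta_rot": [0, 0, -1.32]}, {"hand": 0.6, "xyz": [12.6, -0.2, 0.4], "delta_rot": [0, 0, -1.44]}])

```text
clock: 27.3
position: [440.8, 4.9, 155.6]
ee_rot: [-0.049, 0.999, -0.0, -0.001]
contact_force: [-0.6, 0.1, -0.7]
gripper_width: 50.9
```

Run:
```python
from h import *
go(*fw(0,19),94.5,.222)
```

```text
xyz [-0.35, 0.01, 6.11] rot [-0.0, -0.003, -0.124] rows 1.5 j6 -0.28 F [-0.6  0.1 -0.7] w 50.9 p [440.8   4.9 155.6] t 27.3
```

Call:
apply_moves(steps=[{"hand": 0.6, "xyz": [-0.3, 0, 0], "delta_rot": [0, 0, -0.12]}, {"hand": 0.6, "xyz": [-0.3, 0, 3], "delta_rot": [0, 0, -0.124]}, {"hand": 0.6, "xyz": [-0.3, 0, 6.1], "delta_rot": [0, 0, -0.124]}, {"hand": 0.6, "xyz": [-0.3, 0, 6.1], "delta_rot": [0, 0, -0.124]}, {"hand": 0.1, "xyz": [-0.3, 0, 6.1], "delta_rot": [0, 0, -0.124]}, {"hand": 0.1, "xyz": [-0.3, 0, 6.1], "delta_rot": [0, 0, -0.124]}, {"hand": 0.1, "xyz": [-0.3, 0, 6.1], "delta_rot": [0, 0, -0.124]}, {"hand": 0.1, "xyz": [-0.3, 0, 6.1], "delta_rot": [0, 0, -0.124]}, {"hand": 0.1, "xyz": [-0.3, 0, 5], "delta_rot": [0, 0, -0.124]}, {"hand": 0.1, "xyz": [-0.3, 0, 1.5], "delta_rot": [0, 0, -0.124]}, {"hand": 0.1, "xyz": [-0.3, 0, -2], "delta_rot": [0, 0, -0.124]}, {"hand": 0.1, "xyz": [-0.3, 0, -2], "delta_rot": [0, 0, -0.124]}])

```text
clock: 28.3
position: [449.4, 6.2, 184.0]
ee_rot: [-0.109, 0.994, 0.001, 0.008]
contact_force: [0.7, 1.0, -2.1]
gripper_width: 26.9
```

Run:
```python
from h import *
st()
print(fw(0,60,SH),fw(0,-60,SH))
go(*fw(0,60,SH),175,SH[2]+np.pi/2)
```

```text
t 28.3 p [449.4   6.2 184. ] q [-0.1087  0.994   0.001   0.008 ] F [ 0.7  1.  -2.1] w 26.9
R [[-0.976, -0.216, 0.016], [-0.216, 0.976, 0.004], [-0.016, 0.0, -1.0]] j [ 0.379  0.147 -0.517  0.003 -0.89  -0.163]
[471.05561151 428.02680339] [461.94438849 308.37319661]
xyz [-11.22, 40.72, 1.1] rot [-0.01, 0.014, -1.277] rows 10.2 j6 -0.16 F [ 0.7  1.  -2.1] w 26.9 p [449.4   6.2 184. ] t 28.3
```

Call:
apply_moves(steps=[{"hand": 0.1, "xyz": [-0.6, 2, 0], "delta_rot": [0, 0, -0.1]}, {"hand": 0.1, "xyz": [-1.4, 5, 0.5], "delta_rot": [0, 0, -0.2]}, {"hand": 0.1, "xyz": [-2.4, 8.7, 1], "delta_rot": [0, 0, -0.31]}, {"hand": 0.1, "xyz": [-3.4, 12.4, 1], "delta_rot": [0, 0, -0.42]}, {"hand": 0.1, "xyz": [-4.4, 16.1, 1], "delta_rot": [0, 0, -0.53]}, {"hand": 0.1, "xyz": [-5.5, 19.8, 1], "delta_rot": [0, 0, -0.64]}, {"hand": 0.1, "xyz": [-6.5, 23.5, 1], "delta_rot": [0, 0, -0.75]}, {"hand": 0.1, "xyz": [-7.5, 27.2, 1], "delta_rot": [0, 0, -0.86]}, {"hand": 0.1, "xyz": [-8.5, 30.9, 1], "delta_rot": [0, 0, -0.97]}, {"hand": 0.1, "xyz": [-9.5, 34.6, 1], "delta_rot": [0, 0, -1.08]}, {"hand": 0.1, "xyz": [-10.5, 38.3, 1], "delta_rot": [0, 0, -1.19]}, {"hand": 0.1, "xyz": [-11.2, 40.7, 1], "delta_rot": [0, 0, -1.277]}])

```text
clock: 29.3
position: [466.8, 430.3, 167.0]
ee_rot: [-0.682, 0.732, 0.0, 0.001]
contact_force: [-0.0, 0.0, -1.7]
gripper_width: 26.9
```

Run:
```python
from h import *
w=get_image('wrist'); save(w,'w9')
st()
go(*fw(0,60,SH),124,SH[2]+np.pi/2)
```

```text
t 29.35 p [467.5 434.  166.8] q [-6.833e-01  7.301e-01  6.000e-04  3.100e-03] F [ 2.7  3.6 -1.2] w 26.7
R [[-0.066, -0.998, 0.004], [-0.998, 0.066, 0.005], [-0.005, -0.003, -1.0]] j [ 1.002  0.472 -0.081  0.    -1.012  0.503]
xyz [0.59, -0.38, 4.28] rot [-0.003, 0.005, 0.01] rows 1.0 j6 0.5 F [ 2.7  3.6 -1.2] w 26.7 p [467.5 434.  166.8] t 29.4
```

View pics/w9.png

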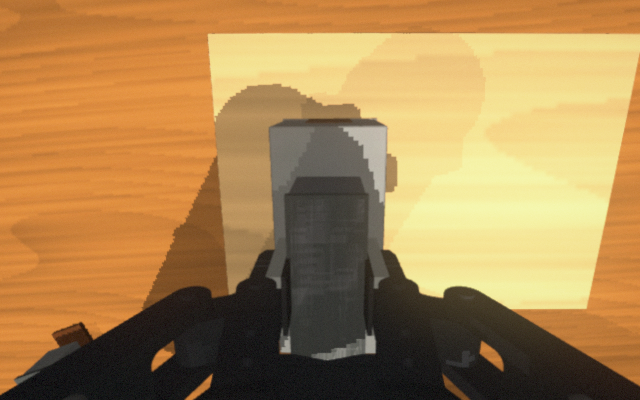

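Call:
apply_moves(steps=[{"hand": 0.1, "xyz": [0.3, -0.3, 1], "delta_rot": [0, 0, 0.01]}, {"hand": 0.1, "xyz": [0.3, -0.3, 2.5], "delta_rot": [0, 0, 0.01]}, {"hand": 0.1, "xyz": [0.3, -0.3, 3.2], "delta_rot": [0, 0, 0.01]}, {"hand": 0.1, "xyz": [0.3, -0.3, 3.2], "delta_rot": [0, 0, 0.01]}])

```text
clock: 29.68
position: [468.7, 421.2, 132.3]
ee_rot: [-0.675, 0.738, -0.0, -0.003]
contact_force: [-0.6, -0.6, -2.0]
gripper_width: 26.8
```

Run:
```python
from h import *
st()
go(*fw(0,60,SH),121,SH[2]+np.pi/2)
```

```text
t 29.68 p [468.7 421.2 132.3] q [-6.747e-01  7.381e-01 -2.000e-04 -2.700e-03] F [-0.6 -0.6 -2. ] w 26.8
R [[-0.09, -0.996, -0.004], [-0.996, 0.09, -0.004], [0.004, 0.003, -1.0]] j [ 0.988  0.499 -0.131 -0.001 -0.946  0.494]
xyz [-0.7, -0.17, 1.12] rot [0.003, -0.004, -0.014] rows 0.3 j6 0.49 F [-0.6 -0.6 -2. ] w 26.8 p [468.7 421.2 132.3] t 29.7
```

Call:
apply_moves(steps=[{"hand": 0.1, "xyz": [-0.4, 0, 0.8], "delta_rot": [0, 0, -0.005]}, {"hand": 0.1, "xyz": [-0.4, 0, 0.8], "delta_rot": [0, 0, -0.005]}, {"hand": 0.1, "xyz": [-0.4, 0, 0.8], "delta_rot": [0, 0, -0.005]}, {"hand": 0.1, "xyz": [-0.4, 0, 0.8], "delta_rot": [0, 0, -0.005]}])

```text
clock: 30.02
position: [470.4, 427.5, 127.3]
ee_rot: [-0.677, 0.736, 0.0, 0.001]
contact_force: [-0.4, -0.1, -2.3]
gripper_width: 26.8
```

Run:
```python
from h import *
st()
go(*fw(0,60,SH),120.5,SH[2]+np.pi/2)
```

```text
t 30.02 p [470.4 427.5 127.3] q [-6.772e-01  7.358e-01  1.000e-04  5.000e-04] F [-0.4 -0.1 -2.3] w 26.8
R [[-0.083, -0.997, 0.001], [-0.997, 0.083, 0.001], [-0.001, -0.001, -1.0]] j [ 0.992  0.51  -0.126  0.    -0.933  0.496]
xyz [-0.05, -0.06, 0.68] rot [-0.001, 0.001, -0.007] rows 0.2 j6 0.5 F [-0.4 -0.1 -2.3] w 26.8 p [470.4 427.5 127.3] t 30.0
```

Call:
apply_moves(steps=[{"hand": 0.1, "xyz": [0, 0, 0.3], "delta_rot": [0, 0, -0.007]}, {"hand": 0.1, "xyz": [0, 0, 0.5], "delta_rot": [0, 0, -0.007]}, {"hand": 0.1, "xyz": [0, 0, 0.6], "delta_rot": [0, 0, -0.007]}, {"hand": 0.1, "xyz": [0, 0, 0.6], "delta_rot": [0, 0, -0.007]}])

```text
clock: 30.35
position: [470.3, 427.6, 122.3]
ee_rot: [-0.68, 0.733, -0.0, 0.001]
contact_force: [-1.7, -0.8, 4.2]
gripper_width: 26.7
```

Call:
apply_moves(steps=[{"hand": 0.5, "xyz": [0, 0, 0], "delta_rot": [0, 0, 0]}, {"hand": 0.5, "xyz": [0, 0, 0], "delta_rot": [0, 0, 0]}, {"hand": 0.5, "xyz": [0, 0, 0], "delta_rot": [0, 0, 0]}, {"hand": 0.5, "xyz": [0, 0, -4], "delta_rot": [0, 0, 0]}, {"hand": 0.5, "xyz": [0, 0, -8], "delta_rot": [0, 0, 0]}, {"hand": 0.5, "xyz": [3, 0, -8], "delta_rot": [0, 0, 0]}, {"hand": 0.5, "xyz": [7, 0, -8], "delta_rot": [0, 0, 0]}, {"hand": 0.5, "xyz": [11, 0, -8], "delta_rot": [0, 0, 0]}, {"hand": 0.5, "xyz": [15, 0, -8], "delta_rot": [0, 0, 0]}, {"hand": 0.5, "xyz": [19, 0, -8], "delta_rot": [0, 0, 0]}, {"hand": 0.5, "xyz": [23, 0, -8], "delta_rot": [0, 0, 0]}, {"hand": 0.5, "xyz": [27, 0, -8], "delta_rot": [0, 0, 0]}])

```text
clock: 31.35
position: [449.3, 156.4, 200.9]
ee_rot: [-0.68, 0.733, -0.0, 0.0]
contact_force: [1.2, 0.1, 0.3]
gripper_width: 42.4
```

Run:
```python
from h import *
p=get_image('scene'); save(p,'s10')
x,y,t,_=locate('long_hall',xy=(470,428),z=40,ths=[-.076]); print('shelf',wf(x,y,SH),t-SH[2])
locate('middle_hall',xy=(563,-366),ths=[.47])
locate('short_hall',xy=(622,-145),ths=[.59])
go(563.3,-366.6,170,.47+np.pi/2)
```

```text
long_hall top [ 4.75031e+02  4.29054e+02 -1.38000e-01  4.68000e-01]
long_hall xy [475.  429.1] th -0.138 cost 0.468
shelf [ 3.88590308 61.32579106] -0.061857638888888886
   middle_hall scene [ 5.63979e+02 -3.66093e+02  5.03000e-01  4.80000e-02]
middle_hall xy [ 564.  -366.1] th 0.503 cost 0.048
   short_hall top [ 6.20682e+02 -1.44451e+02  5.77000e-01  4.10000e-02]
   short_hall scene [ 6.24185e+02 -1.43612e+02  6.51000e-01  1.15000e-01]
short_hall xy [ 621.5 -144.5] th 0.595 cost 0.087
xyz [51.54, -15.25, 3.06] rot [0.0, -0.0, -0.545] rows 12.9 j6 0.81 F [ 0.3 -0.6  0.2] w 42.7 p [449.7 158.8 200.5] t 32.0
```

View pics/s10.png

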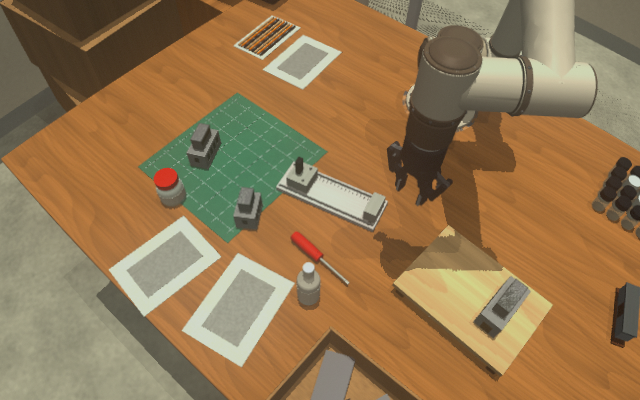

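Long hall is on the shelf at (503,300), upright and aligned. The middle and short halls haven't moved. Next is the middle hall.

Call:
apply_moves(steps=[{"hand": 0.7, "xyz": [4, -1.2, 0], "delta_rot": [0, 0, -0.05]}, {"hand": 0.7, "xyz": [8, -2.4, 0], "delta_rot": [0, 0, -0.1]}, {"hand": 0.7, "xyz": [12, -3.6, 0], "delta_rot": [0, 0, -0.15]}, {"hand": 0.7, "xyz": [16, -4.8, 0], "delta_rot": [0, 0, -0.2]}, {"hand": 0.7, "xyz": [20, -6, 0], "delta_rot": [0, 0, -0.25]}, {"hand": 0.7, "xyz": [24, -7.2, 0.5], "delta_rot": [0, 0, -0.3]}, {"hand": 0.7, "xyz": [28, -8.4, 1], "delta_rot": [0, 0, -0.35]}, {"hand": 0.7, "xyz": [32, -9.6, 1.5], "delta_rot": [0, 0, -0.4]}, {"hand": 0.7, "xyz": [36, -10.8, 2], "delta_rot": [0, 0, -0.45]}, {"hand": 0.7, "xyz": [40, -12, 2.5], "delta_rot": [0, 0, -0.5]}, {"hand": 0.7, "xyz": [44, -13, 3], "delta_rot": [0, 0, -0.545]}, {"hand": 0.7, "xyz": [47.5, -14.1, 3], "delta_rot": [0, 0, -0.545]}])

```text
clock: 33.0
position: [553.9, -328.1, 169.1]
ee_rot: [0.852, -0.523, -0.001, 0.0]
contact_force: [0.7, -0.0, -0.0]
gripper_width: 60.0
```

Run:
```python
from h import *
go(563.3,-366.6,150,.48+np.pi/2)
```

```text
xyz [3.87, 0.9, 1.91] rot [0.002, 0.002, -0.01] rows 1.1 j6 2.33 F [ 0.7 -0.  -0. ] w 60.0 p [ 553.9 -328.1  169.1] t 33.0
```

Call:
apply_moves(steps=[{"hand": 0.7, "xyz": [3.5, 0.9, 1.9], "delta_rot": [0, 0, -0.01]}, {"hand": 0.7, "xyz": [3.7, 0.9, 1.9], "delta_rot": [0, 0, -0.01]}, {"hand": 0.7, "xyz": [3.7, 0.9, 1.9], "delta_rot": [0, 0, -0.01]}, {"hand": 0.7, "xyz": [3.7, 0.9, 1.9], "delta_rot": [0, 0, -0.01]}])

```text
clock: 33.33
position: [562.9, -363.1, 151.1]
ee_rot: [0.855, -0.519, -0.001, 0.0]
contact_force: [0.5, 0.2, 0.5]
gripper_width: 59.7
```

Run:
```python
from h import *
w=get_image('wrist'); over(w,'middle_hall',563.3,-366.6,.48,0,'w11')
o=nets.outline_of(w,'middle_hall'); print([(d['confidence'],d['pixels'].sum()) for d in o])
if o: print(fit([w],[o[0]['pixels'].astype(float)],model('middle_hall'),563.3,-366.6,[.48]))
go(563.3,-366.6,79,.48+np.pi/2)
```

```text
[(0.62, np.int64(10979))]
(np.float64(564.3842129614744), np.float64(-367.0078719853228), np.float64(0.44648895863697424), np.float64(0.03708640175593092))
xyz [0.38, 0.22, 7.36] rot [-0.001, -0.001, 0.001] rows 1.8 j6 2.38 F [ 0.4 -0.1  0.9] w 59.5 p [ 563.4 -362.2  152.6] t 33.4
```

View pics/w11.png

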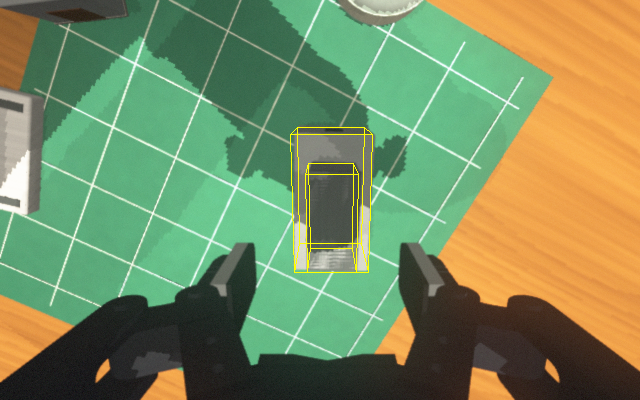

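Call:
apply_moves(steps=[{"hand": 0.7, "xyz": [0.3, 0.2, 4], "delta_rot": [0, 0, 0.01]}, {"hand": 0.7, "xyz": [0.3, 0.2, 7.2], "delta_rot": [0, 0, 0.01]}, {"hand": 0.7, "xyz": [0.3, 0.2, 7.2], "delta_rot": [0, 0, 0.01]}, {"hand": 0.7, "xyz": [0.3, 0.2, 7.2], "delta_rot": [0, 0, 0.01]}, {"hand": 0.1, "xyz": [0.3, 0.2, 7.2], "delta_rot": [0, 0, 0.01]}, {"hand": 0.1, "xyz": [0.3, 0.2, 7.2], "delta_rot": [0, 0, 0.01]}, {"hand": 0.1, "xyz": [0.3, 0.2, 7.2], "delta_rot": [0, 0, 0.01]}, {"hand": 0.1, "xyz": [0.3, 0.2, 7.2], "delta_rot": [0, 0, 0.01]}, {"hand": 0.1, "xyz": [0.3, 0.2, 7.2], "delta_rot": [0, 0, 0.01]}])

```text
clock: 34.18
position: [564.1, -367.0, 82.9]
ee_rot: [0.852, -0.523, 0.002, -0.0]
contact_force: [-0.5, 3.1, 6.4]
gripper_width: 26.8
```

Run:
```python
from h import *
st()
go(*fw(0,0),177,.222+np.pi/2)
```

```text
t 34.18 p [ 564.1 -367.    82.9] q [ 8.523e-01 -5.230e-01  2.400e-03 -3.000e-04] F [-0.5  3.1  6.4] w 26.8
R [[0.453, -0.892, 0.004], [-0.892, -0.453, -0.002], [0.004, -0.003, -1.0]] j [-0.337  0.611 -0.068  0.    -0.887  2.377]
xyz [-36.74, -5.72, -9.53] rot [-0.003, -0.003, 0.248] rows 9.2 j6 2.38 F [-0.5  3.1  6.4] w 26.8 p [ 564.1 -367.    82.9] t 34.2
```

Call:
apply_moves(steps=[{"hand": 0.1, "xyz": [0, 0, -4], "delta_rot": [0, 0, 0]}, {"hand": 0.1, "xyz": [0, 0, -8], "delta_rot": [0, 0, 0]}, {"hand": 0.1, "xyz": [-2, -0.3, -12], "delta_rot": [0, 0, 0.02]}, {"hand": 0.1, "xyz": [-6, -0.9, -13], "delta_rot": [0, 0, 0.05]}, {"hand": 0.1, "xyz": [-10, -1.6, -13], "delta_rot": [0, 0, 0.08]}, {"hand": 0.1, "xyz": [-14, -2.2, -13], "delta_rot": [0, 0, 0.12]}, {"hand": 0.1, "xyz": [-18, -2.8, -13], "delta_rot": [0, 0, 0.16]}, {"hand": 0.1, "xyz": [-22, -3.4, -13], "delta_rot": [0, 0, 0.2]}, {"hand": 0.1, "xyz": [-26, -4, -13], "delta_rot": [0, 0, 0.248]}, {"hand": 0.1, "xyz": [-30, -4.7, -13], "delta_rot": [0, 0, 0.248]}, {"hand": 0.1, "xyz": [-33.5, -5.2, -13], "delta_rot": [0, 0, 0.248]}, {"hand": 0.1, "xyz": [-35.5, -5.5, -13], "delta_rot": [0, 0, 0.248]}])

```text
clock: 35.18
position: [449.3, -22.9, 210.2]
ee_rot: [0.781, -0.624, -0.0, -0.001]
contact_force: [0.3, -0.8, -3.1]
gripper_width: 26.9
```

Call:
apply_moves(steps=[{"hand": 0.1, "xyz": [-1.2, 0, 3], "delta_rot": [0, 0, 0]}, {"hand": 0.1, "xyz": [-1.2, 0, 6], "delta_rot": [0, 0, 0]}, {"hand": 0.1, "xyz": [-1.2, 0, 6], "delta_rot": [0, 0, 0]}, {"hand": 0.1, "xyz": [-1.2, 0, 6], "delta_rot": [0, 0, 0]}])

```text
clock: 35.52
position: [447.7, -13.9, 149.4]
ee_rot: [0.781, -0.625, -0.001, 0.001]
contact_force: [-0.2, -0.8, -1.4]
gripper_width: 26.8
```

Run:
```python
from h import *
w=get_image('wrist'); save(w,'w12')
s=st(); print(wf(*s['position'][:2]))
go(*fw(0,0),98,.222+np.pi/2)
```

```text
t 35.57 p [449.2 -13.8 150.7] q [ 7.809e-01 -6.246e-01  5.000e-04 -1.000e-04] F [ 0.   1.4 -2.1] w 26.9
R [[0.22, -0.976, 0.001], [-0.976, -0.22, -0.0], [0.001, -0.001, -1.0]] j [ 3.330e-01  1.990e-01 -5.530e-01  1.000e-03 -8.180e-01  1.458e+00]
[ 0.74303563 -0.63898405]
xyz [-0.07, 0.08, 5.27] rot [-0.001, -0.001, -0.0] rows 1.3 j6 1.46 F [ 0.   1.4 -2.1] w 26.9 p [449.2 -13.8 150.7] t 35.6
```

View pics/w12.png

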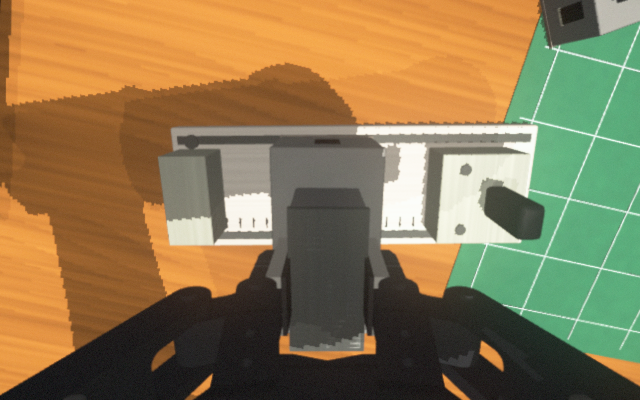

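Call:
apply_moves(steps=[{"hand": 0.1, "xyz": [-0.1, 0.1, 3], "delta_rot": [0, 0, 0]}, {"hand": 0.1, "xyz": [-0.1, 0.1, 4.8], "delta_rot": [0, 0, 0]}, {"hand": 0.1, "xyz": [-0.1, 0.1, 5.2], "delta_rot": [0, 0, 0]}, {"hand": 0.1, "xyz": [-0.1, 0.1, 5.2], "delta_rot": [0, 0, 0]}, {"hand": 0.1, "xyz": [-0.1, 0.1, 5.3], "delta_rot": [0, 0, 0]}])

```text
clock: 35.98
position: [449.2, -12.8, 98.5]
ee_rot: [0.781, -0.625, 0.001, -0.002]
contact_force: [0.0, 0.3, -2.2]
gripper_width: 27.0
```

Call:
apply_moves(steps=[{"hand": 0.1, "xyz": [0, 0, 0.15], "delta_rot": [0, 0, 0]}, {"hand": 0.1, "xyz": [0, 0, 0.15], "delta_rot": [0, 0, 0]}])

```text
clock: 36.15
position: [449.1, -12.5, 96.9]
ee_rot: [0.781, -0.625, 0.001, -0.002]
contact_force: [0.4, 0.3, 1.3]
gripper_width: 26.7
```

Call:
apply_moves(steps=[{"hand": 0.6, "xyz": [0, 0, 0.05], "delta_rot": [0, 0, 0]}, {"hand": 0.6, "xyz": [0, 0, 0.05], "delta_rot": [0, 0, 0]}, {"hand": 0.6, "xyz": [0, 0, 0], "delta_rot": [0, 0, 0]}, {"hand": 0.6, "xyz": [0, 0, -4], "delta_rot": [0, 0, 0]}, {"hand": 0.6, "xyz": [0, 0, -7.5], "delta_rot": [0, 0, 0]}, {"hand": 0.5, "xyz": [4, 0, -7.5], "delta_rot": [0, 0, 0]}, {"hand": 0.5, "xyz": [8, 0, -7.5], "delta_rot": [0, 0, 0]}, {"hand": 0.5, "xyz": [10.8, 0, -7.5], "delta_rot": [0, 0, 0]}, {"hand": 0.5, "xyz": [10.8, 0, -7.5], "delta_rot": [0, 0, 0]}, {"hand": 0.5, "xyz": [10.8, 0, -7.5], "delta_rot": [0, 0, 0]}])

```text
clock: 36.98
position: [470.9, -119.4, 170.1]
ee_rot: [0.78, -0.626, -0.0, 0.0]
contact_force: [-0.6, 0.3, 0.2]
gripper_width: 43.0
```

Run:
```python
from h import *
w=get_image('wrist'); x,y=fw(0,0); over(w,'middle_hall',x,y,.222,14,'w13')
s=st(); print(wf(*s['position'][:2]))
go(*fw(0.5,-109),82,.222+np.pi/2)
```

```text
t 37.03 p [ 470.7 -118.6  170.1] q [ 7.804e-01 -6.253e-01 -2.000e-04  1.000e-04] F [-1.2  0.2  0.4] w 42.7
R [[0.218, -0.976, -0.001], [-0.976, -0.218, 0.0], [-0.0, 0.001, -1.0]] j [ 0.089  0.232 -0.446 -0.    -0.893  1.702]
[  -1.30180931 -107.62771317]
xyz [0.14, -0.18, 8.81] rot [0.001, 0.0, -0.002] rows 2.1 j6 1.7 F [-1.2  0.2  0.4] w 42.7 p [ 470.7 -118.6  170.1] t 37.0
```

View pics/w13.png

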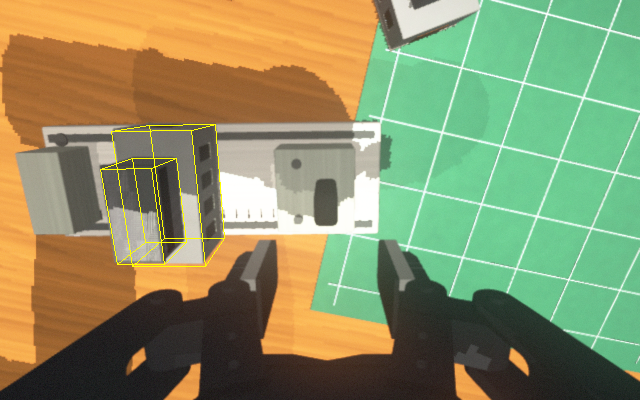

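The middle hall stands centred, matching the overlay. I'll grip the post and close.

Call:
apply_moves(steps=[{"hand": 0.5, "xyz": [0.1, -0.2, 4], "delta_rot": [0, 0, 0]}, {"hand": 0.5, "xyz": [0.1, -0.2, 7.5], "delta_rot": [0, 0, 0]}, {"hand": 0.5, "xyz": [0.1, -0.2, 8.7], "delta_rot": [0, 0, 0]}, {"hand": 0.5, "xyz": [0.1, -0.2, 8.7], "delta_rot": [0, 0, 0]}, {"hand": 0.1, "xyz": [0.1, -0.2, 8.7], "delta_rot": [0, 0, 0]}, {"hand": 0.1, "xyz": [0.1, -0.2, 8.7], "delta_rot": [0, 0, 0]}, {"hand": 0.1, "xyz": [0.1, -0.2, 8.7], "delta_rot": [0, 0, 0]}, {"hand": 0.1, "xyz": [0.1, -0.2, 8.7], "delta_rot": [0, 0, 0]}, {"hand": 0.1, "xyz": [0.1, -0.2, 8.7], "delta_rot": [0, 0, 0]}])

```text
clock: 37.78
position: [474.4, -118.2, 84.8]
ee_rot: [0.781, -0.624, 0.001, -0.001]
contact_force: [0.1, 4.9, 5.0]
gripper_width: 13.2
```

Run:
```python
from h import *
s=st(); print(wf(*s['position'][:2]))
go(*fw(0.5,-14),82,.222+np.pi/2)
```

```text
t 37.78 p [ 474.4 -118.2   84.8] q [ 0.7813 -0.6242  0.0013 -0.0012] F [0.1 4.9 5. ] w 13.2
R [[0.221, -0.975, 0.004], [-0.975, -0.221, 0.0], [0.001, -0.004, -1.0]] j [ 0.089  0.357 -0.539  0.    -0.671  1.705]
[   2.37057308 -108.09042092]
xyz [-9.41, 0.18, 0.28] rot [-0.004, -0.001, 0.001] rows 2.3 j6 1.7 F [0.1 4.9 5. ] w 13.2 p [ 474.4 -118.2   84.8] t 37.8
```

Call:
apply_moves(steps=[{"hand": 0.1, "xyz": [-0.8, 0, 0], "delta_rot": [0, 0, 0]}, {"hand": 0.1, "xyz": [-1.8, 0, 0], "delta_rot": [0, 0, 0]}, {"hand": 0.1, "xyz": [-2.8, 0, 0], "delta_rot": [0, 0, 0]}, {"hand": 0.1, "xyz": [-3.6, 0, 0], "delta_rot": [0, 0, 0]}, {"hand": 0.1, "xyz": [-4.2, 0, 0], "delta_rot": [0, 0, 0]}, {"hand": 0.1, "xyz": [-4.6, 0, 0], "delta_rot": [0, 0, 0]}, {"hand": 0.1, "xyz": [-5.0, 0, 0], "delta_rot": [0, 0, 0]}, {"hand": 0.1, "xyz": [-5.4, 0, 0], "delta_rot": [0, 0, 0]}, {"hand": 0.1, "xyz": [-5.8, 0, 0], "delta_rot": [0, 0, 0]}, {"hand": 0.1, "xyz": [-6.2, 0, 0], "delta_rot": [0, 0, 0]}, {"hand": 0.1, "xyz": [-6.6, 0, 0], "delta_rot": [0, 0, 0]}, {"hand": 0.1, "xyz": [-7.0, 0, 0], "delta_rot": [0, 0, 0]}])

```text
clock: 38.78
position: [458.7, -51.1, 84.8]
ee_rot: [0.781, -0.624, 0.001, -0.0]
contact_force: [-0.6, -5.7, 8.1]
gripper_width: 13.1
```

Call:
apply_moves(steps=[{"hand": 0.1, "xyz": [-0.4, 0, 0], "delta_rot": [0, 0, 0]}, {"hand": 0.1, "xyz": [-0.8, 0, 0], "delta_rot": [0, 0, 0]}, {"hand": 0.1, "xyz": [-1.2, 0, 0], "delta_rot": [0, 0, 0]}, {"hand": 0.1, "xyz": [-1.6, 0, 0], "delta_rot": [0, 0, 0]}, {"hand": 0.1, "xyz": [-2.0, 0, 0], "delta_rot": [0, 0, 0]}, {"hand": 0.1, "xyz": [-2.4, 0, 0], "delta_rot": [0, 0, 0]}, {"hand": 0.1, "xyz": [-2.4, 0, 0], "delta_rot": [0, 0, 0]}])

```text
clock: 39.37
position: [453.2, -27.2, 84.8]
ee_rot: [0.781, -0.624, 0.001, -0.0]
contact_force: [-1.7, -2.6, 9.0]
gripper_width: 13.2
```

Run:
```python
from h import *
s=st(); print(wf(*s['position'][:2]))
```

```text
t 39.37 p [453.2 -27.2  84.8] q [ 7.813e-01 -6.242e-01  1.100e-03 -3.000e-04] F [-1.7 -2.6  9. ] w 13.2
R [[0.221, -0.975, 0.002], [-0.975, -0.221, -0.001], [0.001, -0.002, -1.0]] j [ 0.301  0.31  -0.621  0.003 -0.638  1.491]
[  1.70455783 -14.61902042]
```

Contact is expected about 5 mm further on.

Call:
apply_moves(steps=[{"hand": 0.1, "xyz": [-0.15, 0, 0], "delta_rot": [0, 0, 0]}, {"hand": 0.1, "xyz": [-0.3, 0, 0], "delta_rot": [0, 0, 0]}, {"hand": 0.1, "xyz": [-0.45, 0, 0], "delta_rot": [0, 0, 0]}, {"hand": 0.1, "xyz": [-0.5, 0, 0], "delta_rot": [0, 0, 0]}, {"hand": 0.1, "xyz": [-0.5, 0, 0], "delta_rot": [0, 0, 0]}])

```text
clock: 39.78
position: [452.1, -22.7, 84.8]
ee_rot: [0.781, -0.624, 0.001, -0.0]
contact_force: [-0.8, -5.1, 9.1]
gripper_width: 13.3
```

Call:
apply_moves(steps=[{"hand": 0.1, "xyz": [-0.1, 0, 0], "delta_rot": [0, 0, 0]}, {"hand": 0.1, "xyz": [-0.1, 0, 0], "delta_rot": [0, 0, 0]}])

```text
clock: 39.95
position: [452.0, -22.3, 84.8]
ee_rot: [0.781, -0.624, 0.001, 0.0]
contact_force: [0.3, -8.0, 8.1]
gripper_width: 13.1
```

Call:
apply_moves(steps=[{"hand": 0.1, "xyz": [-0.1, 0, 0], "delta_rot": [0, 0, 0]}, {"hand": 0.1, "xyz": [-0.1, 0, 0], "delta_rot": [0, 0, 0]}, {"hand": 0.1, "xyz": [-0.13, 0, 0], "delta_rot": [0, 0, 0]}, {"hand": 0.1, "xyz": [-0.13, 0, 0], "delta_rot": [0, 0, 0]}])

```text
clock: 40.28
position: [452.0, -22.2, 84.8]
ee_rot: [0.781, -0.624, 0.002, 0.001]
contact_force: [3.0, -16.0, 7.0]
gripper_width: 13.1
```

Call:
apply_moves(steps=[{"hand": 0.1, "xyz": [0, 0, 0], "delta_rot": [0, 0, 0]}, {"hand": 0.1, "xyz": [0, 0, 0], "delta_rot": [0, 0, 0]}, {"hand": 0.1, "xyz": [0, 0, 0], "delta_rot": [0, 0, 0]}, {"hand": 0.1, "xyz": [0, 0, 0], "delta_rot": [0, 0, 0]}, {"hand": 0.1, "xyz": [0, 0, 0], "delta_rot": [0, 0, 0]}, {"hand": 0.1, "xyz": [0, 0, 0], "delta_rot": [0, 0, 0]}, {"hand": 0.1, "xyz": [0, 0, 0], "delta_rot": [0, 0, 0]}, {"hand": 0.1, "xyz": [0, 0, 0], "delta_rot": [0, 0, 0]}, {"hand": 0.1, "xyz": [0, 0, 0], "delta_rot": [0, 0, 0]}, {"hand": 0.1, "xyz": [0, 0, 0], "delta_rot": [0, 0, 0]}, {"hand": 0.1, "xyz": [0, 0, 0], "delta_rot": [0, 0, 0]}, {"hand": 0.1, "xyz": [0, 0, 0], "delta_rot": [0, 0, 0]}])

```text
clock: 41.28
position: [452.0, -22.2, 84.8]
ee_rot: [0.781, -0.624, 0.002, 0.001]
contact_force: [3.5, -16.3, 6.4]
gripper_width: 13.4
```

Held at about 16.5 N. Opening the jaw and moving back over the hall.

Call:
apply_moves(steps=[{"hand": 0.1, "xyz": [0.4, 0, 0], "delta_rot": [0, 0, 0]}, {"hand": 0.1, "xyz": [1.2, 0, 0], "delta_rot": [0, 0, 0]}, {"hand": 0.1, "xyz": [2.2, 0, 0], "delta_rot": [0, 0, 0]}, {"hand": 0.1, "xyz": [3.3, 0, 0], "delta_rot": [0, 0, 0]}, {"hand": 0.1, "xyz": [4.4, 0, 0], "delta_rot": [0, 0, 0]}, {"hand": 0.1, "xyz": [5.5, 0, 0], "delta_rot": [0, 0, 0]}, {"hand": 0.1, "xyz": [6.6, 0, 0], "delta_rot": [0, 0, 0]}, {"hand": 0.1, "xyz": [7.7, 0, 0], "delta_rot": [0, 0, 0]}, {"hand": 0.1, "xyz": [8.8, 0, 0], "delta_rot": [0, 0, 0]}, {"hand": 0.1, "xyz": [9.6, 0, 0], "delta_rot": [0, 0, 0]}, {"hand": 0.1, "xyz": [10, 0, 0], "delta_rot": [0, 0, 0]}, {"hand": 0.1, "xyz": [10, 0, 0], "delta_rot": [0, 0, 0]}])

```text
clock: 42.28
position: [474.4, -118.0, 84.8]
ee_rot: [0.781, -0.625, 0.002, -0.001]
contact_force: [0.1, -3.4, 6.7]
gripper_width: 13.2
```

Call:
apply_moves(steps=[{"hand": 0.5, "xyz": [0, 0, 0], "delta_rot": [0, 0, 0]}, {"hand": 0.5, "xyz": [0, 0, 0], "delta_rot": [0, 0, 0]}, {"hand": 0.5, "xyz": [0, 0, 0], "delta_rot": [0, 0, 0]}, {"hand": 0.5, "xyz": [0, 0, -4], "delta_rot": [0, 0, 0]}, {"hand": 0.5, "xyz": [0, 0, -8], "delta_rot": [0, 0, 0]}, {"hand": 0.5, "xyz": [-4, 0, -8], "delta_rot": [0, 0, 0]}, {"hand": 0.5, "xyz": [-8, 0, -8], "delta_rot": [0, 0, 0]}, {"hand": 0.5, "xyz": [-12, 0, -8], "delta_rot": [0, 0, 0]}, {"hand": 0.6, "xyz": [-15.7, 0, -8], "delta_rot": [0, 0, 0]}, {"hand": 0.6, "xyz": [-15.7, 0, -8], "delta_rot": [0, 0, 0]}, {"hand": 0.6, "xyz": [-15.7, 0, -8], "delta_rot": [0, 0, 0]}])

```text
clock: 43.2
position: [437.8, 37.5, 163.2]
ee_rot: [0.782, -0.623, -0.0, 0.0]
contact_force: [-0.3, -0.3, -0.3]
gripper_width: 51.2
```

Run:
```python
from h import *
w=get_image('wrist'); x,y=fw(0,50); over(w,'middle_hall',x,y,.222,14,'w14')
s=st(); print(wf(*s['position'][:2]))
go(*fw(0,50),96,.222+np.pi/2)
```

```text
t 43.25 p [438.   36.4 163.1] q [ 7.815e-01 -6.240e-01 -2.000e-04  2.000e-04] F [-0.2 -0.4 -0.3] w 51.4
R [[0.221, -0.975, -0.001], [-0.975, -0.221, -0.0], [-0.0, 0.001, -1.0]] j [ 0.455  0.166 -0.557 -0.    -0.849  1.339]
[ 0.89734783 50.74332434]
xyz [0.07, 0.09, 6.71] rot [0.001, 0.0, 0.001] rows 1.6 j6 1.34 F [-0.2 -0.4 -0.3] w 51.4 p [438.   36.4 163.1] t 43.2
```

View pics/w14.png

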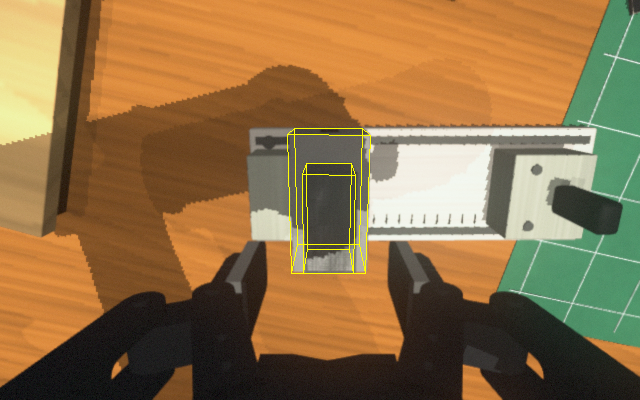

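Call:
apply_moves(steps=[{"hand": 0.6, "xyz": [0.1, 0.1, 4], "delta_rot": [0, 0, 0]}, {"hand": 0.6, "xyz": [0.1, 0.1, 6.6], "delta_rot": [0, 0, 0]}, {"hand": 0.6, "xyz": [0.1, 0.1, 6.6], "delta_rot": [0, 0, 0]}, {"hand": 0.1, "xyz": [0.1, 0.1, 6.6], "delta_rot": [0, 0, 0]}, {"hand": 0.1, "xyz": [0.1, 0.1, 6.6], "delta_rot": [0, 0, 0]}, {"hand": 0.1, "xyz": [0.1, 0.1, 6.6], "delta_rot": [0, 0, 0]}, {"hand": 0.1, "xyz": [0.1, 0.1, 6.6], "delta_rot": [0, 0, 0]}, {"hand": 0.1, "xyz": [0.1, 0.1, 5], "delta_rot": [0, 0, 0]}, {"hand": 0.1, "xyz": [0.1, 0.1, 1], "delta_rot": [0, 0, 0]}, {"hand": 0.1, "xyz": [2, 0.1, 0], "delta_rot": [0, 0, 0]}, {"hand": 0.1, "xyz": [5.1, 0.1, 0], "delta_rot": [0, 0, 0.06]}, {"hand": 0.1, "xyz": [5.1, 0.1, 0], "delta_rot": [0, 0, 0.18]}])

```text
clock: 44.25
position: [449.7, -16.6, 165.3]
ee_rot: [0.719, -0.695, 0.001, -0.002]
contact_force: [0.5, 0.3, -2.8]
gripper_width: 26.8
```

Call:
apply_moves(steps=[{"hand": 0.1, "xyz": [0, 0, 0], "delta_rot": [0, 0, 0.12]}, {"hand": 0.1, "xyz": [0, 0, 0], "delta_rot": [0, 0, 0.24]}, {"hand": 0.1, "xyz": [0, 0, 0], "delta_rot": [0, 0, 0.36]}, {"hand": 0.1, "xyz": [0, 0, 0], "delta_rot": [0, 0, 0.48]}, {"hand": 0.1, "xyz": [0, 0, 0], "delta_rot": [0, 0, 0.6]}, {"hand": 0.1, "xyz": [0, 0, 0], "delta_rot": [0, 0, 0.72]}, {"hand": 0.1, "xyz": [0, 0, 0], "delta_rot": [0, 0, 0.84]}, {"hand": 0.1, "xyz": [0, 0, 0], "delta_rot": [0, 0, 0.96]}, {"hand": 0.1, "xyz": [0, 0, 0], "delta_rot": [0, 0, 1.08]}, {"hand": 0.1, "xyz": [0, 0, 0], "delta_rot": [0, 0, 1.2]}, {"hand": 0.1, "xyz": [0, 0, 0], "delta_rot": [0, 0, 1.32]}, {"hand": 0.1, "xyz": [0, 0, 0], "delta_rot": [0, 0, 1.38]}])

```text
clock: 45.25
position: [448.5, -14.3, 163.9]
ee_rot: [-0.113, 0.994, 0.0, 0.001]
contact_force: [0.2, -0.0, -2.1]
gripper_width: 27.0
```

Run:
```python
from h import *
s=st(); print(wf(*s['position'][:2]))
go(*fw(0,0),100,.222)
```

```text
t 45.25 p [448.5 -14.3 163.9] q [-1.131e-01  9.936e-01  3.000e-04  5.000e-04] F [ 0.2 -0.  -2.1] w 27.0
R [[-0.974, -0.225, 0.001], [-0.225, 0.974, 0.001], [-0.001, 0.0, -1.0]] j [ 0.332  0.179 -0.536 -0.    -0.854 -0.105]
[ 0.00549691 -1.03797092]
xyz [0.01, 0.1, 6.39] rot [0.0, 0.001, 0.005] rows 1.5 j6 -0.11 F [ 0.2 -0.  -2.1] w 27.0 p [448.5 -14.3 163.9] t 45.2
```

Call:
apply_moves(steps=[{"hand": 0.1, "xyz": [0, 0.1, 3], "delta_rot": [0, 0, 0.004]}, {"hand": 0.1, "xyz": [0, 0.1, 5.5], "delta_rot": [0, 0, 0.004]}, {"hand": 0.1, "xyz": [0, 0.1, 6.2], "delta_rot": [0, 0, 0.004]}, {"hand": 0.1, "xyz": [0, 0.1, 6.4], "delta_rot": [0, 0, 0.004]}, {"hand": 0.1, "xyz": [0, 0.1, 6.5], "delta_rot": [0, 0, 0.004]}, {"hand": 0.1, "xyz": [0, 0.1, 6.5], "delta_rot": [0, 0, 0.004]}])

```text
clock: 45.75
position: [449.5, -13.1, 99.4]
ee_rot: [-0.114, 0.993, 0.0, 0.001]
contact_force: [0.8, -0.4, -1.8]
gripper_width: 26.8
```

Call:
apply_moves(steps=[{"hand": 0.1, "xyz": [0, 0, 0.15], "delta_rot": [0, 0, 0]}, {"hand": 0.1, "xyz": [0, 0, 0.15], "delta_rot": [0, 0, 0]}])

```text
clock: 45.92
position: [449.8, -12.9, 98.3]
ee_rot: [-0.114, 0.993, 0.0, 0.002]
contact_force: [-0.7, 0.6, 3.3]
gripper_width: 26.8
```

Call:
apply_moves(steps=[{"hand": 0.6, "xyz": [0, 0, 0], "delta_rot": [0, 0, 0]}, {"hand": 0.6, "xyz": [0, 0, 0], "delta_rot": [0, 0, 0]}, {"hand": 0.6, "xyz": [0, 0, 0], "delta_rot": [0, 0, 0]}, {"hand": 0.6, "xyz": [0, 0, -4], "delta_rot": [0, 0, 0]}, {"hand": 0.6, "xyz": [0, 0, -7.5], "delta_rot": [0, 0, 0.12]}, {"hand": 0.5, "xyz": [0, -4, -7.5], "delta_rot": [0, 0, 0.24]}, {"hand": 0.5, "xyz": [0, -8, -7.5], "delta_rot": [0, 0, 0.36]}, {"hand": 0.5, "xyz": [0, -10.8, -7.5], "delta_rot": [0, 0, 0.48]}, {"hand": 0.5, "xyz": [0, -10.8, -7.5], "delta_rot": [0, 0, 0.6]}, {"hand": 0.5, "xyz": [0, -10.8, -7.5], "delta_rot": [0, 0, 0.72]}, {"hand": 0.5, "xyz": [0, -10.8, -7.5], "delta_rot": [0, 0, 0.84]}, {"hand": 0.5, "xyz": [0, -10.8, -7.5], "delta_rot": [0, 0, 0.96]}])

```text
clock: 46.92
position: [472.7, -118.9, 171.6]
ee_rot: [0.361, 0.933, -0.0, -0.0]
contact_force: [0.3, -0.4, -0.5]
gripper_width: 42.8
```

Call:
apply_moves(steps=[{"hand": 0.5, "xyz": [0, 0, 0], "delta_rot": [0, 0, 0.12]}, {"hand": 0.5, "xyz": [0, 0, 0], "delta_rot": [0, 0, 0.24]}, {"hand": 0.5, "xyz": [0, 0, 0], "delta_rot": [0, 0, 0.36]}, {"hand": 0.5, "xyz": [0, 0, 0], "delta_rot": [0, 0, 0.48]}, {"hand": 0.5, "xyz": [0, 0, 0], "delta_rot": [0, 0, 0.6]}, {"hand": 0.5, "xyz": [0, 0, 0], "delta_rot": [0, 0, 0.615]}])

```text
clock: 47.42
position: [472.8, -118.5, 171.7]
ee_rot: [0.625, 0.781, -0.0, -0.0]
contact_force: [-0.2, -0.0, 0.3]
gripper_width: 42.2
```

Run:
```python
from h import *
w=get_image('wrist'); x,y=fw(0,0); over(w,'middle_hall',x,y,.222+np.pi/2,14,'w15')
s=st(); print(wf(*s['position'][:2]))
go(*fw(0.5,-109),82,.222+np.pi/2)
```

```text
t 47.47 p [ 472.8 -118.5  171.7] q [ 0.6234  0.7819 -0.     -0.    ] F [-0.1  0.7 -0.3] w 42.4
R [[-0.223, 0.975, -0.0], [0.975, 0.223, -0.0], [0.0, -0.0, -1.0]] j [ 0.088  0.233 -0.439 -0.    -0.898 -1.435]
[   0.72440234 -108.05557284]
xyz [-0.09, -0.02, 8.97] rot [-0.0, -0.0, 0.003] rows 2.2 j6 -1.43 F [-0.1  0.7 -0.3] w 42.4 p [ 472.8 -118.5  171.7] t 47.5
```

View pics/w15.png

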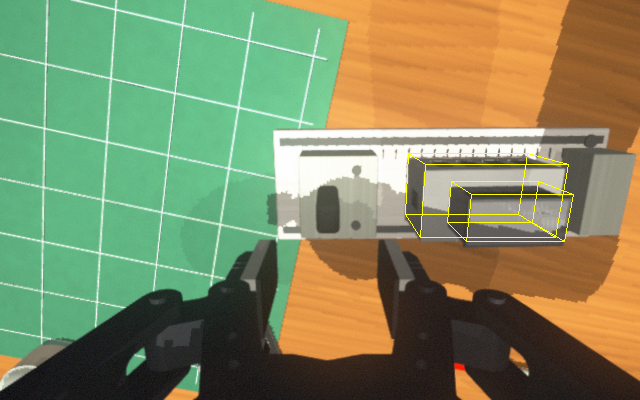

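Call:
apply_moves(steps=[{"hand": 0.5, "xyz": [-0.1, 0, 4], "delta_rot": [0, 0, 0]}, {"hand": 0.5, "xyz": [-0.1, 0, 7.5], "delta_rot": [0, 0, 0]}, {"hand": 0.5, "xyz": [-0.1, 0, 8.9], "delta_rot": [0, 0, 0]}, {"hand": 0.5, "xyz": [-0.1, 0, 8.9], "delta_rot": [0, 0, 0]}, {"hand": 0.1, "xyz": [-0.1, 0, 8.9], "delta_rot": [0, 0, 0]}, {"hand": 0.1, "xyz": [-0.1, 0, 8.9], "delta_rot": [0, 0, 0]}, {"hand": 0.1, "xyz": [-0.1, 0, 8.9], "delta_rot": [0, 0, 0]}, {"hand": 0.1, "xyz": [-0.1, 0, 8.9], "delta_rot": [0, 0, 0]}, {"hand": 0.1, "xyz": [-0.1, 0, 8.9], "delta_rot": [0, 0, 0]}])

```text
clock: 48.22
position: [474.3, -119.3, 84.3]
ee_rot: [0.623, 0.782, 0.001, 0.001]
contact_force: [0.2, 1.2, 4.4]
gripper_width: 13.1
```

Run:
```python
from h import *
s=st(); print(wf(*s['position'][:2]))
go(*fw(0.5,-53),82,.222+np.pi/2)
```

```text
t 48.22 p [ 474.3 -119.3   84.3] q [0.6232 0.782  0.0011 0.0014] F [0.2 1.2 4.4] w 13.1
R [[-0.223, 0.975, 0.004], [0.975, 0.223, 0.0], [-0.001, 0.004, -1.0]] j [ 0.087  0.358 -0.539  0.    -0.67  -1.433]
[   2.05436995 -109.1418928 ]
xyz [5.61, -0.14, 0.22] rot [0.004, 0.001, 0.003] rows 1.3 j6 -1.43 F [0.2 1.2 4.4] w 13.1 p [ 474.3 -119.3   84.3] t 48.2
```

Call:
apply_moves(steps=[{"hand": 0.1, "xyz": [0.7, 0, 0], "delta_rot": [0, 0, 0]}, {"hand": 0.1, "xyz": [1.5, 0, 0], "delta_rot": [0, 0, 0]}, {"hand": 0.1, "xyz": [2.2, 0, 0], "delta_rot": [0, 0, 0]}, {"hand": 0.1, "xyz": [2.6, 0, 0], "delta_rot": [0, 0, 0]}, {"hand": 0.1, "xyz": [3.1, 0, 0], "delta_rot": [0, 0, 0]}, {"hand": 0.1, "xyz": [3.6, 0, 0], "delta_rot": [0, 0, 0]}, {"hand": 0.1, "xyz": [4.1, 0, 0], "delta_rot": [0, 0, 0]}, {"hand": 0.1, "xyz": [4.6, 0, 0], "delta_rot": [0, 0, 0]}, {"hand": 0.1, "xyz": [5.1, 0, 0], "delta_rot": [0, 0, 0]}, {"hand": 0.1, "xyz": [5.5, 0, 0], "delta_rot": [0, 0, 0]}, {"hand": 0.1, "xyz": [5.65, 0, 0], "delta_rot": [0, 0, 0]}, {"hand": 0.1, "xyz": [5.65, 0, 0], "delta_rot": [0, 0, 0]}])

```text
clock: 49.22
position: [461.4, -64.3, 84.2]
ee_rot: [0.623, 0.782, 0.001, 0.001]
contact_force: [-0.0, -2.2, 7.7]
gripper_width: 13.2
```

Call:
apply_moves(steps=[{"hand": 0.1, "xyz": [0.1, 0, 0], "delta_rot": [0, 0, 0]}, {"hand": 0.1, "xyz": [0.1, 0, 0], "delta_rot": [0, 0, 0]}])

```text
clock: 49.38
position: [461.3, -63.5, 84.2]
ee_rot: [0.623, 0.782, 0.001, 0.001]
contact_force: [0.4, -3.7, 7.0]
gripper_width: 13.2
```

Call:
apply_moves(steps=[{"hand": 0.1, "xyz": [0.1, 0, 0], "delta_rot": [0, 0, 0]}, {"hand": 0.1, "xyz": [0.1, 0, 0], "delta_rot": [0, 0, 0]}])

```text
clock: 49.55
position: [461.2, -63.3, 84.2]
ee_rot: [0.623, 0.782, 0.0, 0.002]
contact_force: [1.2, -8.8, 5.0]
gripper_width: 13.0
```

Call:
apply_moves(steps=[{"hand": 0.1, "xyz": [0.1, 0, 0], "delta_rot": [0, 0, 0]}, {"hand": 0.1, "xyz": [0.13, 0, 0], "delta_rot": [0, 0, 0]}, {"hand": 0.1, "xyz": [0.13, 0, 0], "delta_rot": [0, 0, 0]}])

```text
clock: 49.8
position: [461.2, -63.2, 84.2]
ee_rot: [0.623, 0.782, -0.0, 0.002]
contact_force: [3.7, -16.6, 3.5]
gripper_width: 13.3
```

Call:
apply_moves(steps=[{"hand": 0.1, "xyz": [0, 0, 0], "delta_rot": [0, 0, 0]}, {"hand": 0.1, "xyz": [0, 0, 0], "delta_rot": [0, 0, 0]}, {"hand": 0.1, "xyz": [0, 0, 0], "delta_rot": [0, 0, 0]}, {"hand": 0.1, "xyz": [0, 0, 0], "delta_rot": [0, 0, 0]}, {"hand": 0.1, "xyz": [0, 0, 0], "delta_rot": [0, 0, 0]}, {"hand": 0.1, "xyz": [0, 0, 0], "delta_rot": [0, 0, 0]}, {"hand": 0.1, "xyz": [0, 0, 0], "delta_rot": [0, 0, 0]}, {"hand": 0.1, "xyz": [0, 0, 0], "delta_rot": [0, 0, 0]}, {"hand": 0.1, "xyz": [0, 0, 0], "delta_rot": [0, 0, 0]}, {"hand": 0.1, "xyz": [0, 0, 0], "delta_rot": [0, 0, 0]}, {"hand": 0.1, "xyz": [0, 0, 0], "delta_rot": [0, 0, 0]}, {"hand": 0.1, "xyz": [0, 0, 0], "delta_rot": [0, 0, 0]}])

```text
clock: 50.8
position: [461.2, -63.2, 84.2]
ee_rot: [0.623, 0.782, -0.0, 0.002]
contact_force: [4.5, -16.2, 4.2]
gripper_width: 13.2
```

Call:
apply_moves(steps=[{"hand": 0.1, "xyz": [-0.4, 0, 0], "delta_rot": [0, 0, 0]}, {"hand": 0.1, "xyz": [-1.2, 0, 0], "delta_rot": [0, 0, 0]}, {"hand": 0.1, "xyz": [-2.2, 0, 0], "delta_rot": [0, 0, 0]}, {"hand": 0.1, "xyz": [-3.3, 0, 0], "delta_rot": [0, 0, 0]}, {"hand": 0.1, "xyz": [-4.4, 0, 0], "delta_rot": [0, 0, 0]}, {"hand": 0.1, "xyz": [-5.4, 0, 0], "delta_rot": [0, 0, 0]}, {"hand": 0.1, "xyz": [-5.8, 0, 0], "delta_rot": [0, 0, 0]}, {"hand": 0.1, "xyz": [-5.8, 0, 0], "delta_rot": [0, 0, 0]}])

```text
clock: 51.47
position: [474.0, -118.0, 84.2]
ee_rot: [0.623, 0.782, 0.001, 0.001]
contact_force: [0.6, -2.2, 6.9]
gripper_width: 12.9
```

Call:
apply_moves(steps=[{"hand": 0.5, "xyz": [0, 0, 0], "delta_rot": [0, 0, 0]}, {"hand": 0.5, "xyz": [0, 0, 0], "delta_rot": [0, 0, 0]}, {"hand": 0.5, "xyz": [0, 0, 0], "delta_rot": [0, 0, 0]}, {"hand": 0.5, "xyz": [0, 0, -4], "delta_rot": [0, 0, 0]}, {"hand": 0.5, "xyz": [0, 0, -8], "delta_rot": [0, 0, -0.12]}, {"hand": 0.6, "xyz": [3, 0, -8], "delta_rot": [0, 0, -0.24]}, {"hand": 0.6, "xyz": [6, 0, -8], "delta_rot": [0, 0, -0.36]}, {"hand": 0.6, "xyz": [9, 0, -8], "delta_rot": [0, 0, -0.48]}, {"hand": 0.6, "xyz": [12, 0, -8], "delta_rot": [0, 0, -0.6]}, {"hand": 0.6, "xyz": [13.8, 0, -8], "delta_rot": [0, 0, -0.72]}, {"hand": 0.6, "xyz": [13.8, 0, -8], "delta_rot": [0, 0, -0.84]}, {"hand": 0.6, "xyz": [13.8, 0, -8], "delta_rot": [0, 0, -0.96]}])

```text
clock: 52.47
position: [441.4, 18.1, 162.5]
ee_rot: [0.188, 0.982, -0.0, -0.0]
contact_force: [-0.2, -0.3, 0.1]
gripper_width: 51.1
```

Call:
apply_moves(steps=[{"hand": 0.6, "xyz": [0, 0, 0], "delta_rot": [0, 0, -0.12]}, {"hand": 0.6, "xyz": [0, 0, 0], "delta_rot": [0, 0, -0.24]}, {"hand": 0.6, "xyz": [0, 0, 0], "delta_rot": [0, 0, -0.36]}, {"hand": 0.6, "xyz": [0, 0, 0], "delta_rot": [0, 0, -0.48]}, {"hand": 0.6, "xyz": [0, 0, 0], "delta_rot": [0, 0, -0.6]}, {"hand": 0.6, "xyz": [0, 0, 0], "delta_rot": [0, 0, -0.61]}])

```text
clock: 52.97
position: [441.6, 17.0, 162.4]
ee_rot: [-0.112, 0.994, 0.0, -0.0]
contact_force: [0.1, 1.4, 0.1]
gripper_width: 51.1
```

Run:
```python
from h import *
w=get_image('wrist'); x,y=fw(0,29); over(w,'middle_hall',x,y,.222+np.pi/2,14,'w16')
s=st(); print(wf(*s['position'][:2]))
go(x,y,96,.222)
```

```text
t 53.02 p [441.6  16.9 162.5] q [-1.107e-01  9.939e-01 -0.000e+00 -4.000e-04] F [ 0.2 -0.3 -0.4] w 51.4
R [[-0.976, -0.22, -0.001], [-0.22, 0.976, -0.0], [0.001, 0.0, -1.0]] j [ 0.408  0.171 -0.552 -0.    -0.849 -0.186]
[ 0.15805515 30.97435297]
xyz [0.01, -0.2, 6.65] rot [0.0, -0.001, -0.0] rows 1.6 j6 -0.19 F [ 0.2 -0.3 -0.4] w 51.4 p [441.6  16.9 162.5] t 53.0
```

View pics/w16.png

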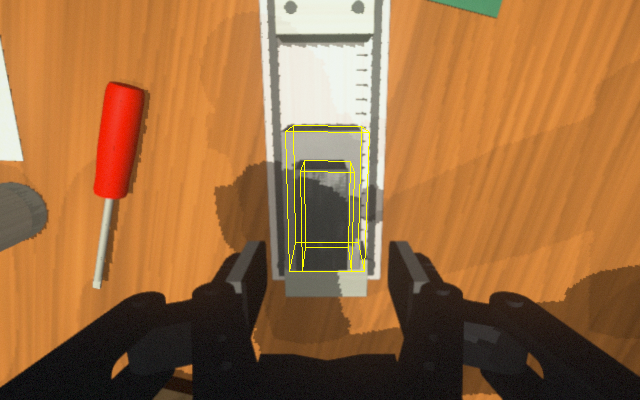

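Call:
apply_moves(steps=[{"hand": 0.6, "xyz": [0, -0.2, 4], "delta_rot": [0, 0, 0]}, {"hand": 0.6, "xyz": [0, -0.2, 6.6], "delta_rot": [0, 0, 0]}, {"hand": 0.6, "xyz": [0, -0.2, 6.6], "delta_rot": [0, 0, 0]}, {"hand": 0.6, "xyz": [0, -0.2, 6.6], "delta_rot": [0, 0, 0]}, {"hand": 0.1, "xyz": [0, -0.2, 6.6], "delta_rot": [0, 0, 0]}, {"hand": 0.1, "xyz": [0, -0.2, 6.6], "delta_rot": [0, 0, 0]}, {"hand": 0.1, "xyz": [0, -0.2, 6.6], "delta_rot": [0, 0, 0]}, {"hand": 0.1, "xyz": [0, -0.2, 6.6], "delta_rot": [0, 0, 0]}, {"hand": 0.1, "xyz": [0, -0.2, 4.5], "delta_rot": [0, 0, 0]}, {"hand": 0.1, "xyz": [0, -0.2, 1], "delta_rot": [0, 0, 0]}, {"hand": 0.1, "xyz": [0, -0.2, -2], "delta_rot": [0, 0, 0]}, {"hand": 0.1, "xyz": [0, -0.2, -2], "delta_rot": [0, 0, 0]}])

```text
clock: 54.02
position: [445.7, 15.8, 188.6]
ee_rot: [-0.112, 0.994, 0.001, 0.006]
contact_force: [0.7, -0.4, -2.2]
gripper_width: 26.6
```

Run:
```python
from h import *
st()
go(*fw(0,0,SH),170,SH[2]+np.pi/2)
```

```text
t 54.02 p [445.7  15.8 188.6] q [-0.1118  0.9937  0.001   0.0062] F [ 0.7 -0.4 -2.2] w 26.6
R [[-0.975, -0.222, 0.012], [-0.222, 0.975, 0.003], [-0.013, 0.001, -1.0]] j [ 0.403  0.138 -0.515  0.002 -0.906 -0.18 ]
xyz [-9.83, 33.9, 2.0] rot [-0.007, 0.011, -1.271] rows 10.2 j6 -0.18 F [ 0.7 -0.4 -2.2] w 26.6 p [445.7  15.8 188.6] t 54.0
```

Call:
apply_moves(steps=[{"hand": 0.1, "xyz": [-0.6, 2, 0], "delta_rot": [0, 0, -0.1]}, {"hand": 0.1, "xyz": [-1.6, 5.5, 0.5], "delta_rot": [0, 0, -0.21]}, {"hand": 0.1, "xyz": [-2.6, 9, 1], "delta_rot": [0, 0, -0.33]}, {"hand": 0.1, "xyz": [-3.6, 12.5, 1], "delta_rot": [0, 0, -0.45]}, {"hand": 0.1, "xyz": [-4.7, 16, 1], "delta_rot": [0, 0, -0.57]}, {"hand": 0.1, "xyz": [-5.7, 19.5, 1], "delta_rot": [0, 0, -0.69]}, {"hand": 0.1, "xyz": [-6.7, 23, 1], "delta_rot": [0, 0, -0.81]}, {"hand": 0.1, "xyz": [-7.7, 26.5, 1], "delta_rot": [0, 0, -0.93]}, {"hand": 0.1, "xyz": [-8.6, 29.5, 1], "delta_rot": [0, 0, -1.04]}, {"hand": 0.1, "xyz": [-9.3, 32, 1], "delta_rot": [0, 0, -1.14]}, {"hand": 0.1, "xyz": [-9.7, 33.3, 1], "delta_rot": [0, 0, -1.22]}, {"hand": 0.1, "xyz": [-9.9, 33.9, 1], "delta_rot": [0, 0, -1.27]}])

```text
clock: 55.02
position: [463.3, 369.3, 171.3]
ee_rot: [-0.681, 0.732, 0.0, -0.001]
contact_force: [-0.0, -0.1, -2.5]
gripper_width: 26.7
```

Call:
apply_moves(steps=[{"hand": 0.1, "xyz": [0, 0, 1.5], "delta_rot": [0, 0, 0]}, {"hand": 0.1, "xyz": [0, 0, 3], "delta_rot": [0, 0, 0]}, {"hand": 0.1, "xyz": [0, 0, 3], "delta_rot": [0, 0, 0]}, {"hand": 0.1, "xyz": [0, 0, 3], "delta_rot": [0, 0, 0]}])

```text
clock: 55.35
position: [463.2, 366.4, 141.3]
ee_rot: [-0.679, 0.734, -0.0, -0.002]
contact_force: [0.3, 0.7, -2.9]
gripper_width: 26.6
```

Run:
```python
from h import *
st()
go(*fw(0,0,SH),126,SH[2]+np.pi/2)
w=get_image('wrist'); x,y=fw(0,60,SH); over(w,'long_hall',x,y,SH[2],40,'w17')
```

```text
t 55.35 p [463.2 366.4 141.3] q [-6.789e-01  7.342e-01 -2.000e-04 -2.000e-03] F [ 0.3  0.7 -2.9] w 26.6
R [[-0.078, -0.997, -0.003], [-0.997, 0.078, -0.003], [0.003, 0.002, -1.0]] j [ 0.943  0.43  -0.226 -0.    -0.919  0.55 ]
xyz [-0.21, -0.31, 1.53] rot [0.002, -0.003, -0.002] rows 0.4 j6 0.55 F [ 0.3  0.7 -2.9] w 26.6 p [463.2 366.4 141.3] t 55.4
```

View pics/w17.png

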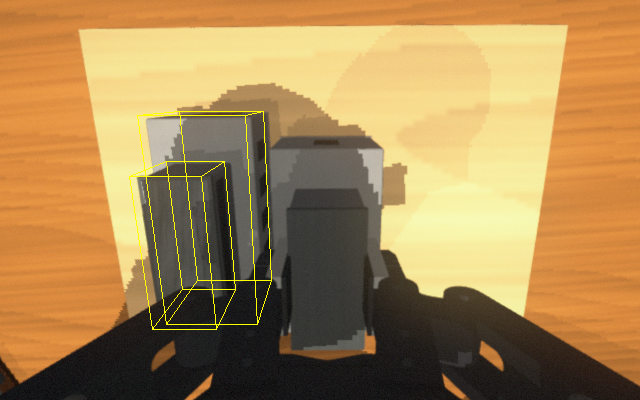

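Call:
apply_moves(steps=[{"hand": 0.1, "xyz": [-0.1, -0.3, 1], "delta_rot": [0, 0, 0]}, {"hand": 0.1, "xyz": [-0.1, -0.3, 1.4], "delta_rot": [0, 0, 0]}, {"hand": 0.1, "xyz": [-0.1, -0.3, 1.4], "delta_rot": [0, 0, 0]}, {"hand": 0.1, "xyz": [-0.1, -0.3, 1.4], "delta_rot": [0, 0, 0]}])

```text
clock: 55.73
position: [467.1, 367.9, 128.5]
ee_rot: [-0.679, 0.734, -0.0, -0.0]
contact_force: [0.9, -0.5, -2.6]
gripper_width: 26.9
```

Run:
```python
from h import *
st()
go(*fw(0,0,SH),124,SH[2]+np.pi/2)
w=get_image('wrist'); x,y=fw(0,60,SH); over(w,'long_hall',x,y,SH[2],40,'w18')
```

```text
t 55.73 p [467.1 367.9 128.5] q [-6.790e-01  7.342e-01 -0.000e+00 -3.000e-04] F [ 0.9 -0.5 -2.6] w 26.9
R [[-0.078, -0.997, -0.0], [-0.997, 0.078, -0.0], [0.001, 0.0, -1.0]] j [ 0.939  0.449 -0.232 -0.    -0.891  0.554]
xyz [-0.02, 0.06, 0.45] rot [0.0, -0.001, -0.002] rows 0.1 j6 0.55 F [ 0.9 -0.5 -2.6] w 26.9 p [467.1 367.9 128.5] t 55.7
```

View pics/w18.png

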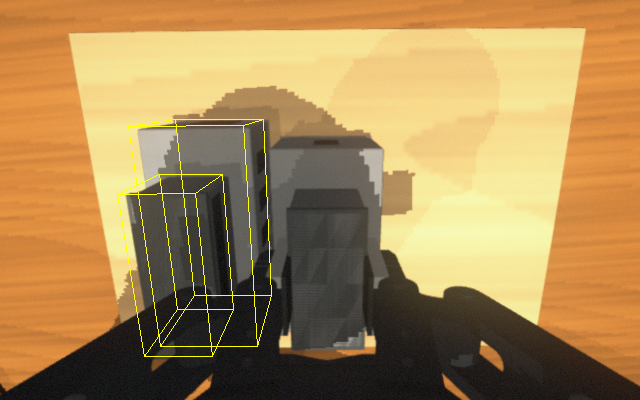

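Call:
apply_moves(steps=[{"hand": 0.1, "xyz": [0.1, 0, 0.3], "delta_rot": [0, 0, 0]}, {"hand": 0.1, "xyz": [0.1, 0, 0.4], "delta_rot": [0, 0, 0]}, {"hand": 0.1, "xyz": [0.1, 0, 0.45], "delta_rot": [0, 0, 0]}, {"hand": 0.1, "xyz": [0.1, 0, 0.45], "delta_rot": [0, 0, 0]}])

```text
clock: 56.12
position: [467.0, 367.1, 124.5]
ee_rot: [-0.679, 0.734, -0.0, -0.0]
contact_force: [-0.7, -0.4, -0.6]
gripper_width: 26.8
```

Call:
apply_moves(steps=[{"hand": 0.1, "xyz": [0, 0, 0.1], "delta_rot": [0, 0, 0]}, {"hand": 0.1, "xyz": [0, 0, 0.1], "delta_rot": [0, 0, 0]}])

```text
clock: 56.28
position: [467.0, 367.2, 124.5]
ee_rot: [-0.679, 0.734, -0.0, 0.0]
contact_force: [-2.5, -0.5, 3.9]
gripper_width: 26.3
```

Call:
apply_moves(steps=[{"hand": 0.45, "xyz": [0, 0, 0], "delta_rot": [0, 0, 0]}, {"hand": 0.45, "xyz": [0, 0, 0], "delta_rot": [0, 0, 0]}, {"hand": 0.45, "xyz": [0, 0, 0], "delta_rot": [0, 0, 0]}, {"hand": 0.45, "xyz": [0, 0, -4], "delta_rot": [0, 0, 0]}, {"hand": 0.5, "xyz": [0, 0, -8], "delta_rot": [0, 0, 0]}, {"hand": 0.5, "xyz": [3, 0, -9], "delta_rot": [0, 0, 0]}, {"hand": 0.5, "xyz": [7, 0, -9], "delta_rot": [0, 0, 0]}, {"hand": 0.5, "xyz": [11, 0, -9], "delta_rot": [0, 0, 0]}, {"hand": 0.5, "xyz": [15, 0, -9], "delta_rot": [0, 0, 0]}, {"hand": 0.5, "xyz": [19, 0, -9], "delta_rot": [0, 0, 0]}, {"hand": 0.5, "xyz": [22, 0, -9], "delta_rot": [0, 0, 0]}, {"hand": 0.5, "xyz": [24, 0, -9], "delta_rot": [0, 0, 0]}])

```text
clock: 57.28
position: [447.6, 125.3, 213.4]
ee_rot: [-0.678, 0.735, 0.0, 0.0]
contact_force: [1.1, 0.4, 0.5]
gripper_width: 42.7
```

Run:
```python
from h import *
p=get_image('scene'); save(p,'s19')
x,y,t,_=locate('short_hall',xy=(622,-145),ths=[.59])
go(622,-145,160,.59+np.pi/2)
```

```text
short_hall top [ 6.49553e+02 -1.51801e+02  5.61000e-01  4.90000e-02]
   short_hall scene [ 6.53130e+02 -1.51239e+02  5.37000e-01  5.50000e-02]
short_hall xy [ 650.8 -152.2] th 0.554 cost 0.069
xyz [25.92, -19.37, 5.35] rot [-0.001, 0.0, -0.668] rows 7.9 j6 0.87 F [ 0.4  0.1 -0.2] w 42.9 p [448.9 128.4 213.5] t 57.5
```

View pics/s19.png

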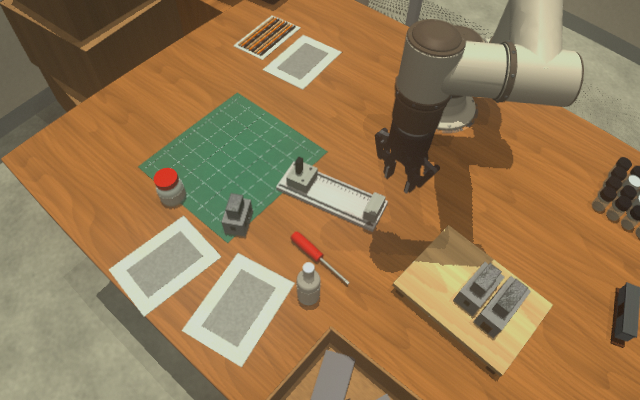

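The short hall was knocked about 30 mm, to (236,212) in the scene view. It's still upright and now at about (651, −152). The two shelf halls are standing neatly. I'm using the new position.

Run:
```python
from h import *
go(651,-152,160,.55+np.pi/2)
```

```text
xyz [26.39, -22.32, 5.35] rot [-0.001, 0.0, -0.628] rows 8.4 j6 0.87 F [ 0.4  0.1 -0.2] w 42.9 p [448.9 128.4 213.5] t 57.5
```

Call:
apply_moves(steps=[{"hand": 0.7, "xyz": [2, -1.7, 0], "delta_rot": [0, 0, -0.05]}, {"hand": 0.7, "xyz": [5, -4.2, 0.5], "delta_rot": [0, 0, -0.11]}, {"hand": 0.7, "xyz": [8, -6.7, 1], "delta_rot": [0, 0, -0.18]}, {"hand": 0.7, "xyz": [11, -9.3, 2], "delta_rot": [0, 0, -0.25]}, {"hand": 0.7, "xyz": [14, -11.8, 3], "delta_rot": [0, 0, -0.32]}, {"hand": 0.7, "xyz": [17, -14.3, 4], "delta_rot": [0, 0, -0.39]}, {"hand": 0.7, "xyz": [20, -16.9, 5], "delta_rot": [0, 0, -0.46]}, {"hand": 0.7, "xyz": [23, -19.4, 5.4], "delta_rot": [0, 0, -0.53]}, {"hand": 0.7, "xyz": [25, -21.1, 5.4], "delta_rot": [0, 0, -0.6]}, {"hand": 0.7, "xyz": [26.2, -22.1, 5.4], "delta_rot": [0, 0, -0.628]}, {"hand": 0.7, "xyz": [26.4, -22.3, 5.4], "delta_rot": [0, 0, -0.628]}, {"hand": 0.7, "xyz": [26.4, -22.3, 5.4], "delta_rot": [0, 0, -0.628]}])

```text
clock: 58.53
position: [651.1, -152.4, 158.0]
ee_rot: [0.872, -0.489, -0.0, 0.0]
contact_force: [0.0, 0.3, 0.4]
gripper_width: 59.6
```

Run:
```python
from h import *
w=get_image('wrist'); over(w,'short_hall',651,-152,.55,0,'w20')
o=nets.outline_of(w,'short_hall'); print([(d['confidence'],d['pixels'].sum()) for d in o])
if o: print(fit([w],[o[0]['pixels'].astype(float)],model('short_hall'),651,-152,[.55]))
go(651,-152,81,.55+np.pi/2)
```

```text
[(0.64, np.int64(8604))]
(np.float64(653.3288459825875), np.float64(-152.37656442152488), np.float64(0.5363131032770222), np.float64(0.029275055477058443))
xyz [0.11, -0.04, 7.78] rot [0.001, 0.001, 0.001] rows 1.9 j6 2.11 F [ 0.2  0.7 -0.5] w 59.6 p [ 650.2 -151.3  158.8] t 58.6
```

View pics/w20.png

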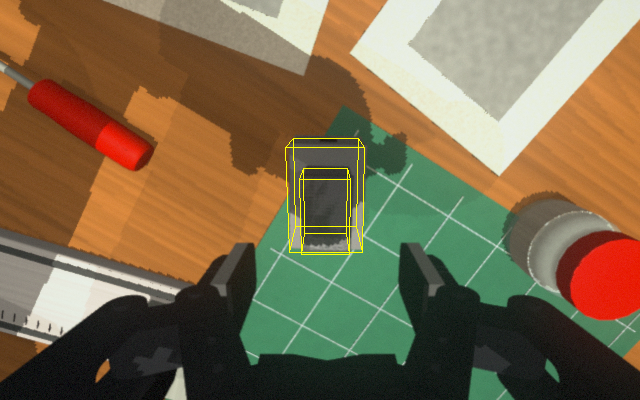

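Call:
apply_moves(steps=[{"hand": 0.7, "xyz": [0.15, -0.15, 4], "delta_rot": [0, 0, 0.01]}, {"hand": 0.7, "xyz": [0.15, -0.15, 7.5], "delta_rot": [0, 0, 0.01]}, {"hand": 0.7, "xyz": [0.15, -0.15, 7.7], "delta_rot": [0, 0, 0.01]}, {"hand": 0.7, "xyz": [0.15, -0.15, 7.7], "delta_rot": [0, 0, 0.01]}, {"hand": 0.1, "xyz": [0.15, -0.15, 7.7], "delta_rot": [0, 0, 0.01]}, {"hand": 0.1, "xyz": [0.15, -0.15, 7.7], "delta_rot": [0, 0, 0.01]}, {"hand": 0.1, "xyz": [0.15, -0.15, 7.7], "delta_rot": [0, 0, 0.01]}, {"hand": 0.1, "xyz": [0.15, -0.15, 7.7], "delta_rot": [0, 0, 0.01]}, {"hand": 0.1, "xyz": [0.15, -0.15, 7.7], "delta_rot": [0, 0, 0.01]}])

```text
clock: 59.38
position: [653.7, -152.8, 85.4]
ee_rot: [0.87, -0.492, 0.002, -0.001]
contact_force: [-1.2, 2.5, 6.9]
gripper_width: 26.7
```

Run:
```python
from h import *
st()
go(*fw(0,0),150,.222+np.pi/2)
```

```text
t 59.38 p [ 653.7 -152.8   85.4] q [ 0.8703 -0.4925  0.0021 -0.0011] F [-1.2  2.5  6.9] w 26.7
R [[0.515, -0.857, 0.005], [-0.857, -0.515, -0.0], [0.003, -0.004, -1.0]] j [ 0.011  0.606 -0.07   0.    -0.89   2.101]
xyz [-22.52, 10.4, -6.56] rot [-0.004, -0.002, 0.319] rows 6.2 j6 2.1 F [-1.2  2.5  6.9] w 26.7 p [ 653.7 -152.8   85.4] t 59.4
```

Call:
apply_moves(steps=[{"hand": 0.1, "xyz": [0, 0, -4], "delta_rot": [0, 0, 0]}, {"hand": 0.1, "xyz": [0, 0, -8], "delta_rot": [0, 0, 0]}, {"hand": 0.1, "xyz": [-1.5, 0.7, -10.5], "delta_rot": [0, 0, 0.04]}, {"hand": 0.1, "xyz": [-4.5, 2.1, -11], "delta_rot": [0, 0, 0.08]}, {"hand": 0.1, "xyz": [-8, 3.7, -11], "delta_rot": [0, 0, 0.13]}, {"hand": 0.1, "xyz": [-11.5, 5.3, -11], "delta_rot": [0, 0, 0.18]}, {"hand": 0.1, "xyz": [-15, 6.9, -11], "delta_rot": [0, 0, 0.24]}, {"hand": 0.1, "xyz": [-18.5, 8.5, -11], "delta_rot": [0, 0, 0.3]}, {"hand": 0.1, "xyz": [-21, 9.7, -10], "delta_rot": [0, 0, 0.319]}, {"hand": 0.1, "xyz": [-22.2, 10.3, -8], "delta_rot": [0, 0, 0.319]}, {"hand": 0.1, "xyz": [-22.5, 10.4, -6.5], "delta_rot": [0, 0, 0.319]}, {"hand": 0.1, "xyz": [-22.5, 10.4, -6.5], "delta_rot": [0, 0, 0.319]}])

```text
clock: 60.38
position: [444.2, -13.7, 145.5]
ee_rot: [0.781, -0.625, -0.002, 0.002]
contact_force: [-0.5, -0.9, -2.5]
gripper_width: 26.7
```

Call:
apply_moves(steps=[{"hand": 0.1, "xyz": [0, 0, 1], "delta_rot": [0, 0, 0]}, {"hand": 0.1, "xyz": [0, 0, 2], "delta_rot": [0, 0, 0]}, {"hand": 0.1, "xyz": [0, 0, 2], "delta_rot": [0, 0, 0]}])

```text
clock: 60.63
position: [447.2, -14.1, 126.7]
ee_rot: [0.781, -0.625, -0.001, 0.001]
contact_force: [0.1, 0.7, -1.0]
gripper_width: 27.1
```

Run:
```python
from h import *
w=get_image('wrist'); save(w,'w21')
s=st(); print(wf(*s['position'][:2]))
go(*fw(0,0),101,.222+np.pi/2)
```

```text
t 60.68 p [447.7 -14.  127.5] q [ 7.807e-01 -6.250e-01 -1.000e-04  3.000e-04] F [-0.7 -0.4 -2.1] w 26.8
R [[0.219, -0.976, -0.001], [-0.976, -0.219, -0.0], [0.0, 0.001, -1.0]] j [ 0.334  0.232 -0.585  0.    -0.755  1.458]
[-0.76771929 -0.54620681]
xyz [-0.06, -0.08, 2.65] rot [0.001, -0.0, -0.001] rows 0.6 j6 1.46 F [-0.7 -0.4 -2.1] w 26.8 p [447.7 -14.  127.5] t 60.7
```

View pics/w21.png

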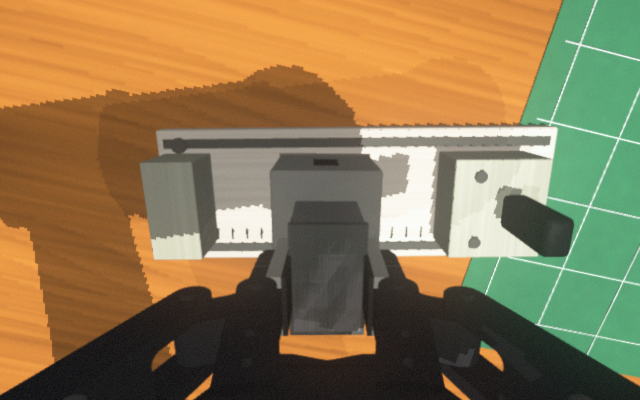

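Call:
apply_moves(steps=[{"hand": 0.1, "xyz": [-0.05, 0, 1.5], "delta_rot": [0, 0, 0]}, {"hand": 0.1, "xyz": [-0.05, 0, 2.4], "delta_rot": [0, 0, 0]}, {"hand": 0.1, "xyz": [-0.05, 0, 2.5], "delta_rot": [0, 0, 0]}, {"hand": 0.1, "xyz": [-0.05, 0, 2.6], "delta_rot": [0, 0, 0]}])

```text
clock: 61.02
position: [448.0, -13.3, 101.9]
ee_rot: [0.781, -0.625, 0.0, -0.0]
contact_force: [0.8, 0.4, -1.6]
gripper_width: 26.6
```

Call:
apply_moves(steps=[{"hand": 0.1, "xyz": [0, 0, 0.1], "delta_rot": [0, 0, 0]}, {"hand": 0.1, "xyz": [0, 0, 0.15], "delta_rot": [0, 0, 0]}])

```text
clock: 61.18
position: [448.0, -13.1, 100.6]
ee_rot: [0.781, -0.625, 0.001, -0.001]
contact_force: [0.5, 0.1, -1.6]
gripper_width: 26.9
```

Call:
apply_moves(steps=[{"hand": 0.1, "xyz": [0, 0, 0.1], "delta_rot": [0, 0, 0]}, {"hand": 0.1, "xyz": [0, 0, 0.15], "delta_rot": [0, 0, 0]}, {"hand": 0.1, "xyz": [0, 0, 0.15], "delta_rot": [0, 0, 0]}])

```text
clock: 61.43
position: [447.9, -13.0, 99.3]
ee_rot: [0.781, -0.625, 0.001, -0.001]
contact_force: [-1.6, 1.7, 4.6]
gripper_width: 26.9
```

Call:
apply_moves(steps=[{"hand": 0.6, "xyz": [0, 0, 0], "delta_rot": [0, 0, 0]}, {"hand": 0.6, "xyz": [0, 0, 0], "delta_rot": [0, 0, 0]}, {"hand": 0.6, "xyz": [0, 0, 0], "delta_rot": [0, 0, 0]}, {"hand": 0.6, "xyz": [0, 0, -4], "delta_rot": [0, 0, 0]}, {"hand": 0.6, "xyz": [0, 0, -7], "delta_rot": [0, 0, 0]}, {"hand": 0.5, "xyz": [4, 0, -7], "delta_rot": [0, 0, 0]}, {"hand": 0.5, "xyz": [8, 0, -7], "delta_rot": [0, 0, 0]}, {"hand": 0.5, "xyz": [10.8, 0, -7], "delta_rot": [0, 0, 0]}, {"hand": 0.5, "xyz": [10.8, 0, -7], "delta_rot": [0, 0, 0]}, {"hand": 0.5, "xyz": [10.8, 0, -7], "delta_rot": [0, 0, 0]}])

```text
clock: 62.27
position: [470.9, -119.8, 167.9]
ee_rot: [0.78, -0.626, -0.0, 0.0]
contact_force: [-0.3, 1.2, 0.2]
gripper_width: 42.5
```

Run:
```python
from h import *
w=get_image('wrist'); x,y=fw(0,0); over(w,'short_hall',x,y,.222,14,'w22')
s=st(); print(wf(*s['position'][:2]))
go(*fw(0.5,-109),80,.222+np.pi/2)
```

```text
t 62.32 p [ 470.7 -118.9  167.9] q [ 7.804e-01 -6.253e-01 -3.000e-04  2.000e-04] F [ 0.8  0.  -0.4] w 42.6
R [[0.218, -0.976, -0.001], [-0.976, -0.218, 0.0], [-0.0, 0.001, -1.0]] j [ 0.088  0.235 -0.448 -0.    -0.888  1.703]
[  -1.40719655 -107.98928702]
xyz [0.1, -0.2, 8.79] rot [0.001, 0.0, -0.002] rows 2.1 j6 1.7 F [ 0.8  0.  -0.4] w 42.6 p [ 470.7 -118.9  167.9] t 62.3
```

View pics/w22.png

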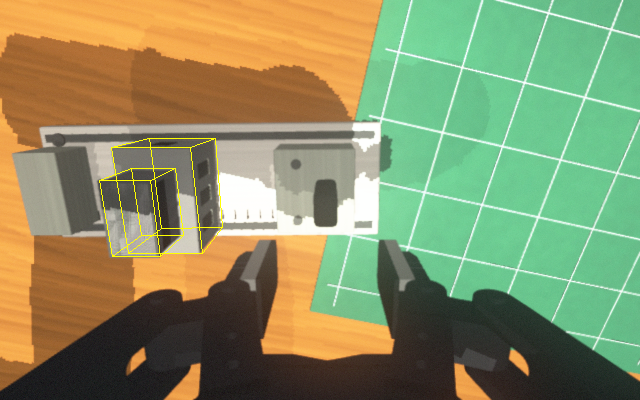

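The short hall is centred on the bed, matching the overlay. I'll squeeze across its long walls.

Call:
apply_moves(steps=[{"hand": 0.5, "xyz": [0.1, -0.2, 4], "delta_rot": [0, 0, 0]}, {"hand": 0.5, "xyz": [0.1, -0.2, 7.5], "delta_rot": [0, 0, 0]}, {"hand": 0.5, "xyz": [0.1, -0.2, 8.7], "delta_rot": [0, 0, 0]}, {"hand": 0.5, "xyz": [0.1, -0.2, 8.7], "delta_rot": [0, 0, 0]}, {"hand": 0.1, "xyz": [0.1, -0.2, 8.7], "delta_rot": [0, 0, 0]}, {"hand": 0.1, "xyz": [0.1, -0.2, 8.7], "delta_rot": [0, 0, 0]}, {"hand": 0.1, "xyz": [0.1, -0.2, 8.7], "delta_rot": [0, 0, 0]}, {"hand": 0.1, "xyz": [0.1, -0.2, 8.7], "delta_rot": [0, 0, 0]}, {"hand": 0.1, "xyz": [0.1, -0.2, 8.7], "delta_rot": [0, 0, 0]}])

```text
clock: 63.07
position: [474.3, -118.6, 82.8]
ee_rot: [0.781, -0.624, 0.001, -0.001]
contact_force: [-0.1, 5.3, 4.5]
gripper_width: 13.6
```

Call:
apply_moves(steps=[{"hand": 0.1, "xyz": [-0.8, 0, 0], "delta_rot": [0, 0, 0]}, {"hand": 0.1, "xyz": [-1.8, 0, 0], "delta_rot": [0, 0, 0]}, {"hand": 0.1, "xyz": [-2.8, 0, 0], "delta_rot": [0, 0, 0]}, {"hand": 0.1, "xyz": [-3.6, 0, 0], "delta_rot": [0, 0, 0]}, {"hand": 0.1, "xyz": [-4.2, 0, 0], "delta_rot": [0, 0, 0]}, {"hand": 0.1, "xyz": [-4.6, 0, 0], "delta_rot": [0, 0, 0]}, {"hand": 0.1, "xyz": [-5.0, 0, 0], "delta_rot": [0, 0, 0]}, {"hand": 0.1, "xyz": [-5.4, 0, 0], "delta_rot": [0, 0, 0]}, {"hand": 0.1, "xyz": [-5.8, 0, 0], "delta_rot": [0, 0, 0]}, {"hand": 0.1, "xyz": [-6.2, 0, 0], "delta_rot": [0, 0, 0]}, {"hand": 0.1, "xyz": [-6.6, 0, 0], "delta_rot": [0, 0, 0]}, {"hand": 0.1, "xyz": [-7.0, 0, 0], "delta_rot": [0, 0, 0]}])

```text
clock: 64.07
position: [458.6, -51.3, 82.7]
ee_rot: [0.781, -0.624, 0.001, -0.0]
contact_force: [-0.7, -5.9, 7.5]
gripper_width: 13.3
```

Run:
```python
from h import *
s=st(); print(wf(*s['position'][:2]))
go(*fw(0.5,-12),82,.222+np.pi/2)
```

```text
t 64.07 p [458.6 -51.3  82.7] q [ 7.812e-01 -6.242e-01  1.400e-03 -3.000e-04] F [-0.7 -5.9  7.5] w 13.3
R [[0.221, -0.975, 0.003], [-0.975, -0.221, -0.001], [0.002, -0.002, -1.0]] j [ 0.243  0.323 -0.606  0.003 -0.639  1.547]
[  1.71663969 -39.33681667]
xyz [-2.73, 0.12, 0.07] rot [-0.002, -0.002, 0.0] rows 0.7 j6 1.55 F [-0.7 -5.9  7.5] w 13.3 p [458.6 -51.3  82.7] t 64.1
```

Call:
apply_moves(steps=[{"hand": 0.1, "xyz": [-0.4, 0, 0], "delta_rot": [0, 0, 0]}, {"hand": 0.1, "xyz": [-0.8, 0, 0], "delta_rot": [0, 0, 0]}, {"hand": 0.1, "xyz": [-1.2, 0, 0], "delta_rot": [0, 0, 0]}, {"hand": 0.1, "xyz": [-1.6, 0, 0], "delta_rot": [0, 0, 0]}, {"hand": 0.1, "xyz": [-2.0, 0, 0], "delta_rot": [0, 0, 0]}, {"hand": 0.1, "xyz": [-2.4, 0, 0], "delta_rot": [0, 0, 0]}, {"hand": 0.1, "xyz": [-2.6, 0, 0], "delta_rot": [0, 0, 0]}, {"hand": 0.1, "xyz": [-2.8, 0, 0], "delta_rot": [0, 0, 0]}, {"hand": 0.1, "xyz": [-2.9, 0, 0], "delta_rot": [0, 0, 0]}, {"hand": 0.1, "xyz": [-2.9, 0, 0], "delta_rot": [0, 0, 0]}])

```text
clock: 64.9
position: [452.0, -22.9, 82.7]
ee_rot: [0.781, -0.624, 0.001, -0.0]
contact_force: [-0.5, -3.8, 9.0]
gripper_width: 13.1
```

Call:
apply_moves(steps=[{"hand": 0.1, "xyz": [-0.1, 0, 0], "delta_rot": [0, 0, 0]}, {"hand": 0.1, "xyz": [-0.1, 0, 0], "delta_rot": [0, 0, 0]}])

```text
clock: 65.07
position: [451.9, -22.4, 82.7]
ee_rot: [0.781, -0.624, 0.001, -0.0]
contact_force: [-0.1, -6.3, 8.7]
gripper_width: 13.3
```

Call:
apply_moves(steps=[{"hand": 0.1, "xyz": [-0.1, 0, 0], "delta_rot": [0, 0, 0]}, {"hand": 0.1, "xyz": [-0.15, 0, 0], "delta_rot": [0, 0, 0]}, {"hand": 0.1, "xyz": [-0.15, 0, 0], "delta_rot": [0, 0, 0]}])

```text
clock: 65.32
position: [451.9, -22.3, 82.7]
ee_rot: [0.781, -0.624, 0.002, 0.001]
contact_force: [4.3, -16.2, 6.1]
gripper_width: 13.0
```

Call:
apply_moves(steps=[{"hand": 0.1, "xyz": [0, 0, 0], "delta_rot": [0, 0, 0]}, {"hand": 0.1, "xyz": [0, 0, 0], "delta_rot": [0, 0, 0]}, {"hand": 0.1, "xyz": [0, 0, 0], "delta_rot": [0, 0, 0]}, {"hand": 0.1, "xyz": [0, 0, 0], "delta_rot": [0, 0, 0]}, {"hand": 0.1, "xyz": [0, 0, 0], "delta_rot": [0, 0, 0]}, {"hand": 0.1, "xyz": [0, 0, 0], "delta_rot": [0, 0, 0]}, {"hand": 0.1, "xyz": [0, 0, 0], "delta_rot": [0, 0, 0]}, {"hand": 0.1, "xyz": [0, 0, 0], "delta_rot": [0, 0, 0]}, {"hand": 0.1, "xyz": [0, 0, 0], "delta_rot": [0, 0, 0]}, {"hand": 0.1, "xyz": [0, 0, 0], "delta_rot": [0, 0, 0]}, {"hand": 0.1, "xyz": [0, 0, 0], "delta_rot": [0, 0, 0]}, {"hand": 0.1, "xyz": [0, 0, 0], "delta_rot": [0, 0, 0]}])

```text
clock: 66.32
position: [451.8, -22.3, 82.7]
ee_rot: [0.781, -0.624, 0.002, 0.001]
contact_force: [4.3, -15.3, 6.2]
gripper_width: 13.0
```

Held at about 16 N for over a second. Now I'll open the jaw and regrasp.

Call:
apply_moves(steps=[{"hand": 0.1, "xyz": [0.4, 0, 0], "delta_rot": [0, 0, 0]}, {"hand": 0.1, "xyz": [1.2, 0, 0], "delta_rot": [0, 0, 0]}, {"hand": 0.1, "xyz": [2.2, 0, 0], "delta_rot": [0, 0, 0]}, {"hand": 0.1, "xyz": [3.3, 0, 0], "delta_rot": [0, 0, 0]}, {"hand": 0.1, "xyz": [4.4, 0, 0], "delta_rot": [0, 0, 0]}, {"hand": 0.1, "xyz": [5.5, 0, 0], "delta_rot": [0, 0, 0]}, {"hand": 0.1, "xyz": [6.6, 0, 0], "delta_rot": [0, 0, 0]}, {"hand": 0.1, "xyz": [7.7, 0, 0], "delta_rot": [0, 0, 0]}, {"hand": 0.1, "xyz": [8.8, 0, 0], "delta_rot": [0, 0, 0]}, {"hand": 0.1, "xyz": [9.6, 0, 0], "delta_rot": [0, 0, 0]}, {"hand": 0.1, "xyz": [10, 0, 0], "delta_rot": [0, 0, 0]}, {"hand": 0.1, "xyz": [10, 0, 0], "delta_rot": [0, 0, 0]}])

```text
clock: 67.32
position: [474.2, -118.1, 82.7]
ee_rot: [0.781, -0.625, 0.002, -0.001]
contact_force: [0.8, -2.2, 7.2]
gripper_width: 13.2
```

Call:
apply_moves(steps=[{"hand": 0.5, "xyz": [0, 0, 0], "delta_rot": [0, 0, 0]}, {"hand": 0.5, "xyz": [0, 0, 0], "delta_rot": [0, 0, 0]}, {"hand": 0.5, "xyz": [0, 0, 0], "delta_rot": [0, 0, 0]}, {"hand": 0.5, "xyz": [0, 0, -4], "delta_rot": [0, 0, 0]}, {"hand": 0.5, "xyz": [0, 0, -8], "delta_rot": [0, 0, 0]}, {"hand": 0.5, "xyz": [-4, 0, -8], "delta_rot": [0, 0, 0]}, {"hand": 0.5, "xyz": [-8, 0, -8], "delta_rot": [0, 0, 0]}, {"hand": 0.5, "xyz": [-12, 0, -8], "delta_rot": [0, 0, 0]}, {"hand": 0.6, "xyz": [-15.7, 0, -8], "delta_rot": [0, 0, 0]}, {"hand": 0.6, "xyz": [-15.7, 0, -8], "delta_rot": [0, 0, 0]}, {"hand": 0.6, "xyz": [-15.7, 0, -8], "delta_rot": [0, 0, 0]}])

```text
clock: 68.23
position: [437.7, 37.3, 161.2]
ee_rot: [0.782, -0.623, -0.0, 0.0]
contact_force: [0.1, -0.3, -0.3]
gripper_width: 51.3
```

Run:
```python
from h import *
w=get_image('wrist'); x,y=fw(0,50); over(w,'short_hall',x,y,.222,14,'w23')
s=st(); print(wf(*s['position'][:2]))
go(*fw(0,50),96,.222+np.pi/2)
```

```text
t 68.28 p [437.9  36.2 161.1] q [ 7.815e-01 -6.240e-01 -2.000e-04  2.000e-04] F [-0.3 -0.2  0.3] w 51.2
R [[0.221, -0.975, -0.001], [-0.975, -0.221, -0.0], [0.0, 0.001, -1.0]] j [ 0.455  0.168 -0.56  -0.    -0.843  1.339]
[ 0.74180881 50.6109362 ]
xyz [0.06, 0.07, 6.51] rot [0.001, -0.0, 0.001] rows 1.6 j6 1.34 F [-0.3 -0.2  0.3] w 51.2 p [437.9  36.2 161.1] t 68.3
```

View pics/w23.png

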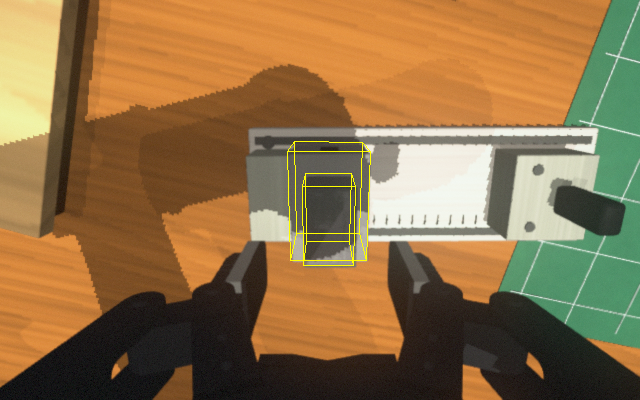

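Call:
apply_moves(steps=[{"hand": 0.6, "xyz": [0.1, 0, 4], "delta_rot": [0, 0, 0]}, {"hand": 0.6, "xyz": [0.1, 0, 6.4], "delta_rot": [0, 0, 0]}, {"hand": 0.6, "xyz": [0.1, 0, 6.4], "delta_rot": [0, 0, 0]}, {"hand": 0.1, "xyz": [0.1, 0, 6.4], "delta_rot": [0, 0, 0]}, {"hand": 0.1, "xyz": [0.1, 0, 6.4], "delta_rot": [0, 0, 0]}, {"hand": 0.1, "xyz": [0.1, 0, 6.4], "delta_rot": [0, 0, 0]}, {"hand": 0.1, "xyz": [0.1, 0, 6.4], "delta_rot": [0, 0, 0]}, {"hand": 0.1, "xyz": [0.1, 0, 5], "delta_rot": [0, 0, 0]}, {"hand": 0.1, "xyz": [0.1, 0, 1], "delta_rot": [0, 0, 0]}, {"hand": 0.1, "xyz": [2, 0, 0], "delta_rot": [0, 0, 0]}, {"hand": 0.1, "xyz": [5.1, 0, 0], "delta_rot": [0, 0, 0.06]}, {"hand": 0.1, "xyz": [5.1, 0, 0], "delta_rot": [0, 0, 0.18]}])

```text
clock: 69.28
position: [450.6, -16.5, 163.3]
ee_rot: [0.719, -0.695, 0.001, -0.002]
contact_force: [0.7, 0.1, -1.8]
gripper_width: 26.9
```

Call:
apply_moves(steps=[{"hand": 0.1, "xyz": [0, 0, 0], "delta_rot": [0, 0, 0.12]}, {"hand": 0.1, "xyz": [0, 0, 0], "delta_rot": [0, 0, 0.24]}, {"hand": 0.1, "xyz": [0, 0, 0], "delta_rot": [0, 0, 0.36]}, {"hand": 0.1, "xyz": [0, 0, 0], "delta_rot": [0, 0, 0.48]}, {"hand": 0.1, "xyz": [0, 0, 0], "delta_rot": [0, 0, 0.6]}, {"hand": 0.1, "xyz": [0, 0, 0], "delta_rot": [0, 0, 0.72]}, {"hand": 0.1, "xyz": [0, 0, 0], "delta_rot": [0, 0, 0.84]}, {"hand": 0.1, "xyz": [0, 0, 0], "delta_rot": [0, 0, 0.96]}, {"hand": 0.1, "xyz": [0, 0, 0], "delta_rot": [0, 0, 1.08]}, {"hand": 0.1, "xyz": [0, 0, 0], "delta_rot": [0, 0, 1.2]}, {"hand": 0.1, "xyz": [0, 0, 0], "delta_rot": [0, 0, 1.32]}, {"hand": 0.1, "xyz": [0, 0, 0], "delta_rot": [0, 0, 1.38]}])

```text
clock: 70.28
position: [449.5, -14.2, 161.9]
ee_rot: [-0.113, 0.994, 0.0, 0.001]
contact_force: [0.2, 0.2, -1.1]
gripper_width: 27.2
```

Run:
```python
from h import *
s=st(); print(wf(*s['position'][:2]))
go(*fw(0,0),100,.222)
```

```text
t 70.28 p [449.5 -14.2 161.9] q [-1.131e-01  9.936e-01  2.000e-04  6.000e-04] F [ 0.2  0.2 -1.1] w 27.2
R [[-0.974, -0.225, 0.001], [-0.225, 0.974, 0.001], [-0.001, 0.0, -1.0]] j [ 0.331  0.184 -0.537 -0.    -0.849 -0.105]
[ 0.9328454 -1.1732065]
xyz [0.1, 0.12, 6.19] rot [0.0, 0.001, 0.005] rows 1.5 j6 -0.1 F [ 0.2  0.2 -1.1] w 27.2 p [449.5 -14.2 161.9] t 70.3
```

Call:
apply_moves(steps=[{"hand": 0.1, "xyz": [0.1, 0.1, 3], "delta_rot": [0, 0, 0.004]}, {"hand": 0.1, "xyz": [0.1, 0.1, 5.4], "delta_rot": [0, 0, 0.004]}, {"hand": 0.1, "xyz": [0.1, 0.1, 6.0], "delta_rot": [0, 0, 0.004]}, {"hand": 0.1, "xyz": [0.1, 0.1, 6.2], "delta_rot": [0, 0, 0.004]}, {"hand": 0.1, "xyz": [0.1, 0.1, 6.3], "delta_rot": [0, 0, 0.004]}, {"hand": 0.1, "xyz": [0.1, 0.1, 6.3], "delta_rot": [0, 0, 0.004]}])

```text
clock: 70.78
position: [449.4, -13.2, 99.4]
ee_rot: [-0.114, 0.993, 0.0, 0.001]
contact_force: [0.5, 0.1, -2.1]
gripper_width: 26.7
```

Call:
apply_moves(steps=[{"hand": 0.1, "xyz": [0, 0, 0.15], "delta_rot": [0, 0, 0]}, {"hand": 0.1, "xyz": [0, 0, 0.15], "delta_rot": [0, 0, 0]}])

```text
clock: 70.95
position: [449.7, -13.1, 98.3]
ee_rot: [-0.114, 0.993, 0.0, 0.002]
contact_force: [-0.9, 0.6, 4.2]
gripper_width: 26.9
```

Call:
apply_moves(steps=[{"hand": 0.6, "xyz": [0, 0, 0], "delta_rot": [0, 0, 0]}, {"hand": 0.6, "xyz": [0, 0, 0], "delta_rot": [0, 0, 0]}, {"hand": 0.6, "xyz": [0, 0, 0], "delta_rot": [0, 0, 0]}, {"hand": 0.6, "xyz": [0, 0, -4], "delta_rot": [0, 0, 0]}, {"hand": 0.6, "xyz": [0, 0, -7.5], "delta_rot": [0, 0, 0.12]}, {"hand": 0.5, "xyz": [0, -4, -7.5], "delta_rot": [0, 0, 0.24]}, {"hand": 0.5, "xyz": [0, -8, -7.5], "delta_rot": [0, 0, 0.36]}, {"hand": 0.5, "xyz": [0, -10.8, -7.5], "delta_rot": [0, 0, 0.48]}, {"hand": 0.5, "xyz": [0, -10.8, -7.5], "delta_rot": [0, 0, 0.6]}, {"hand": 0.5, "xyz": [0, -10.8, -7.5], "delta_rot": [0, 0, 0.72]}, {"hand": 0.5, "xyz": [0, -10.8, -7.5], "delta_rot": [0, 0, 0.84]}, {"hand": 0.5, "xyz": [0, -10.8, -7.5], "delta_rot": [0, 0, 0.96]}])

```text
clock: 71.95
position: [472.6, -119.1, 171.6]
ee_rot: [0.361, 0.933, -0.0, -0.0]
contact_force: [-0.5, 0.7, 0.2]
gripper_width: 42.4
```

Call:
apply_moves(steps=[{"hand": 0.5, "xyz": [0, 0, 0], "delta_rot": [0, 0, 0.12]}, {"hand": 0.5, "xyz": [0, 0, 0], "delta_rot": [0, 0, 0.24]}, {"hand": 0.5, "xyz": [0, 0, 0], "delta_rot": [0, 0, 0.36]}, {"hand": 0.5, "xyz": [0, 0, 0], "delta_rot": [0, 0, 0.48]}, {"hand": 0.5, "xyz": [0, 0, 0], "delta_rot": [0, 0, 0.6]}, {"hand": 0.5, "xyz": [0, 0, 0], "delta_rot": [0, 0, 0.615]}])

```text
clock: 72.45
position: [472.6, -118.7, 171.7]
ee_rot: [0.625, 0.781, -0.0, -0.0]
contact_force: [-0.9, 0.0, -0.3]
gripper_width: 42.7
```

Run:
```python
from h import *
w=get_image('wrist'); x,y=fw(0,0); over(w,'short_hall',x,y,.222+np.pi/2,14,'w24')
s=st(); print(wf(*s['position'][:2]))
go(*fw(0.5,-109),82,.222+np.pi/2)
```

```text
t 72.5 p [ 472.7 -118.7  171.7] q [ 6.235e-01  7.819e-01 -1.000e-04 -1.000e-04] F [-0.4  0.6  0.1] w 43.0
R [[-0.223, 0.975, -0.0], [0.975, 0.223, 0.0], [0.0, -0.0, -1.0]] j [ 0.088  0.233 -0.439 -0.    -0.898 -1.434]
[   0.55275912 -108.18002316]
xyz [-0.08, -0.0, 8.97] rot [-0.0, -0.0, 0.002] rows 2.2 j6 -1.43 F [-0.4  0.6  0.1] w 43.0 p [ 472.7 -118.7  171.7] t 72.5
```

View pics/w24.png

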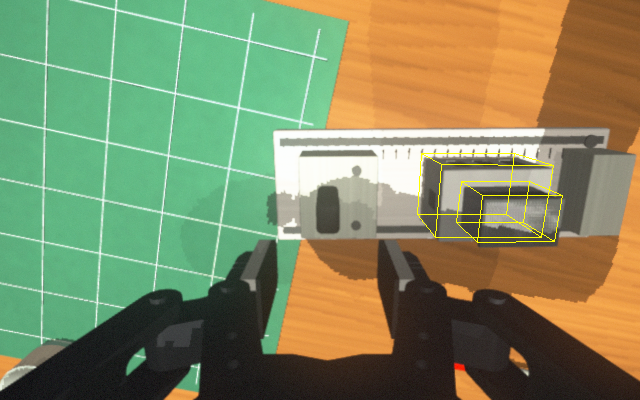

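Call:
apply_moves(steps=[{"hand": 0.5, "xyz": [-0.1, 0, 4], "delta_rot": [0, 0, 0]}, {"hand": 0.5, "xyz": [-0.1, 0, 7.5], "delta_rot": [0, 0, 0]}, {"hand": 0.5, "xyz": [-0.1, 0, 8.9], "delta_rot": [0, 0, 0]}, {"hand": 0.5, "xyz": [-0.1, 0, 8.9], "delta_rot": [0, 0, 0]}, {"hand": 0.1, "xyz": [-0.1, 0, 8.9], "delta_rot": [0, 0, 0]}, {"hand": 0.1, "xyz": [-0.1, 0, 8.9], "delta_rot": [0, 0, 0]}, {"hand": 0.1, "xyz": [-0.1, 0, 8.9], "delta_rot": [0, 0, 0]}, {"hand": 0.1, "xyz": [-0.1, 0, 8.9], "delta_rot": [0, 0, 0]}, {"hand": 0.1, "xyz": [-0.1, 0, 8.9], "delta_rot": [0, 0, 0]}])

```text
clock: 73.25
position: [474.2, -119.5, 84.2]
ee_rot: [0.623, 0.782, 0.001, 0.001]
contact_force: [0.1, 1.8, 4.4]
gripper_width: 12.9
```

Call:
apply_moves(steps=[{"hand": 0.1, "xyz": [0.7, 0, 0], "delta_rot": [0, 0, 0]}, {"hand": 0.1, "xyz": [1.6, 0, 0], "delta_rot": [0, 0, 0]}, {"hand": 0.1, "xyz": [2.5, 0, 0], "delta_rot": [0, 0, 0]}, {"hand": 0.1, "xyz": [3.2, 0, 0], "delta_rot": [0, 0, 0]}, {"hand": 0.1, "xyz": [3.7, 0, 0], "delta_rot": [0, 0, 0]}, {"hand": 0.1, "xyz": [4.2, 0, 0], "delta_rot": [0, 0, 0]}, {"hand": 0.1, "xyz": [4.7, 0, 0], "delta_rot": [0, 0, 0]}, {"hand": 0.1, "xyz": [5.2, 0, 0], "delta_rot": [0, 0, 0]}, {"hand": 0.1, "xyz": [5.7, 0, 0], "delta_rot": [0, 0, 0]}, {"hand": 0.1, "xyz": [6.2, 0, 0], "delta_rot": [0, 0, 0]}, {"hand": 0.1, "xyz": [6.7, 0, 0], "delta_rot": [0, 0, 0]}, {"hand": 0.1, "xyz": [6.9, 0, 0], "delta_rot": [0, 0, 0]}])

```text
clock: 74.25
position: [458.5, -52.4, 84.2]
ee_rot: [0.623, 0.782, 0.001, 0.001]
contact_force: [1.4, -5.2, 6.5]
gripper_width: 13.2
```

Run:
```python
from h import *
s=st(); print(wf(*s['position'][:2]))
```

```text
t 74.25 p [458.5 -52.4  84.2] q [6.231e-01 7.821e-01 5.000e-04 1.400e-03] F [ 1.4 -5.2  6.5] w 13.2
R [[-0.224, 0.975, 0.003], [0.975, 0.224, -0.001], [-0.002, 0.003, -1.0]] j [ 0.241  0.321 -0.605  0.003 -0.643 -1.588]
[  1.38115951 -40.35706898]
```

Call:
apply_moves(steps=[{"hand": 0.1, "xyz": [0.3, 0, 0], "delta_rot": [0, 0, 0]}, {"hand": 0.1, "xyz": [0.5, 0, 0], "delta_rot": [0, 0, 0]}, {"hand": 0.1, "xyz": [0.65, 0, 0], "delta_rot": [0, 0, 0]}, {"hand": 0.1, "xyz": [0.7, 0, 0], "delta_rot": [0, 0, 0]}, {"hand": 0.1, "xyz": [0.7, 0, 0], "delta_rot": [0, 0, 0]}])

```text
clock: 74.67
position: [457.0, -45.7, 84.2]
ee_rot: [0.623, 0.782, 0.001, 0.001]
contact_force: [0.3, -3.9, 8.0]
gripper_width: 13.1
```

Call:
apply_moves(steps=[{"hand": 0.1, "xyz": [0.1, 0, 0], "delta_rot": [0, 0, 0]}, {"hand": 0.1, "xyz": [0.1, 0, 0], "delta_rot": [0, 0, 0]}])

```text
clock: 74.83
position: [456.8, -44.8, 84.2]
ee_rot: [0.623, 0.782, 0.001, 0.001]
contact_force: [-0.4, -5.2, 6.8]
gripper_width: 13.0
```

Call:
apply_moves(steps=[{"hand": 0.1, "xyz": [0.1, 0, 0], "delta_rot": [0, 0, 0]}, {"hand": 0.1, "xyz": [0.1, 0, 0], "delta_rot": [0, 0, 0]}])

```text
clock: 75.0
position: [456.6, -43.9, 84.2]
ee_rot: [0.623, 0.782, 0.0, 0.001]
contact_force: [-0.2, -4.8, 7.2]
gripper_width: 13.0
```

Call:
apply_moves(steps=[{"hand": 0.1, "xyz": [0.1, 0, 0], "delta_rot": [0, 0, 0]}, {"hand": 0.1, "xyz": [0.1, 0, 0], "delta_rot": [0, 0, 0]}])

```text
clock: 75.17
position: [456.5, -43.8, 84.2]
ee_rot: [0.623, 0.782, -0.0, 0.002]
contact_force: [2.4, -11.9, 6.0]
gripper_width: 12.8
```

Call:
apply_moves(steps=[{"hand": 0.1, "xyz": [0.08, 0, 0], "delta_rot": [0, 0, 0]}, {"hand": 0.1, "xyz": [0.08, 0, 0], "delta_rot": [0, 0, 0]}])

```text
clock: 75.33
position: [456.5, -43.7, 84.2]
ee_rot: [0.623, 0.782, -0.0, 0.002]
contact_force: [3.6, -16.1, 5.4]
gripper_width: 12.9
```

Call:
apply_moves(steps=[{"hand": 0.1, "xyz": [0, 0, 0], "delta_rot": [0, 0, 0]}, {"hand": 0.1, "xyz": [0, 0, 0], "delta_rot": [0, 0, 0]}, {"hand": 0.1, "xyz": [0, 0, 0], "delta_rot": [0, 0, 0]}, {"hand": 0.1, "xyz": [0, 0, 0], "delta_rot": [0, 0, 0]}, {"hand": 0.1, "xyz": [0, 0, 0], "delta_rot": [0, 0, 0]}, {"hand": 0.1, "xyz": [0, 0, 0], "delta_rot": [0, 0, 0]}, {"hand": 0.1, "xyz": [0, 0, 0], "delta_rot": [0, 0, 0]}, {"hand": 0.1, "xyz": [0, 0, 0], "delta_rot": [0, 0, 0]}, {"hand": 0.1, "xyz": [0, 0, 0], "delta_rot": [0, 0, 0]}, {"hand": 0.1, "xyz": [0, 0, 0], "delta_rot": [0, 0, 0]}, {"hand": 0.1, "xyz": [0, 0, 0], "delta_rot": [0, 0, 0]}, {"hand": 0.1, "xyz": [0, 0, 0], "delta_rot": [0, 0, 0]}])

```text
clock: 76.33
position: [456.5, -43.8, 84.2]
ee_rot: [0.623, 0.782, -0.0, 0.002]
contact_force: [3.8, -15.7, 4.3]
gripper_width: 13.2
```

Call:
apply_moves(steps=[{"hand": 0.1, "xyz": [-0.4, 0, 0], "delta_rot": [0, 0, 0]}, {"hand": 0.1, "xyz": [-1.2, 0, 0], "delta_rot": [0, 0, 0]}, {"hand": 0.1, "xyz": [-2.2, 0, 0], "delta_rot": [0, 0, 0]}, {"hand": 0.1, "xyz": [-3.3, 0, 0], "delta_rot": [0, 0, 0]}, {"hand": 0.1, "xyz": [-4.4, 0, 0], "delta_rot": [0, 0, 0]}, {"hand": 0.1, "xyz": [-5.5, 0, 0], "delta_rot": [0, 0, 0]}, {"hand": 0.1, "xyz": [-6.6, 0, 0], "delta_rot": [0, 0, 0]}, {"hand": 0.1, "xyz": [-7.4, 0, 0], "delta_rot": [0, 0, 0]}, {"hand": 0.1, "xyz": [-7.8, 0, 0], "delta_rot": [0, 0, 0]}, {"hand": 0.1, "xyz": [-7.8, 0, 0], "delta_rot": [0, 0, 0]}])

```text
clock: 77.17
position: [473.9, -118.1, 84.2]
ee_rot: [0.623, 0.782, 0.001, 0.001]
contact_force: [-0.4, -2.5, 6.7]
gripper_width: 13.4
```

Call:
apply_moves(steps=[{"hand": 0.5, "xyz": [0, 0, 0], "delta_rot": [0, 0, 0]}, {"hand": 0.5, "xyz": [0, 0, 0], "delta_rot": [0, 0, 0]}, {"hand": 0.5, "xyz": [0, 0, 0], "delta_rot": [0, 0, 0]}, {"hand": 0.5, "xyz": [0, 0, -4], "delta_rot": [0, 0, 0]}, {"hand": 0.5, "xyz": [0, 0, -8], "delta_rot": [0, 0, -0.12]}, {"hand": 0.6, "xyz": [3, 0, -8], "delta_rot": [0, 0, -0.24]}, {"hand": 0.6, "xyz": [6, 0, -8], "delta_rot": [0, 0, -0.36]}, {"hand": 0.6, "xyz": [9, 0, -8], "delta_rot": [0, 0, -0.48]}, {"hand": 0.6, "xyz": [12, 0, -8], "delta_rot": [0, 0, -0.6]}, {"hand": 0.6, "xyz": [14.6, 0, -8], "delta_rot": [0, 0, -0.72]}, {"hand": 0.6, "xyz": [14.6, 0, -8], "delta_rot": [0, 0, -0.84]}, {"hand": 0.6, "xyz": [14.6, 0, -8], "delta_rot": [0, 0, -0.96]}])

```text
clock: 78.17
position: [439.5, 26.0, 162.6]
ee_rot: [0.188, 0.982, 0.0, -0.0]
contact_force: [0.1, -1.0, -0.5]
gripper_width: 51.2
```

Call:
apply_moves(steps=[{"hand": 0.6, "xyz": [0, 0, 0], "delta_rot": [0, 0, -0.12]}, {"hand": 0.6, "xyz": [0, 0, 0], "delta_rot": [0, 0, -0.24]}, {"hand": 0.6, "xyz": [0, 0, 0], "delta_rot": [0, 0, -0.36]}, {"hand": 0.6, "xyz": [0, 0, 0], "delta_rot": [0, 0, -0.48]}, {"hand": 0.6, "xyz": [0, 0, 0], "delta_rot": [0, 0, -0.6]}, {"hand": 0.6, "xyz": [0, 0, 0], "delta_rot": [0, 0, -0.61]}])

```text
clock: 78.67
position: [439.7, 24.6, 162.4]
ee_rot: [-0.112, 0.994, -0.0, -0.0]
contact_force: [-0.3, -0.2, -0.2]
gripper_width: 51.1
```

Run:
```python
from h import *
w=get_image('wrist'); x,y=fw(0,39); over(w,'short_hall',x,y,.222+np.pi/2,14,'w25')
s=st(); print(wf(*s['position'][:2]))
go(x,y,96,.222)
```

```text
t 78.72 p [439.8  24.6 162.5] q [-1.106e-01  9.939e-01  0.000e+00 -4.000e-04] F [ 0.3 -0.2 -0.6] w 51.3
R [[-0.976, -0.22, -0.001], [-0.22, 0.976, -0.0], [0.001, 0.0, -1.0]] j [ 0.427  0.168 -0.555 -0.    -0.848 -0.205]
[3.09056474e-02 3.88099069e+01]
xyz [-0.0, 0.02, 6.65] rot [0.0, -0.001, -0.0] rows 1.6 j6 -0.2 F [ 0.3 -0.2 -0.6] w 51.3 p [439.8  24.6 162.5] t 78.7
```

View pics/w25.png

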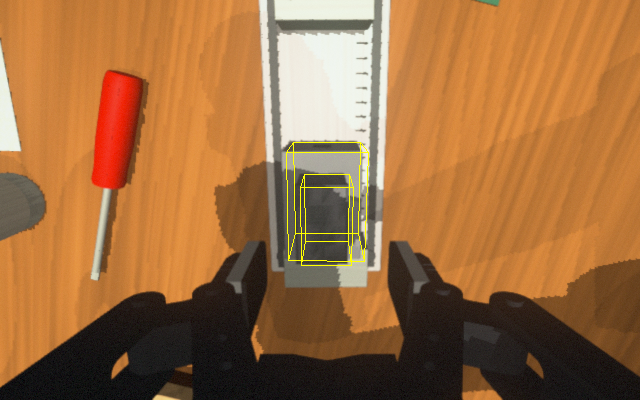

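Call:
apply_moves(steps=[{"hand": 0.6, "xyz": [0, 0, 4], "delta_rot": [0, 0, 0]}, {"hand": 0.6, "xyz": [0, 0, 6.6], "delta_rot": [0, 0, 0]}, {"hand": 0.6, "xyz": [0, 0, 6.6], "delta_rot": [0, 0, 0]}, {"hand": 0.6, "xyz": [0, 0, 6.6], "delta_rot": [0, 0, 0]}, {"hand": 0.1, "xyz": [0, 0, 6.6], "delta_rot": [0, 0, 0]}, {"hand": 0.1, "xyz": [0, 0, 6.6], "delta_rot": [0, 0, 0]}, {"hand": 0.1, "xyz": [0, 0, 6.6], "delta_rot": [0, 0, 0]}, {"hand": 0.1, "xyz": [0, 0, 6.6], "delta_rot": [0, 0, 0]}, {"hand": 0.1, "xyz": [0, 0, 4.5], "delta_rot": [0, 0, 0]}, {"hand": 0.1, "xyz": [0, 0, 1], "delta_rot": [0, 0, 0]}, {"hand": 0.1, "xyz": [0, 0, -2], "delta_rot": [0, 0, 0]}, {"hand": 0.1, "xyz": [0, 0, -2], "delta_rot": [0, 0, 0]}])

```text
clock: 79.72
position: [443.4, 25.4, 188.6]
ee_rot: [-0.112, 0.994, 0.001, 0.006]
contact_force: [1.1, 1.1, -2.0]
gripper_width: 26.8
```

Run:
```python
from h import *
for n,xy in (('long_hall',fw(0,58,SH)),('middle_hall',fw(0,0,SH))):
    try:
        x,y,t,_=locate(n,xy=tuple(xy),z=40,ths=[-.076]); print('shelf',wf(x,y,SH),t-SH[2])
    except Exception as e: print(n,e)
st()
go(*fw(0,-60,SH),170,SH[2]+np.pi/2)
```

```text
long_hall top [ 4.66983e+02  4.28519e+02 -6.10000e-02  2.58000e-01]
   long_hall scene [ 4.69648e+02  4.26025e+02 -6.00000e-02  3.80000e-02]
long_hall xy [467.9 426.4] th -0.068 cost 0.156
shelf [-2.97615196 58.10829694] 0.00820501888112278
   middle_hall top [ 4.65672e+02  3.68967e+02 -7.00000e-02  4.20000e-02]
   middle_hall scene [ 4.66161e+02  3.67320e+02 -4.60000e-02  4.80000e-02]
middle_hall xy [466.2 368.4] th -0.08 cost 0.052
shelf [-0.26945766  0.18590287] -0.004434197629516773
t 80.12 p [439.5  24.2 181.6] q [-1.112e-01  9.938e-01 -3.000e-04 -1.300e-03] F [ 0.3 -0.3 -2.3] w 26.8
R [[-0.975, -0.221, -0.003], [-0.221, 0.975, -0.001], [0.003, -0.0, -1.0]] j [ 0.426  0.143 -0.528 -0.    -0.902 -0.203]
xyz [-8.47, 27.22, 1.13] rot [0.001, -0.003, -1.272] rows 10.2 j6 -0.2 F [ 0.3 -0.3 -2.3] w 26.8 p [439.5  24.2 181.6] t 80.1
```

Call:
apply_moves(steps=[{"hand": 0.1, "xyz": [-0.6, 2, 0], "delta_rot": [0, 0, -0.1]}, {"hand": 0.1, "xyz": [-1.5, 5, 0.3], "delta_rot": [0, 0, -0.21]}, {"hand": 0.1, "xyz": [-2.4, 8, 0.6], "delta_rot": [0, 0, -0.33]}, {"hand": 0.1, "xyz": [-3.3, 11, 1], "delta_rot": [0, 0, -0.45]}, {"hand": 0.1, "xyz": [-4.2, 14, 1], "delta_rot": [0, 0, -0.57]}, {"hand": 0.1, "xyz": [-5.1, 17, 1], "delta_rot": [0, 0, -0.69]}, {"hand": 0.1, "xyz": [-6.0, 19.5, 1], "delta_rot": [0, 0, -0.81]}, {"hand": 0.1, "xyz": [-6.9, 22, 1], "delta_rot": [0, 0, -0.93]}, {"hand": 0.1, "xyz": [-7.6, 24.2, 1], "delta_rot": [0, 0, -1.04]}, {"hand": 0.1, "xyz": [-8.1, 26, 1], "delta_rot": [0, 0, -1.14]}, {"hand": 0.1, "xyz": [-8.4, 27, 1], "delta_rot": [0, 0, -1.22]}, {"hand": 0.1, "xyz": [-8.5, 27.2, 1], "delta_rot": [0, 0, -1.27]}])

```text
clock: 81.12
position: [462.9, 310.5, 171.4]
ee_rot: [-0.681, 0.732, -0.0, -0.001]
contact_force: [-0.3, 0.0, -2.2]
gripper_width: 26.6
```

Call:
apply_moves(steps=[{"hand": 0.1, "xyz": [0, 0, 1.5], "delta_rot": [0, 0, 0]}, {"hand": 0.1, "xyz": [0, 0, 3], "delta_rot": [0, 0, 0]}, {"hand": 0.1, "xyz": [0, 0, 3], "delta_rot": [0, 0, 0]}, {"hand": 0.1, "xyz": [0, 0, 3], "delta_rot": [0, 0, 0]}, {"hand": 0.1, "xyz": [0, 0, 3], "delta_rot": [0, 0, 0]}])

```text
clock: 81.53
position: [463.3, 308.7, 142.9]
ee_rot: [-0.679, 0.734, -0.0, 0.0]
contact_force: [-0.0, 0.4, -1.8]
gripper_width: 26.9
```

Run:
```python
from h import *
st()
go(*fw(0,-59,SH),127,SH[2]+np.pi/2)
w=get_image('wrist'); save(w,'w26')
```

```text
t 81.53 p [463.3 308.7 142.9] q [-6.792e-01  7.340e-01 -2.000e-04  0.000e+00] F [-0.   0.4 -1.8] w 26.9
R [[-0.077, -0.997, 0.0], [-0.997, 0.077, -0.0], [0.0, -0.0, -1.0]] j [ 0.879  0.375 -0.312  0.001 -0.884  0.614]
xyz [-0.06, 0.13, 1.59] rot [-0.0, -0.0, -0.001] rows 0.4 j6 0.61 F [-0.   0.4 -1.8] w 26.9 p [463.3 308.7 142.9] t 81.5
```

View pics/w26.png

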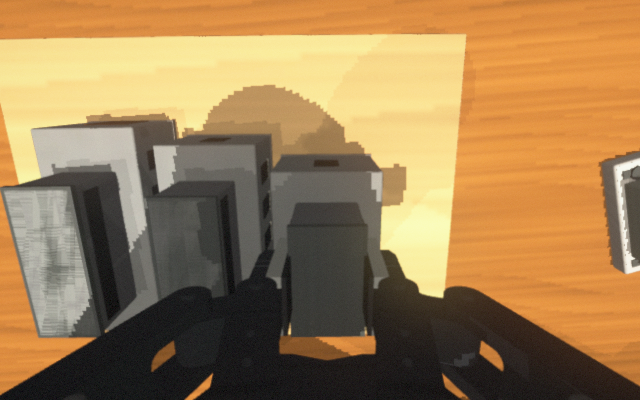

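Call:
apply_moves(steps=[{"hand": 0.1, "xyz": [0, 0.1, 1], "delta_rot": [0, 0, 0]}, {"hand": 0.1, "xyz": [0, 0.1, 1.5], "delta_rot": [0, 0, 0]}, {"hand": 0.1, "xyz": [0, 0.1, 1.6], "delta_rot": [0, 0, 0]}, {"hand": 0.1, "xyz": [0, 0.1, 1.6], "delta_rot": [0, 0, 0]}])

```text
clock: 81.92
position: [461.6, 308.2, 126.1]
ee_rot: [-0.679, 0.734, -0.0, -0.001]
contact_force: [-0.4, 0.5, -2.4]
gripper_width: 26.7
```

Call:
apply_moves(steps=[{"hand": 0.1, "xyz": [0, 0, 0.1], "delta_rot": [0, 0, 0]}, {"hand": 0.1, "xyz": [0, 0, 0.2], "delta_rot": [0, 0, 0]}, {"hand": 0.1, "xyz": [0, 0, 0.2], "delta_rot": [0, 0, 0]}])

```text
clock: 82.17
position: [462.0, 308.6, 124.8]
ee_rot: [-0.679, 0.734, 0.0, 0.0]
contact_force: [0.1, -0.6, -2.1]
gripper_width: 27.0
```

Call:
apply_moves(steps=[{"hand": 0.1, "xyz": [0, 0, 0.1], "delta_rot": [0, 0, 0]}, {"hand": 0.1, "xyz": [0, 0, 0.1], "delta_rot": [0, 0, 0]}])

```text
clock: 82.33
position: [462.1, 308.8, 124.5]
ee_rot: [-0.679, 0.734, -0.0, 0.0]
contact_force: [-0.7, -0.3, 1.8]
gripper_width: 26.7
```

Call:
apply_moves(steps=[{"hand": 0.45, "xyz": [0, 0, 0], "delta_rot": [0, 0, 0]}, {"hand": 0.45, "xyz": [0, 0, 0], "delta_rot": [0, 0, 0]}, {"hand": 0.45, "xyz": [0, 0, 0], "delta_rot": [0, 0, 0]}, {"hand": 0.45, "xyz": [0, 0, -4], "delta_rot": [0, 0, 0]}, {"hand": 0.5, "xyz": [0, 0, -8], "delta_rot": [0, 0, 0]}, {"hand": 0.5, "xyz": [3, 0, -10], "delta_rot": [0, 0, 0]}, {"hand": 0.5, "xyz": [7, 0, -10], "delta_rot": [0, 0, 0]}, {"hand": 0.5, "xyz": [11, 0, -10], "delta_rot": [0, 0, 0]}, {"hand": 0.5, "xyz": [15, 0, -10], "delta_rot": [0, 0, 0]}, {"hand": 0.5, "xyz": [19, 0, -10], "delta_rot": [0, 0, 0]}, {"hand": 0.5, "xyz": [23, 0, -10], "delta_rot": [0, 0, 0]}, {"hand": 0.5, "xyz": [27, 0, -10], "delta_rot": [0, 0, 0]}])

```text
clock: 83.33
position: [440.4, 37.7, 224.1]
ee_rot: [-0.679, 0.734, -0.0, 0.001]
contact_force: [0.9, -0.2, -0.1]
gripper_width: 42.9
```

Call:
apply_moves(steps=[{"hand": 0.5, "xyz": [4, 0, 0], "delta_rot": [0, 0, 0]}, {"hand": 0.5, "xyz": [8, 0, 0], "delta_rot": [0, 0, 0]}, {"hand": 0.5, "xyz": [10, 0, 0], "delta_rot": [0, 0, 0]}, {"hand": 0.5, "xyz": [10, 0, 0], "delta_rot": [0, 0, 0]}])

```text
clock: 83.67
position: [432.3, -63.3, 223.8]
ee_rot: [-0.677, 0.736, -0.0, -0.0]
contact_force: [-0.1, 0.2, 0.0]
gripper_width: 42.8
```

Run:
```python
from h import *
st()
for n,k in (('long_hall',58),('middle_hall',0),('short_hall',-59)):
    x,y,t,_=locate(n,xy=tuple(fw(0,k,SH)),z=40,ths=[-.076],each=True); print('shelf',wf(x,y,SH),t-SH[2])
p=get_image('scene'); q=get_image('top')
cv2.imwrite('pics/fin.png',np.hstack([cv2.resize(p['frame'][200:400,370:570],(400,400)),cv2.resize(q['frame'][150:300,80:230],(400,400))]))
```

```text
t 83.67 p [432.3 -63.3 223.8] q [-6.773e-01  7.357e-01 -1.000e-04 -1.000e-04] F [-0.1  0.2  0. ] w 42.8
R [[-0.083, -0.997, -0.0], [-0.997, 0.083, -0.0], [0.0, 0.0, -1.0]] j [ 0.229  0.087 -0.472  0.    -1.011  1.259]
   long_hall top [ 4.66261e+02  4.30718e+02 -8.00000e-03  2.22000e-01]
   long_hall scene [ 4.70793e+02  4.26068e+02 -7.50000e-02  4.50000e-02]
long_hall xy [468.1 426.4] th -0.072 cost 0.148
shelf [-2.84541069 58.17717756] 0.004472483734567656
   middle_hall top [ 4.66247e+02  3.69772e+02 -9.50000e-02  1.65000e-01]
   middle_hall scene [ 4.67665e+02  3.68306e+02 -9.30000e-02  4.00000e-02]
middle_hall xy [466.7 368.7] th -0.099 cost 0.107
shelf [0.18399935 0.5397312 ] -0.022801626757342763
   short_hall top [ 4.61523e+02  3.10419e+02 -8.80000e-02  6.80000e-02]
   short_hall scene [ 4.61954e+02  3.10054e+02 -1.90000e-02  8.90000e-02]
short_hall xy [461.  310.2] th -0.063 cost 0.083
shelf [ -1.07331436 -58.29429944] 0.01347097202679004
```

View pics/fin.png

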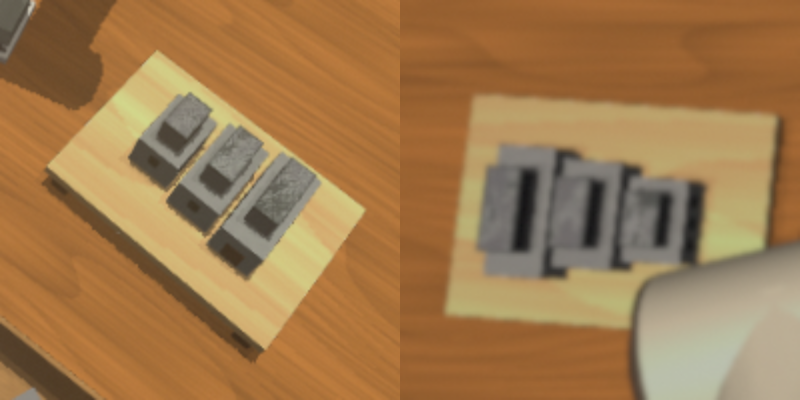

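The final view shows the long, middle and short halls upright in one row along the middle of the shelf. They are parallel, with gaps of about 8–9 mm. The arm is clear, so I'm handing in.

```bash
python3 -c "
from bench import workorder
print(workorder.job_done())"
```

```text
the job is handed in; nothing more can be done
None
```

I squared all three buildings in the order long, middle, short, and handed the job in at about 84 s of the 210 s allowed. Each one was set down mid-bed and squeezed for over a second across its long walls. It was then turned a quarter turn and squeezed the same way across its end walls. The steady push on the post was 15 to 19 N each time, about 4 N of which is jaw friction.

- **Final layout:** All three halls are upright on the shelf in one row. Fitted positions along the shelf's width are about +58, 0 and −58 mm, so the gaps are about 8 to 9 mm. They sit within about 3 mm of the middle of the depth and within about 0.02 rad of parallel.
- **Knocked building:** The short hall had been knocked about 30 mm aside before I went to fetch it. I found it again in the images and picked it up from its new position.
- **Checks that disagreed:** The last top-view fits for the long and middle halls were poor (fit cost 0.22 and 0.17, against about 0.04 in the scene view). I relied on the scene view for those two.
- **Bystanders:** The arm never went near the glue, jar or screwdriver. I did not measure their positions again at the end.

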